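# Put the gas monitors back in their own test docks

## Robot

A 6-joint arm with a two-finger parallel gripper is mounted at the origin on the work surface. World frame = base frame: x ahead of the robot, y to its left, z up, the work surface at z = 0. Lengths are in m, angles in rad, forces in N, time in s.
With the tool pointing down it reaches from about 0.25 to 0.725 m from the base axis. Payload 4 kg.
Tool frame: the origin (TCP) lies at the very end of the fingers, on their centre line; the grasp point (between the pads) lies 19 mm behind it; x points along the fingers, y is the direction in which the jaws open and shut, and the axes are right-handed (so a half turn about x gives the same grasp; the last joint's range is limited). The gripper opens to 85 mm and grips with 20 to 120 N. Pads are 22 mm wide; open, the fingers measure 114 mm over their backs; the gripper's body (76 mm by 85 mm) begins 54 mm behind the grasp point. The pads swing forward as they close: fully open they stand 13 mm farther back than shut.
Start: joints at [-1.248, 0.241, 0.005, 1.335, 0, 1.571], TCP at [0.159, -0.474, 0.196] pointing down, gripper open.
Joint ranges: [-2.72, 2.72], [-1.05, 1.87], [-1.09, 1.28], [-1.99, 2.15], [-1.42, 1.44], [-3.14, 3.14]. Speed limits (rad/s): [2.79, 2.79, 3.14, 3.14, 3.14, 3.14].

## Interface

Orientations are given as a unit quaternion [x, y, z, w].
In Python, from workcell import get_obs, camera, job_done gives the robot as it stands. The module is installed in compiled form; this text tells all that it offers.
- The arm moves only by the tool arm_command, never from a script. Its argument "motion" is a list of rows, each an object of numbers: "x", "y", "z": the shift along the tool's x, y, z in m; "roll": the turn about the tool's x in rad; "fingers": the opening, from 0 (shut) to 1 (fully open). A call has 1 to 20 rows; each row shifts and turns the pose as measured when the row begins, along the tool's axes as they then stand; what a row does not reach is not made up. A row lasts 1/12 s, in which the tool goes at most 41.7 mm and 7.16 degrees, less where a joint would pass 70% of its speed; a pose out of reach is approached as far as the arm can. A call is refused whole if a number of a shift passes 0.0417 or a number of a turn 0.125, either way. A call with a gripper value outside its range is refused whole. The fingers move at their own pace and stop on an object; the grip force is fixed at half the most. Time passes only in rows, so rows that do not move let the fingers close. It gives the time, the measured TCP pose, the force and the opening at its end, in the units of the state.
- get_obs(): the state, without advancing time (a new reading comes with each control period).
- camera(name): name is "scene" or "side" or "wrist"; returns a dict with "frame" (480x640x3 uint8, red, green, blue), "intrinsics" (3x3 intrinsics, pixels), "rvec" (rotation vector, rad) and "tvec" (3), from world to camera coordinates, as OpenCV has them. Camera axes: x right, y down, z forward; pixel columns grow to the right and rows downward; lengths in m; the calibration is good to about 2 mm. A picture is of the moment at which its call begins. There is no depth.
- job_done(): hands the job in, once; it reports no verdict.
The state is a dict: "clock": time; "joint_pos": joint angles; "joint_vel": joint speeds; "tau": joint torques, N m; "eef_pos": TCP position; "tool_rot": TCP orientation; "ft_force": force on the tool from outside, world axes, zero at the start; "ft_torque": the same for the moment, N m; "grip_width": finger opening in m.
Only numpy, scipy, OpenCV 4.12 (cv2) and the standard library are available. Lean on these libraries where they do the work, as an engineer would, in place of code of your own. Each camera call takes 0.05 s, during which the arm holds its last target.

## Task

After the drill the three gas monitors were put back into one another's docks. Move each into the dock whose test-gas cartridge matches its bumper colour, lying fully home in the pocket, display up, with the sensor end towards the cartridge; the empty charging cradle, the one without a cartridge, is there to park one in on the way. Set them down gently, without dropping any, and leave the tape roll, torch and socket driver where they lie.

Things in the scene. Friction and masses are not known exactly. Their poses are not given: they have to be found in the camera images.
- monitor_red_center (a point): loose hand-held gas monitor lying on its back: light grey case 50 wide (grip it here, mid-length), red bumpers at both ends, overall 120 mm long, 54 wide, 34 thick, 195-325 g; a steel bail sticks out 20 more at the tail (-x). Point: centre of the case, 17 above its underside. x lengthwise, tail to sensor end; y across; z up out of the display
- monitor_yellow_center (a point): loose hand-held gas monitor lying on its back: light grey case 50 wide (grip it here, mid-length), yellow bumpers at both ends, overall 120 mm long, 54 wide, 34 thick, 195-325 g; a steel bail sticks out 20 more at the tail (-x). Point: centre of the case, 17 above its underside. x lengthwise, tail to sensor end; y across; z up out of the display
- monitor_green_center (a point): loose hand-held gas monitor lying on its back: light grey case 50 wide (grip it here, mid-length), green bumpers at both ends, overall 120 mm long, 54 wide, 34 thick, 195-325 g; a steel bail sticks out 20 more at the tail (-x). Point: centre of the case, 17 above its underside. x lengthwise, tail to sensor end; y across; z up out of the display
- dock_red: fixed dark dock, base 182 x 92 mm, with red gas cartridge on its end block (at +x from 67, 59 high) and red marks; starts with a wrong monitor. Origin: on the bench under the pocket's centre; x along the pocket to the block, z up. Pocket floor at z 10: a seated monitor's centre is at z 27, its +x end to the block, 7 play around. Guides to z 25 at the corners only; sides open over 68 mid-length for fingers
- dock_yellow: fixed dark dock, base 182 x 92 mm, with yellow gas cartridge on its end block (at +x from 67, 59 high) and yellow marks; starts with a wrong monitor. Origin: on the bench under the pocket's centre; x along the pocket to the block, z up. Pocket floor at z 10: a seated monitor's centre is at z 27, its +x end to the block, 7 play around. Guides to z 25 at the corners only; sides open over 68 mid-length for fingers
- dock_green: fixed dark dock, base 182 x 92 mm, with green gas cartridge on its end block (at +x from 67, 59 high) and green marks; starts with a wrong monitor. Origin: on the bench under the pocket's centre; x along the pocket to the block, z up. Pocket floor at z 10: a seated monitor's centre is at z 27, its +x end to the block, 7 play around. Guides to z 25 at the corners only; sides open over 68 mid-length for fingers
- spare_cradle: fixed charge-only cradle, no cartridge, no colour: dark with a plain grey end block (39 high); base, pocket, guides and axes as the docks; origin on the bench under the pocket's centre, pocket floor at z 10. Empty at the start, free to park a monitor in
- tape_roll_center (a point): bystander: roll of white tape lying flat, 92 mm across and 25 mm high, 120 g; the point is its centre, 12.5 mm up
- torch_center (a point): bystander: flat dark torch with an aluminium head, 131 mm long along its y, 32 wide, 30 high, 150 g; the point is near its middle, 15 mm up
- socket_driver_center (a point): bystander: socket driver, grey handle (100 mm along -y, 24 mm thick) and steel shaft (95 mm along +y), 160 g; the point is where the shaft meets the handle, 12 mm up

How it is judged:
By the outcome, as a careful person would: the job done as asked, in the order asked, and still so for the second after the job is handed in, with the robot touching nothing.
It also fails if it takes over 112 s, if anything falls off the work surface, if the arm or the gripper's body presses on something with over 40 N, if the wrist force passes 120 N, or if a joint passes its speed limit or range.

## Working session

There is one attempt and no reset: what is moved stays moved. The work goes in short steps, Python scripts to look and compute and a tool call to move; the robot and the scene stay as the last step left them, time stands still between calls to the robot, and variables do not carry over. Pictures are saved under pics/ and viewed, and the job is handed in when it is done.

Besides the shell and the picture viewer there is one more tool, called after ">>>" by a JSON object that holds its "api" and its "payload". arm_command: Moves the arm, as the interface text tells. Its arguments: {"type":"object","properties":{"motion":{"type":"array","items":{"type":"object","properties":{"x":{"type":"number"},"y":{"type":"number"},"z":{"type":"number"},"roll":{"type":"number"},"fingers":{"type":"number"}}}}},"required":["motion"]}

```bash
mkdir -p pics; python3 - <<'E'
from workcell import get_obs,camera
import cv2
o=get_obs()
for k,v in o.items(): print(k,v)
for n in ["scene","side","wrist"]:
    c=camera(n); cv2.imwrite(f"pics/{n}0.png",c["frame"][:,:,::-1]); print(n,c["intrinsics"],c["rvec"],c["tvec"])
E
```

```text
clock 0.0
joint_pos [-1.24796716e+00  2.41407643e-01  3.72380846e-03  1.33521649e+00
  1.28034665e-05  1.57080396e+00]
joint_vel [-0.00059252 -0.00164524 -0.0001616   0.00132746 -0.00015458  0.00111746]
tau [ 6.96625852e-05 -3.72319829e+01  2.52406973e+01  1.69113663e-02
 -3.53293017e-04 -1.12654057e-06]
eef_pos [ 0.1584029  -0.47349197  0.19471556]
tool_rot [-0.69780001 -0.11437456  0.69803018 -0.11290469]
ft_force [ 0.26217356  0.38677326 -0.88253776]
ft_torque [-0.00053888  0.02752949 -0.00483062]
grip_width 0.08542573943413984
scene [[567.54031493   0.         320.4823796 ]
 [  0.         567.54031493 241.92950013]
 [  0.           0.           1.        ]] [ 2.1082744   1.08778772 -0.46344194] [-0.4285083  -0.25187014  1.47905507]
side [[450.09238386   0.         324.72026177]
 [  0.         450.09238386 241.6546496 ]
 [  0.           0.           1.        ]] [ 2.05523725 -0.18687667  0.10465901] [-0.57221841  0.1384061   0.86185917]
wrist [[382.09231322   0.         320.55421428]
 [  0.         382.09231322 238.32234252]
 [  0.           0.           1.        ]] [-2.32993687  1.67691396  0.27253956] [-0.49914027 -0.04132239  0.38063593]
```

View pics/scene0.png

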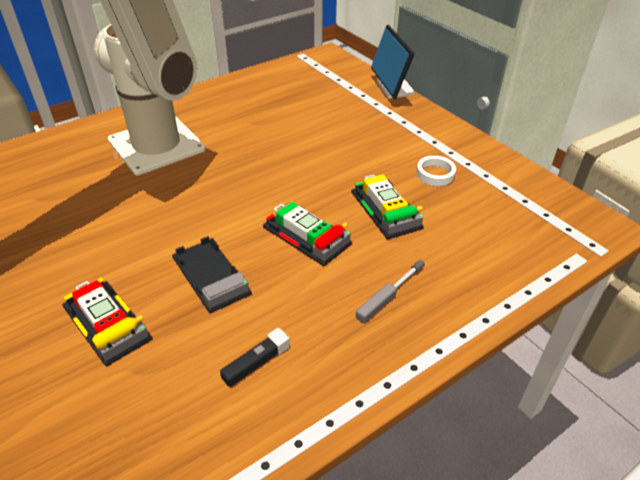

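View pics/side0.png

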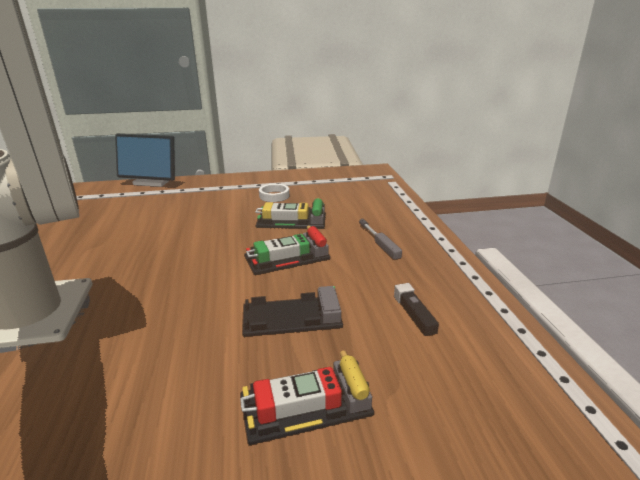

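View pics/wrist0.png

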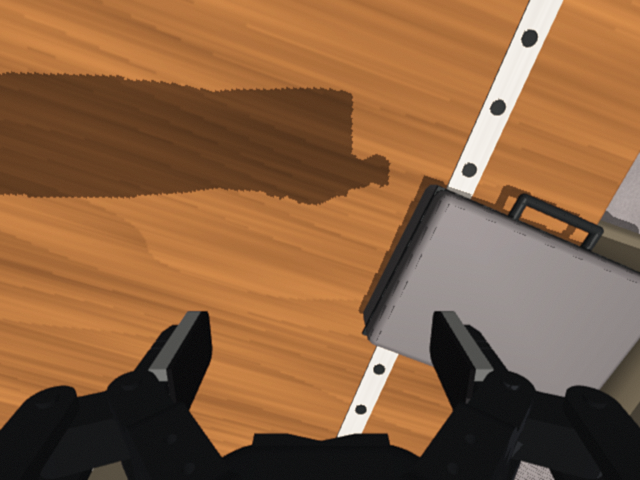

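The scene shows, from low y to high y:

| Dock or object | Contents | Scene pixel |
|---|---|---|
| Yellow dock | red monitor | about (105,315) |
| Spare cradle | empty | (212,272) |
| Red dock | green monitor | (308,230) |
| Green dock | yellow monitor | (388,203) |

The wrist view shows only the bench and a case. Next I'll get coarse positions from colour masks.

```bash
cat > h.py <<'E'
import numpy as np,cv2
from workcell import get_obs,camera
from scipy.spatial.transform import Rotation as R
def cam(n,fn=None):
    c=camera(n); c["Rm"]=cv2.Rodrigues(np.array(c["rvec"],float))[0]; c["C"]=-c["Rm"].T@np.array(c["tvec"],float).ravel()
    if fn: cv2.imwrite("pics/"+fn,c["frame"][:,:,::-1])
    return c
def ray(c,uv):
    uv=np.atleast_2d(np.array(uv,float)); d=np.c_[uv,np.ones(len(uv))]@np.linalg.inv(c["intrinsics"]).T
    d=d@c["Rm"]; return d/np.linalg.norm(d,axis=1)[:,None]
def onz(c,uv,z):
    d=ray(c,uv); return c["C"]+d*((z-c["C"][2])/d[:,2])[:,None]
def tri(obs):
    A=np.zeros((3,3));b=np.zeros(3)
    for c,uv in obs:
        d=ray(c,uv)[0];P=np.eye(3)-np.outer(d,d);A+=P;b+=P@c["C"]
    p=np.linalg.solve(A,b); res=[np.linalg.norm((np.eye(3)-np.outer(ray(c,u)[0],ray(c,u)[0]))@(p-c["C"])) for c,u in obs]
    return p,np.array(res)
def proj(c,p):
    return cv2.projectPoints(np.atleast_2d(np.array(p,float)),np.array(c["rvec"],float),np.array(c["tvec"],float),c["intrinsics"],None)[0][:,0]
HUE={"red":[(0,6),(174,180)],"yellow":[(24,36)],"green":[(50,85)]}
def mask(c,col,s=150,v=60):
    h=cv2.cvtColor(c["frame"],cv2.COLOR_RGB2HSV); m=np.zeros(h.shape[:2],np.uint8)
    for a,b in HUE[col]: m|=cv2.inRange(h,(a,s,v),(b,255,255))
    return m
def blobs(m,amin=60):
    n,l,st,ce=cv2.connectedComponentsWithStats(m)
    return [(int(st[i,4]),ce[i].round(1).tolist(),st[i,:4].tolist()) for i in range(1,n) if st[i,4]>=amin]
E
python3 - <<'E'
from h import *
for n in ["scene","side"]:
    c=cam(n); print(n,c["C"].round(3))
    for col in HUE:
        for a,ce,bb in blobs(mask(c,col),40): print(col,a,ce,bb,onz(c,ce,.04)[0].round(3))
c=cam("wrist");o=get_obs();T=R.from_quat(o["tool_rot"]).as_matrix()
print("tool axes\n",T.round(3)); print("cam in tool",T.T@(c["C"]-o["eef_pos"]), "cam rot in tool\n",(T.T@c["Rm"].T).round(3))
E
```

```text
scene [ 1.264 -0.383  0.831]
red 384 [328.7, 237.0] [314, 225, 30, 25] [0.579 0.134 0.04 ]
red 97 [288.5, 238.9] [279, 232, 20, 15] [0.536 0.063 0.04 ]
red 264 [85.2, 290.8] [73, 281, 31, 29] [ 0.437 -0.324  0.04 ]
red 296 [109.2, 320.3] [94, 309, 33, 24] [ 0.53  -0.312  0.04 ]
yellow 160 [372.8, 180.7] [363, 174, 24, 20] [0.483 0.329 0.04 ]
yellow 181 [394.4, 205.0] [382, 198, 27, 18] [0.578 0.312 0.04 ]
yellow 75 [122.0, 303.0] [115, 295, 15, 17] [ 0.505 -0.279  0.04 ]
yellow 635 [114.7, 331.6] [92, 316, 50, 32] [ 0.56  -0.314  0.04 ]
yellow 88 [80.1, 326.3] [73, 318, 14, 19] [ 0.514 -0.359  0.04 ]
green 68 [366.8, 207.3] [361, 200, 13, 16] [0.549 0.258 0.04 ]
green 193 [284.2, 212.2] [276, 202, 22, 25] [0.46  0.102 0.04 ]
green 349 [399.9, 213.5] [384, 205, 34, 18] [0.607 0.303 0.04 ]
green 225 [317.0, 232.0] [308, 221, 23, 25] [0.552 0.123 0.04 ]
side [ 0.443 -0.786  0.526]
red 220 [316.4, 235.9] [307, 226, 19, 21] [0.587 0.14  0.04 ]
red 50 [286.5, 263.4] [276, 261, 23, 6] [0.505 0.028 0.04 ]
red 552 [330.9, 388.6] [318, 367, 24, 43] [ 0.531 -0.329  0.04 ]
red 755 [264.0, 401.2] [253, 379, 23, 45] [ 0.436 -0.334  0.04 ]
tool axes
 [[-0.     0.317 -0.948]
 [ 0.001 -0.948 -0.317]
 [-1.    -0.001 -0.   ]]
cam in tool [-1.78515672e-01  6.52927950e-05 -8.04100539e-02] cam rot in tool
 [[ 0.    -0.314  0.949]
 [ 1.     0.    -0.   ]
 [-0.     0.949  0.314]]
```

```bash
cat >> h.py <<'E'
def go(x,y,z,phi):
    """print shifts (tool axes after the roll) to reach TCP pose; phi=world heading of -tool z"""
    o=get_obs();T=R.from_quat(o["tool_rot"]).as_matrix();p=np.array(o["eef_pos"])
    ph=np.arctan2(-T[1,2],-T[0,2]); roll=(ph-phi+np.pi)%(2*np.pi)-np.pi
    d=np.array([x,y,z])-p
    def loc(a): return np.array([-d[2], d@[np.sin(a),-np.cos(a),0], -d@[np.cos(a),np.sin(a),0]])
    print("t %.2f pos %s phi %.4f tilt %.4f grip %.4f F %s"%(o["clock"],p.round(4),ph,np.hypot(T[0,0],T[1,0]),o["grip_width"],np.round(o["ft_force"],1)))
    print("roll %.4f | shift now-axes %s | after-roll axes %s"%(roll,loc(ph).round(4),loc(phi).round(4)))
E
python3 -c "
from h import *
go(.42,-.32,.25,0)"
```

```text
t 0.30 pos [ 0.1585 -0.474   0.1953] phi 0.3228 tilt 0.0008 grip 0.0849 F [-0.1  0.5  0.2]
roll 0.3228 | shift now-axes [-0.0547 -0.0631 -0.2968] | after-roll axes [-0.0547 -0.154  -0.2615]
```

>>> {"api": "arm_command", "payload": {"motion": [{"x": -0.018, "roll": 0.108}, {"x": -0.018, "roll": 0.108}, {"x": -0.018, "roll": 0.107}, {"y": -0.0154, "z": -0.026}, {"y": -0.0154, "z": -0.026}, {"y": -0.0154, "z": -0.026}, {"y": -0.0154, "z": -0.026}, {"y": -0.0154, "z": -0.026}, {"y": -0.0154, "z": -0.026}, {"y": -0.0154, "z": -0.026}, {"y": -0.0154, "z": -0.026}, {"y": -0.0154, "z": -0.026}, {"y": -0.0154, "z": -0.026}, {}]}}

```text
schema error: expected keys x, y, z, roll, fingers
```

```bash
python3 -c "
from h import *
go(.42,-.32,.25,0); c=cam('wrist','w1.png');
import pickle; pickle.dump(c,open('w1.pkl','wb'))
for col in HUE:
    for b in blobs(mask(c,col)): print(col,b,onz(c,b[1],.044)[0].round(4))"
```

```text
t 0.30 pos [ 0.1585 -0.474   0.1953] phi 0.3228 tilt 0.0008 grip 0.0849 F [-0.1  0.5  0.2]
roll 0.3228 | shift now-axes [-0.0547 -0.0631 -0.2968] | after-roll axes [-0.0547 -0.154  -0.2615]
```

View pics/w1.png

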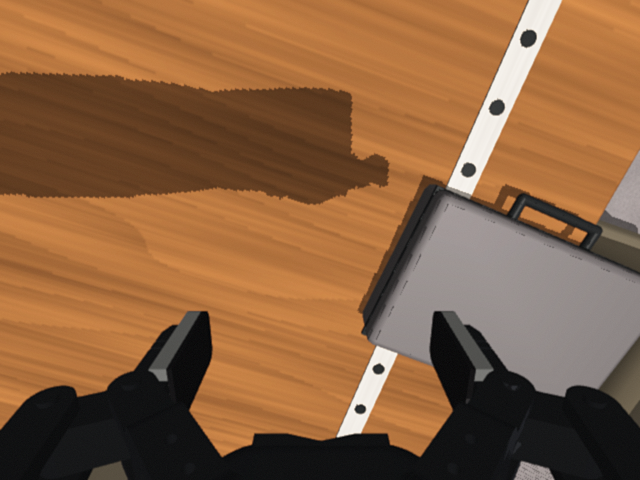

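The view is unchanged because the call was refused: every key must be given in each row.

>>> {"api": "arm_command", "payload": {"motion": [{"x": -0.018, "y": 0, "z": 0, "roll": 0.108, "fingers": 1}, {"x": -0.018, "y": 0, "z": 0, "roll": 0.108, "fingers": 1}, {"x": -0.018, "y": 0, "z": 0, "roll": 0.107, "fingers": 1}, {"x": 0, "y": -0.0154, "z": -0.026, "roll": 0, "fingers": 1}, {"x": 0, "y": -0.0154, "z": -0.026, "roll": 0, "fingers": 1}, {"x": 0, "y": -0.0154, "z": -0.026, "roll": 0, "fingers": 1}, {"x": 0, "y": -0.0154, "z": -0.026, "roll": 0, "fingers": 1}, {"x": 0, "y": -0.0154, "z": -0.026, "roll": 0, "fingers": 1}, {"x": 0, "y": -0.0154, "z": -0.026, "roll": 0, "fingers": 1}, {"x": 0, "y": -0.0154, "z": -0.026, "roll": 0, "fingers": 1}, {"x": 0, "y": -0.0154, "z": -0.026, "roll": 0, "fingers": 1}, {"x": 0, "y": -0.0154, "z": -0.026, "roll": 0, "fingers": 1}, {"x": 0, "y": -0.0154, "z": -0.026, "roll": 0, "fingers": 1}, {"x": 0, "y": 0, "z": 0, "roll": 0, "fingers": 1}]}}

```text
clock: 1.52
eef_pos: [0.4318, -0.32, 0.2512]
tool_rot: [0.708, -0.009, -0.707, -0.009]
ft_force: [-0.6, -0.6, 0.3]
grip_width: 0.0856
```

```bash
python3 -c "
from h import *
go(.42,-.32,.25,0); c=cam('wrist','w2.png');
import pickle; pickle.dump(c,open('w2.pkl','wb'))
for col in HUE:
    for b in blobs(mask(c,col)): print(col,b,onz(c,b[1],.044)[0].round(4))"
```

```text
t 1.52 pos [ 0.4318 -0.32    0.2512] phi -0.0261 tilt 0.0015 grip 0.0856 F [-0.6 -0.6  0.3]
roll -0.0261 | shift now-axes [0.0012 0.0004 0.0118] | after-roll axes [0.0012 0.     0.0118]
red (1177, [310.0, 91.2], [282, 76, 58, 33]) [ 0.5313 -0.3128  0.044 ]
red (1173, [321.4, 190.4], [295, 175, 53, 30]) [ 0.4364 -0.3211  0.044 ]
yellow (2299, [311.3, 48.4], [257, 30, 97, 38]) [ 0.5678 -0.3152  0.044 ]
yellow (335, [355.3, 134.7], [350, 111, 11, 50]) [ 0.4905 -0.3556  0.044 ]
yellow (71, [275.1, 128.3], [272, 122, 7, 14]) [ 0.4985 -0.2777  0.044 ]
yellow (141, [278.9, 153.4], [274, 136, 11, 36]) [ 0.4745 -0.2799  0.044 ]
yellow (145, [350.3, 204.9], [341, 200, 20, 10]) [ 0.4204 -0.3506  0.044 ]
yellow (102, [301.6, 211.4], [294, 207, 15, 9]) [ 0.4148 -0.3     0.044 ]
```

View pics/w2.png

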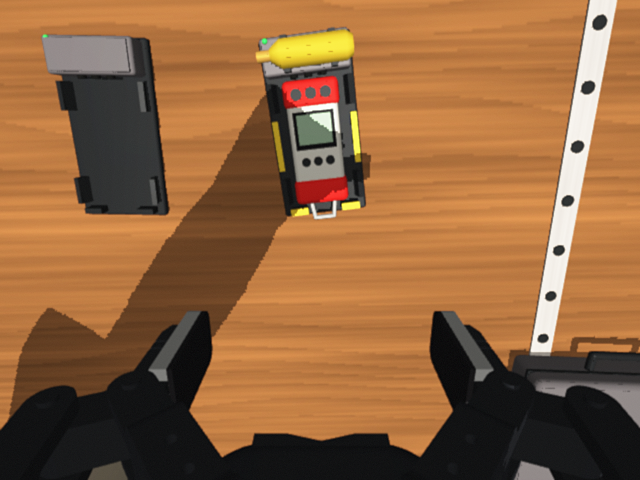

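The wrist view shows the red monitor in the yellow dock at about (315,140), display up, with its bail towards the robot. The spare cradle is at (108,125). I'll take a second view 0.13 m further along +y.

>>> {"api": "arm_command", "payload": {"motion": [{"x": 0, "y": -0.033, "z": 0, "roll": 0, "fingers": 1}, {"x": 0, "y": -0.033, "z": 0, "roll": 0, "fingers": 1}, {"x": 0, "y": -0.033, "z": 0, "roll": 0, "fingers": 1}, {"x": 0, "y": -0.033, "z": 0, "roll": 0, "fingers": 1}, {"x": 0, "y": 0, "z": 0, "roll": 0, "fingers": 1}, {"x": 0, "y": 0, "z": 0, "roll": 0, "fingers": 1}]}}

```text
clock: 2.07
eef_pos: [0.43, -0.188, 0.2493]
tool_rot: [-0.706, 0.012, 0.708, 0.011]
ft_force: [0.5, -0.7, 0.1]
grip_width: 0.0855
```

```bash
python3 -c "
from h import *
go(.42,.15,.25,0); c=cam('wrist','w3.png');
import pickle; pickle.dump(c,open('w3.pkl','wb'))"
```

```text
t 2.07 pos [ 0.43   -0.188   0.2493] phi -0.0330 tilt 0.0045 grip 0.0855 F [ 0.5 -0.7  0.1]
roll -0.0330 | shift now-axes [-0.0007 -0.3375  0.0211] | after-roll axes [-0.0007 -0.338   0.01  ]
```

View pics/w3.png

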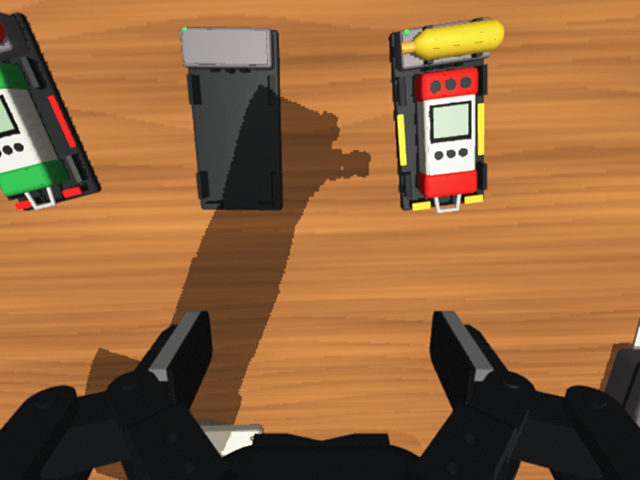

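The yellow dock is now at (440,130), the spare at (232,120), and the red dock is partly in view at left. On to the red and green docks.

>>> {"api": "arm_command", "payload": {"motion": [{"x": 0, "y": -0.034, "z": 0, "roll": 0, "fingers": 1}, {"x": 0, "y": -0.034, "z": 0, "roll": 0, "fingers": 1}, {"x": 0, "y": -0.034, "z": 0, "roll": 0, "fingers": 1}, {"x": 0, "y": -0.034, "z": 0, "roll": 0, "fingers": 1}, {"x": 0, "y": -0.034, "z": 0, "roll": 0, "fingers": 1}, {"x": 0, "y": -0.034, "z": 0, "roll": 0, "fingers": 1}, {"x": 0, "y": -0.034, "z": 0, "roll": 0, "fingers": 1}, {"x": 0, "y": -0.034, "z": 0, "roll": 0, "fingers": 1}, {"x": 0, "y": -0.034, "z": 0, "roll": 0, "fingers": 1}, {"x": 0, "y": 0, "z": 0, "roll": 0, "fingers": 1}, {"x": 0, "y": 0, "z": 0, "roll": 0, "fingers": 1}]}}

```text
clock: 3.03
eef_pos: [0.4419, 0.0376, 0.2515]
tool_rot: [-0.706, -0.035, 0.708, 0.006]
ft_force: [0.4, -0.4, 0.5]
grip_width: 0.0854
```

```bash
python3 -c "
from h import *
go(.42,.28,.25,0); c=cam('wrist','w4.png');
import pickle; pickle.dump(c,open('w4.pkl','wb'))"
```

```text
t 3.03 pos [0.4419 0.0376 0.2515] phi 0.0418 tilt 0.0583 grip 0.0854 F [ 0.4 -0.4  0.5]
roll 0.0418 | shift now-axes [ 0.0015 -0.2432  0.0118] | after-roll axes [ 0.0015 -0.2424  0.0219]
```

View pics/w4.png

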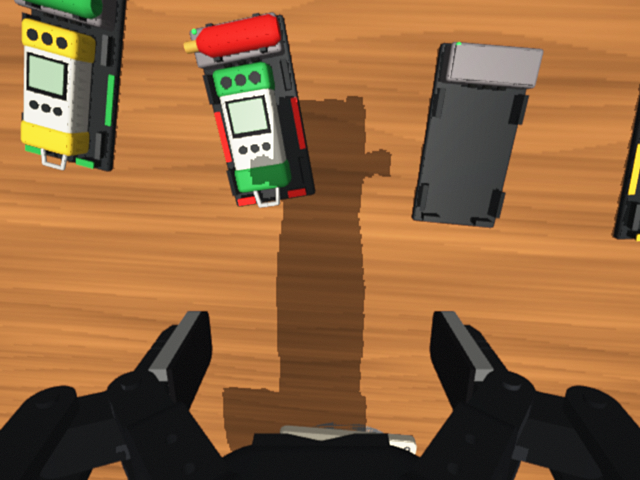

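>>> {"api": "arm_command", "payload": {"motion": [{"x": 0, "y": -0.034, "z": 0, "roll": 0, "fingers": 1}, {"x": 0, "y": -0.034, "z": 0, "roll": 0, "fingers": 1}, {"x": 0, "y": -0.034, "z": 0, "roll": 0, "fingers": 1}, {"x": 0, "y": -0.034, "z": 0, "roll": 0, "fingers": 1}, {"x": 0, "y": 0, "z": 0, "roll": 0, "fingers": 1}, {"x": 0, "y": 0, "z": 0, "roll": 0, "fingers": 1}]}}

```text
clock: 3.58
eef_pos: [0.4383, 0.1044, 0.2642]
tool_rot: [-0.7, -0.094, 0.708, -0.006]
ft_force: [-0.0, 0.1, -0.4]
grip_width: 0.0855
```

```bash
python3 -c "
from h import *
go(.42,.28,.25,0); c=cam('wrist','w5.png');
import pickle; pickle.dump(c,open('w5.pkl','wb'))"
```

```text
t 3.58 pos [0.4383 0.1044 0.2642] phi 0.1413 tilt 0.1243 grip 0.0855 F [-0.   0.1 -0.4]
roll 0.1413 | shift now-axes [ 0.0142 -0.1764 -0.0066] | after-roll axes [ 0.0142 -0.1756  0.0183]
```

View pics/w5.png

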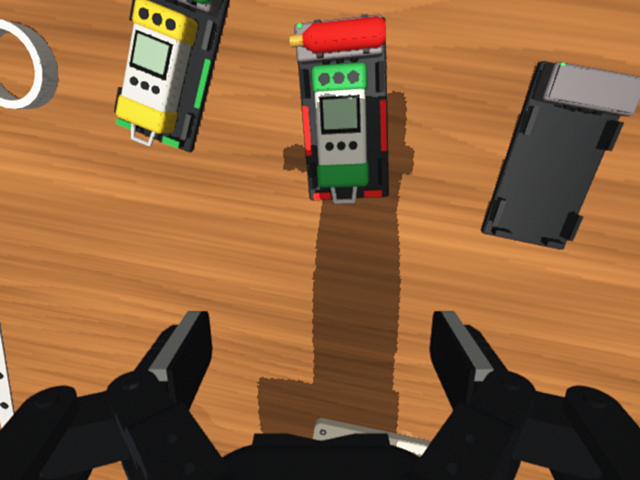

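```bash
python3 -c "
from h import *
o=get_obs(); print(np.round(o['joint_pos'],3)); print(R.from_quat(o['tool_rot']).as_matrix().round(3))"
```

```text
[0.14  0.12  0.028 1.481 0.125 3.14 ]
[[-0.02   0.139 -0.99 ]
 [ 0.123 -0.982 -0.141]
 [-0.992 -0.124  0.002]]
```

Joint 6 has reached its 3.14 limit, and that tilted the tool by 0.124 rad. Roll is the only rotation I can command, so I'll roll to the opposite limit. Pushing against that stop should tilt the tool back.

>>> {"api": "arm_command", "payload": {"motion": [{"x": 0, "y": 0, "z": 0, "roll": -0.12, "fingers": 1}, {"x": 0, "y": 0, "z": 0, "roll": -0.12, "fingers": 1}, {"x": 0, "y": 0, "z": 0, "roll": -0.12, "fingers": 1}, {"x": 0, "y": 0, "z": 0, "roll": -0.12, "fingers": 1}, {"x": 0, "y": 0, "z": 0, "roll": -0.12, "fingers": 1}, {"x": 0, "y": 0, "z": 0, "roll": -0.12, "fingers": 1}, {"x": 0, "y": 0, "z": 0, "roll": -0.12, "fingers": 1}, {"x": 0, "y": 0, "z": 0, "roll": -0.12, "fingers": 1}, {"x": 0, "y": 0, "z": 0, "roll": -0.12, "fingers": 1}, {"x": 0, "y": 0, "z": 0, "roll": -0.12, "fingers": 1}, {"x": 0, "y": 0, "z": 0, "roll": -0.12, "fingers": 1}, {"x": 0, "y": 0, "z": 0, "roll": -0.12, "fingers": 1}, {"x": 0, "y": 0, "z": 0, "roll": -0.12, "fingers": 1}, {"x": 0, "y": 0, "z": 0, "roll": -0.12, "fingers": 1}, {"x": 0, "y": 0, "z": 0, "roll": -0.12, "fingers": 1}, {"x": 0, "y": 0, "z": 0, "roll": -0.12, "fingers": 1}, {"x": 0, "y": 0, "z": 0, "roll": -0.12, "fingers": 1}, {"x": 0, "y": 0, "z": 0, "roll": -0.12, "fingers": 1}, {"x": 0, "y": 0, "z": 0, "roll": -0.12, "fingers": 1}, {"x": 0, "y": 0, "z": 0, "roll": -0.12, "fingers": 1}]}}

```text
clock: 5.3
eef_pos: [0.4367, 0.099, 0.2626]
tool_rot: [0.213, 0.701, -0.138, 0.666]
ft_force: [0.4, 0.3, 0.1]
grip_width: 0.0852
```

```bash
cat > st.py <<'E'
from h import *
o=get_obs(); T=R.from_quat(o['tool_rot']).as_matrix()
print(o['clock'],'q',np.round(o['joint_pos'],3),'p',np.round(o['eef_pos'],4),'toolx',T[:,0].round(4),'phi',np.arctan2(-T[1,2],-T[0,2]).round(4),'F',np.round(o['ft_force'],1),'g',round(o['grip_width'],4))
E
python3 st.py
```

```text
5.3 q [0.134 0.119 0.022 1.481 0.118 0.636] p [0.4367 0.099  0.2626] toolx [-0.0218  0.1157 -0.993 ] phi 2.6427 F [0.4 0.3 0.1] g 0.0852
```

>>> {"api": "arm_command", "payload": {"motion": [{"x": 0, "y": 0, "z": 0, "roll": -0.12, "fingers": 1}, {"x": 0, "y": 0, "z": 0, "roll": -0.12, "fingers": 1}, {"x": 0, "y": 0, "z": 0, "roll": -0.12, "fingers": 1}, {"x": 0, "y": 0, "z": 0, "roll": -0.12, "fingers": 1}, {"x": 0, "y": 0, "z": 0, "roll": -0.12, "fingers": 1}, {"x": 0, "y": 0, "z": 0, "roll": -0.12, "fingers": 1}, {"x": 0, "y": 0, "z": 0, "roll": -0.12, "fingers": 1}, {"x": 0, "y": 0, "z": 0, "roll": -0.12, "fingers": 1}, {"x": 0, "y": 0, "z": 0, "roll": -0.12, "fingers": 1}, {"x": 0, "y": 0, "z": 0, "roll": -0.12, "fingers": 1}, {"x": 0, "y": 0, "z": 0, "roll": -0.12, "fingers": 1}, {"x": 0, "y": 0, "z": 0, "roll": -0.12, "fingers": 1}, {"x": 0, "y": 0, "z": 0, "roll": -0.12, "fingers": 1}, {"x": 0, "y": 0, "z": 0, "roll": -0.12, "fingers": 1}, {"x": 0, "y": 0, "z": 0, "roll": -0.12, "fingers": 1}, {"x": 0, "y": 0, "z": 0, "roll": -0.12, "fingers": 1}, {"x": 0, "y": 0, "z": 0, "roll": -0.12, "fingers": 1}, {"x": 0, "y": 0, "z": 0, "roll": -0.12, "fingers": 1}, {"x": 0, "y": 0, "z": 0, "roll": -0.12, "fingers": 1}, {"x": 0, "y": 0, "z": 0, "roll": -0.12, "fingers": 1}]}}

```text
clock: 6.97
eef_pos: [0.4349, 0.0924, 0.2607]
tool_rot: [-0.566, 0.354, 0.622, 0.41]
ft_force: [-0.3, -0.1, 0.1]
grip_width: 0.0854
```

>>> {"api": "arm_command", "payload": {"motion": [{"x": 0, "y": 0, "z": 0, "roll": -0.12, "fingers": 1}, {"x": 0, "y": 0, "z": 0, "roll": -0.12, "fingers": 1}, {"x": 0, "y": 0, "z": 0, "roll": -0.12, "fingers": 1}, {"x": 0, "y": 0, "z": 0, "roll": -0.12, "fingers": 1}, {"x": 0, "y": 0, "z": 0, "roll": -0.12, "fingers": 1}, {"x": 0, "y": 0, "z": 0, "roll": -0.12, "fingers": 1}, {"x": 0, "y": 0, "z": 0, "roll": -0.12, "fingers": 1}, {"x": 0, "y": 0, "z": 0, "roll": -0.12, "fingers": 1}, {"x": 0, "y": 0, "z": 0, "roll": -0.12, "fingers": 1}, {"x": 0, "y": 0, "z": 0, "roll": -0.12, "fingers": 1}]}}

```text
clock: 7.8
eef_pos: [0.4339, 0.0891, 0.2598]
tool_rot: [-0.698, -0.075, 0.712, 0.0]
ft_force: [-0.3, -0.8, 0.9]
grip_width: 0.0853
```

```bash
python3 st.py
```

```text
7.8 q [ 0.12   0.116  0.013  1.481  0.107 -3.128] p [0.4339 0.0891 0.2598] toolx [-0.0255  0.1049 -0.9942] phi 0.1072 F [-0.3 -0.8  0.9] g 0.0853
```

>>> {"api": "arm_command", "payload": {"motion": [{"x": 0, "y": 0, "z": 0, "roll": -0.08, "fingers": 1}, {"x": 0, "y": 0, "z": 0, "roll": -0.08, "fingers": 1}, {"x": 0, "y": 0, "z": 0, "roll": -0.08, "fingers": 1}]}}

```text
clock: 8.05
eef_pos: [0.4231, 0.1394, 0.2591]
tool_rot: [-0.7, -0.117, 0.7, -0.075]
ft_force: [0.5, -0.0, -0.1]
grip_width: 0.0852
```

```bash
python3 st.py
```

```text
8.05 q [ 2.730e-01  1.050e-01  2.000e-03  1.460e+00  5.900e-02 -3.141e+00] p [0.4231 0.1394 0.2591] toolx [-0.0086  0.0586 -0.9982] phi 0.2724 F [ 0.5 -0.  -0.1] g 0.0852
```

>>> {"api": "arm_command", "payload": {"motion": [{"x": 0, "y": 0, "z": 0, "roll": -0.08, "fingers": 1}, {"x": 0, "y": 0, "z": 0, "roll": -0.08, "fingers": 1}, {"x": 0, "y": 0, "z": 0, "roll": 0, "fingers": 1}]}}

```text
clock: 8.3
eef_pos: [0.4086, 0.1781, 0.2588]
tool_rot: [0.697, 0.147, -0.69, 0.128]
ft_force: [-0.5, -0.5, 0.7]
grip_width: 0.0855
```

```bash
python3 st.py
```

```text
8.3 q [ 0.393  0.099 -0.005  1.452  0.024 -3.141] p [0.4086 0.1781 0.2588] toolx [ 0.0052  0.0285 -0.9996] phi 0.3916 F [-0.5 -0.5  0.7] g 0.0855
```

>>> {"api": "arm_command", "payload": {"motion": [{"x": 0, "y": 0, "z": 0, "roll": -0.08, "fingers": 1}, {"x": 0, "y": 0, "z": 0, "roll": -0.03, "fingers": 1}, {"x": 0, "y": 0, "z": 0, "roll": 0, "fingers": 1}]}}

```text
clock: 8.55
eef_pos: [0.3968, 0.2017, 0.2585]
tool_rot: [0.694, 0.166, -0.682, 0.164]
ft_force: [0.5, -0.8, 0.4]
grip_width: 0.0847
```

```bash
python3 st.py
```

```text
8.55 q [ 4.710e-01  9.600e-02 -8.000e-03  1.450e+00 -1.000e-03 -3.141e+00] p [0.3968 0.2017 0.2585] toolx [ 0.0159  0.0067 -0.9999] phi 0.4702 F [ 0.5 -0.8  0.4] g 0.0847
```

Tool is almost vertical again (residual about 0.017 rad). I'll measure from the saved views before the half turn.

```bash
python3 - <<'E'
import cv2,numpy as np
def crop(f,x,y,w,h,s): 
    return cv2.resize(cv2.imread(f'pics/{f}.png')[y:y+h,x:x+w],None,fx=s,fy=s,interpolation=cv2.INTER_NEAREST)
cv2.imwrite('pics/z2.png',np.hstack([crop('w2',250,25,130,200,3),crop('w3',380,10,130,200,3)]))
cv2.imwrite('pics/z4.png',np.hstack([crop('w4',180,10,135,200,2.9),crop('w5',285,10,135,200,2.9)]))
E
```

```text
(no output)
```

View pics/z2.png

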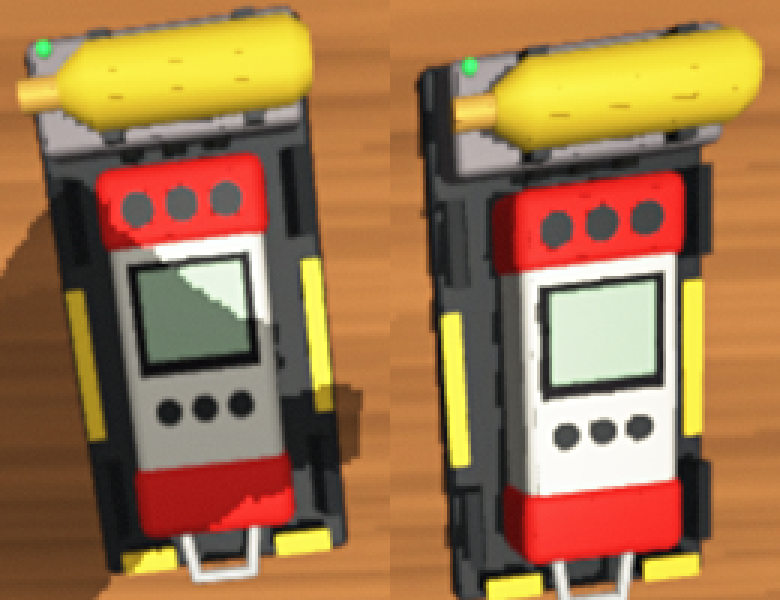

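View pics/z4.png

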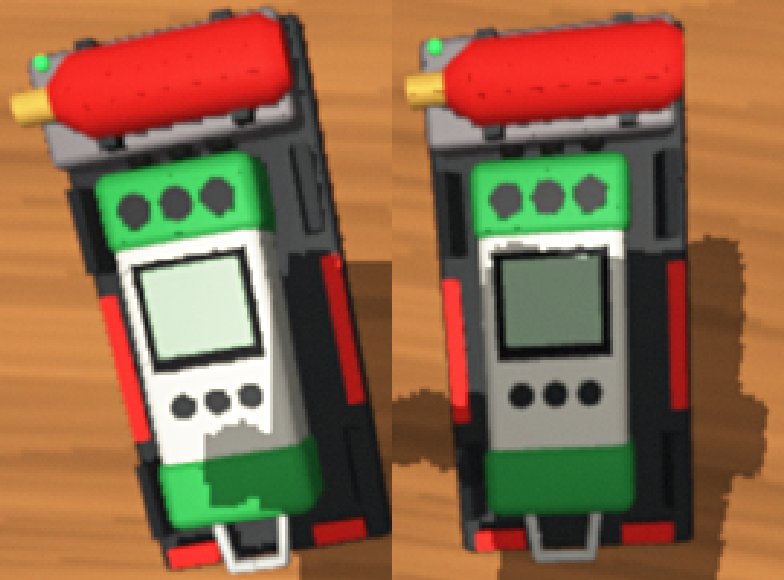

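The zooms show clear features: three sensor dots and three buttons on each monitor, and a coloured strip down each side of each dock. I'll triangulate those across the two views.

```bash
cat >> h.py <<'E'
import pickle
def dots(c,smin=.45,amin=15,amax=170,thr=105):
    """small round dark blobs"""
    g=c["frame"].max(2); m=(g<thr).astype(np.uint8)
    n,l,st,ce=cv2.connectedComponentsWithStats(m); out=[]
    for i in range(1,n):
        x,y,w,h,a=st[i]
        if amin<=a<=amax and .65<w/h<1.55 and a>.6*w*h and y<300:
            ring=c["frame"][max(0,y-2):y+h+2,max(0,x-2):x+w+2].reshape(-1,3).max(1)
            if np.median(np.r_[c["frame"][max(0,y-2),x:x+w].max(1)])>120: out.append((ce[i].round(1).tolist(),int(a)))
    return out
def strips(c,col,s=120,v=60,amin=35):
    m=mask(c,col,s,v); cs=cv2.findContours(m,cv2.RETR_EXTERNAL,cv2.CHAIN_APPROX_NONE)[0]; out=[]
    for k in cs:
        if cv2.contourArea(k)<amin: continue
        r=cv2.minAreaRect(k); out.append((np.round(r[0],1).tolist(),np.round(r[1],1).tolist(),round(r[2],1)))
    return out
E
python3 - <<'E'
from h import *
for n,col in [("w2","yellow"),("w3","yellow"),("w4","red"),("w5","red"),("w4","green"),("w5","green")]:
    c=pickle.load(open(n+'.pkl','rb')); print(n,col,*strips(c,col),sep='\n  ')
for n in ["w2","w3","w4","w5"]:
    c=pickle.load(open(n+'.pkl','rb')); print(n,*dots(c))
E
```

```text
w2
  yellow
  ([301.0, 211.2], [7.4, 15.1], 80.5)
  ([350.4, 204.9], [7.9, 19.0], 81.9)
  ([279.2, 153.5], [36.2, 5.5], 79.7)
  ([275.2, 128.4], [13.6, 5.4], 81.9)
  ([355.2, 135.5], [49.7, 7.3], 84.5)
  ([305.0, 49.8], [29.3, 97.0], 81.9)
w3
  yellow
  ([421.0, 205.1], [7.8, 19.8], 82.9)
  ([473.1, 198.2], [7.6, 18.8], 82.4)
  ([401.2, 139.5], [51.2, 7.5], 86.2)
  ([480.0, 128.5], [6.0, 53.0], 0.0)
  ([459.1, 39.0], [30.0, 89.4], 81.7)
w4
  red
  ([246.0, 200.6], [8.2, 18.2], 81.9)
  ([296.3, 192.5], [7.7, 18.9], 80.5)
  ([222.9, 136.5], [52.4, 6.8], 76.0)
  ([297.6, 122.9], [52.9, 7.4], 80.1)
  ([238.0, 36.0], [32.8, 84.3], 78.4)
w5
  red
  ([322.0, 195.5], [7.0, 18.0], 90.0)
  ([372.9, 193.0], [7.3, 18.2], 85.9)
  ([306.7, 130.5], [49.6, 6.7], 85.4)
  ([383.1, 125.0], [52.1, 7.1], 88.5)
  ([344.0, 34.8], [31.3, 84.0], 83.9)
w4
  green
  ([262.5, 177.4], [25.1, 55.1], 78.9)
  ([84.0, 162.3], [19.7, 6.9], 15.3)
  ([32.0, 149.1], [15.5, 5.6], 14.0)
  ([109.3, 99.9], [7.3, 52.0], 4.1)
  ([242.7, 78.5], [28.8, 59.7], 80.5)
  ([63.5, 8.5], [17.0, 75.0], 90.0)
w5
  green
  ([342.6, 175.0
[... 380 characters left out ...]
 97) ([558.5, 250.0], 80) ([550.3, 295.8], 72)
w3 ([465.3, 82.1], 88) ([450.3, 84.0], 87) ([435.1, 86.0], 82) ([18.1, 146.7], 54) ([7.0, 149.5], 58) ([462.6, 151.9], 47) ([450.5, 153.3], 48) ([438.4, 155.0], 48)
w4 ([31.9, 34.1], 89) ([46.6, 38.3], 94) ([61.3, 42.5], 89) ([254.4, 77.1], 96) ([239.9, 79.5], 91) ([225.7, 82.1], 93) ([33.6, 104.3], 54) ([45.5, 107.7], 55) ([57.3, 110.9], 49) ([265.9, 146.1], 43) ([254.4, 147.9], 46) ([242.6, 149.8], 47)
w5 ([143.3, 13.0], 83) ([156.8, 18.8], 83) ([170.0, 24.0], 81) ([352.7, 76.4], 86) ([338.1, 77.3], 83) ([323.7, 78.5], 87) ([133.5, 80.7], 50) ([144.5, 85.2], 49) ([155.0, 89.3], 45) ([340.9, 145.3], 63) ([352.7, 144.9], 63) ([329.0, 145.9], 65)
```

```bash
python3 - <<'E'
from h import *
C={n:pickle.load(open(n+'.pkl','rb')) for n in ["w2","w3","w4","w5"]}
def t(name,a,ua,b,ub):
    p,r=tri([(C[a],ua),(C[b],ub)]); print(name,p.round(4),r.round(4)); return p
print("base",[np.round(C[n]["C"],3) for n in C])
def dock(n,a,b,L,Rr,TL,TR):
    l=t(n+" L",a,L[0],b,L[1]);r=t(n+" R",a,Rr[0],b,Rr[1]);tl=t(n+" tailL",a,TL[0],b,TL[1]);tr=t(n+" tailR",a,TR[0],b,TR[1])
    m=(l+r)/2;tm=(tl+tr)/2;d=l-r; print("  mid",m.round(4),"width",np.linalg.norm(d).round(4),"yaw sides",np.arctan2(-d[0],d[1]).round(4),"tailmid",tm.round(4),"tail yaw",np.arctan2(-(tl-tr)[0],(tl-tr)[1]).round(4),"axis yaw",np.arctan2(*(m-tm)[1::-1]).round(4),"len",np.linalg.norm((m-tm)[:2]).round(4))
# w2 left strip is split by shadow: use span ends mean of two pieces (276,121.8)-(~282,171.5)
dock("Y","w2","w3",([277.6,146.2],[401.2,139.5]),([355.2,135.5],[480,128.5]),([301,211.2],[421,205.1]),([350.4,204.9],[473.1,198.2]))
dock("R","w4","w5",([222.9,136.5],[306.7,130.5]),([297.6,122.9],[383.1,125]),([246,200.6],[322,195.5]),([296.3,192.5],[372.9,193]))
t("G R",*("w4",[109.3,99.9],"w5",[202.1,83.3]));t("G tL","w4",[32,149.1],"w5",[123.2,123.1]);t("G tR","w4",[84,162.3],"w5",[170.3,141.1])
def mon(n,a,b,D,B):
    d=np.mean([t(n+" d",a,u,b,v) for u,v in D],0);k=np.mean([t(n+" b",a,u,b,v) for u,v in B],0)
    c=k+.32*(d-k);print("  len",np.linalg.norm(d-k).round(4),"centre top",c.round(4),"yaw",np.arctan2(*(d-k)[1::-1]).round(4))
mon("redmon","w2","w3",[([324.8,90.7],[465.3,82.1]),([310.1,92.5],[450.3,84]),([295.3,94.4],[435.1,86])],[([329.9,159.1],[462.6,151.9]),([318,160.7],[450.5,153.3]),([306,162],[438.4,155])])
mon("grnmon","w4","w5",[([254.4,77.1],[352.7,76.4]),([239.9,79.5],[338.1,77.3]),([225.7,82.1],[323.7,78.5])],[([265.9,146.1],[352.7,144.9]),([254.4,147.9],[340.9,145.3]),([242.6,149.8],[329,145.9])])
mon("yelmon","w4","w5",[([31.9,34.1],[143.3,13]),([46.6,38.3],[156.8,18.8]),([61.3,42.5],[170,24])],[([33.6,104.3],[133.5,80.7]),([45.5,107.7],[144.5,85.2]),([57.3,110.9],[155,89.3])])
E
```

```text
base [array([ 0.512, -0.322,  0.43 ]), array([ 0.511, -0.191,  0.428]), array([0.523, 0.03 , 0.43 ]), array([0.522, 0.094, 0.441])]
Y L [ 0.4789 -0.2755  0.012 ] [0. 0.]
Y R [ 0.4875 -0.3584  0.01  ] [0.0003 0.0003]
Y tailL [ 0.409  -0.2979  0.0199] [0. 0.]
Y tailR [ 0.416  -0.3521  0.0253] [0.0001 0.0001]
  mid [ 0.4832 -0.317   0.011 ] width 0.0834 yaw sides 0.1029 tailmid [ 0.4125 -0.325   0.0226] tail yaw 0.1291 axis yaw 0.1133 len 0.0711
R L [0.4914 0.1596 0.0092] [0. 0.]
R R [0.5092 0.0784 0.0119] [0. 0.]
R tailL [0.4267 0.1307 0.0294] [0. 0.]
R tailR [0.4385 0.0763 0.0285] [0.0001 0.0001]
  mid [0.5003 0.119  0.0106] width 0.0832 yaw sides 0.2155 tailmid [0.4326 0.1035 0.0289] tail yaw 0.2122 axis yaw 0.2251 len 0.0695
G R [0.5239 0.28   0.0115] [0. 0.]
G tL [0.4708 0.3598 0.0317] [0. 0.]
G tR [0.4589 0.3074 0.0276] [0. 0.]
redmon d [ 0.5313 -0.3267  0.0445] [0. 0.]
redmon d [ 0.5301 -0.3128  0.0447] [0. 0.]
redmon d [ 0.5288 -0.2988  0.0447] [0.0001 0.0001]
redmon b [ 0.4674 -0.3304  0.0424] [0.0001 0.0001]
redmon b [ 0.4663 -0.3185  0.0427] [0.0001 0.0001]
redmon b [ 0.4652 -0.3064  0.0432] [0.0001 0.0001]
  len 0.0641 centre top [ 0.4867 -0.3166  0.0434] yaw 0.0884
grnmon d [0.5499 0.1166 0.0438] [0. 0.]
grnmon d [0.5472 0.1303 0.0445] [0. 0.]
grnmon d [0.5444 0.1439 0.0447] [0. 0.]
grnmon b [0.4868 0.1059 0.0437] [0. 0.]
grnmon b [0.4844 0.1177 0.0427] [0.0001 0.0001]
grnmon b [0.482  0.1296 0.043 ] [0.0001 0.0001]
  len 0.064 centre top [0.5045 0.1218 0.0435] yaw 0.197
yelmon d [0.5794 0.3273 0.0445] [0. 0.]
yelmon d [0.5761 0.3134 0.0448] [0.0001 0.0001]
yelmon d [0.5732 0.3006 0.0436] [0. 0.]
yelmon b [0.5165 0.34   0.0426] [0.0001 0.0001]
yelmon b [0.5137 0.3275 0.0435] [0.0001 0.0001]
yelmon b [0.5112 0.3172 0.0418] [0. 0.]
  len 0.0641 centre top [0.5338 0.3236 0.0432] yaw -0.2282
```

Heights agree with the text: strips at about 11 mm and monitor tops at about 43–44 mm. Next is the spare cradle.

```bash
python3 - <<'E'
import cv2,numpy as np
def crop(f,x,y,w,h,s): 
    i=cv2.resize(cv2.imread(f'pics/{f}.png')[y:y+h,x:x+w],None,fx=s,fy=s,interpolation=cv2.INTER_NEAREST)
    return np.clip(i.astype(float)*1.8,0,255).astype(np.uint8)
cv2.imwrite('pics/zs.png',np.hstack([crop('w2',35,20,140,200,2.8),crop('w4',405,30,140,200,2.8)]))
E
```

```text
(no output)
```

View pics/zs.png

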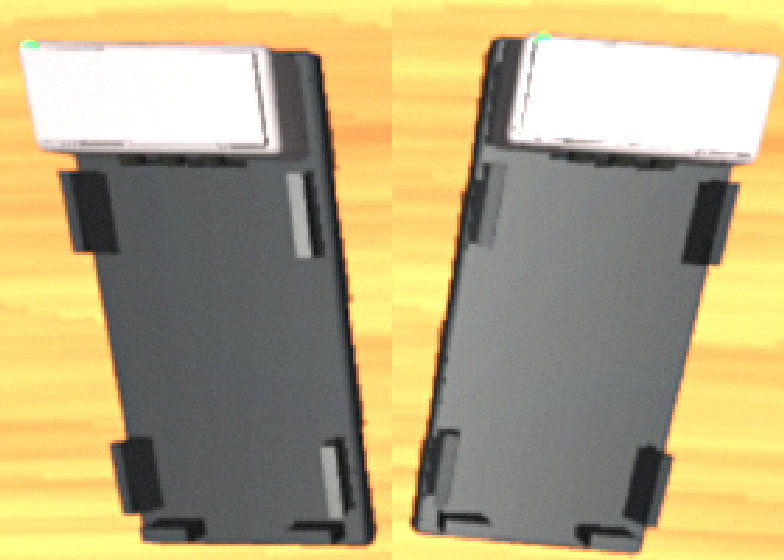

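```bash
python3 - <<'E'
from h import *
C={n:pickle.load(open(n+'.pkl','rb')) for n in ["w2","w3","w4","w5"]}
def led(c,near):
    h=cv2.cvtColor(c["frame"],cv2.COLOR_RGB2HSV); m=cv2.inRange(h,(40,90,120),(80,255,255)); 
    b=[x for x in blobs(m,3) if np.hypot(*(np.array(x[1])-near))<8]; return b[0][1] if b else None
P={}
for n,a,ua,b,ub in [("Y","w2",(264.3,40.7),"w3",(406.7,32.3)),("R","w4",(194,31.5),"w5",(300,26)),("S","w2",(45.7,35.7),"w4",(458.9,43.6)),("S3","w3",(184,29),"w4",(458.9,43.6))]:
    x,y=led(C[a],ua),led(C[b],ub); P[n],r=tri([(C[a],x),(C[b],y)]); print(n,x,y,P[n].round(4),r.round(4))
for n,(cx,cy,ya) in {"Y":(.4832,-.317,.108),"R":(.5003,.119,.217)}.items():
    d=P[n][:2]-[cx,cy]; print(n,"LED in dock",np.round([d@[np.cos(ya),np.sin(ya)],d@[-np.sin(ya),np.cos(ya)]],4))
for n,ua,ub in [("tailL",(86.1,212.9),(413.2,219.3)),("tailR",(165,213.5),(493.6,226.4))]:
    p,r=tri([(C["w2"],ua),(C["w4"],ub)]);print(n,p.round(4),r.round(4), onz(C["w2"],ua,.01)[0].round(4),onz(C["w4"],ub,.01)[0].round(4))
# dark base outline side lines, via mask
for n,box in [("w2",(30,20,175,222)),("w3",(175,20,290,215)),("w4",(405,30,550,232))]:
    c=C[n];g=c["frame"].astype(int);m=((g[:,:,0]-g[:,:,2])<25).astype(np.uint8)
    x0,y0,x1,y1=box;mm=np.zeros_like(m);mm[y0:y1,x0:x1]=m[y0:y1,x0:x1]
    # mid-length open rows: left & right edges
    L=[];Rr=[]
    for row in range(118,170,3):
        k=np.flatnonzero(mm[row]); 
        if len(k): L.append((k[0]-.5,row));Rr.append((k[-1]+.5,row))
    pl=onz(c,L,.01);pr=onz(c,Rr,.01)
    fl=np.polyfit(pl[:,0],pl[:,1],1);fr=np.polyfit(pr[:,0],pr[:,1],1)
    print(n,"left yaw %.3f y@.47 %.4f"%(np.arctan(fl[0]),np.polyval(fl,.47)),"right yaw %.3f y@.47 %.4f"%(np.arctan(fr[0]),np.polyval(fr,.47)), "rms",np.std(pl[:,1]-np.polyval(fl,pl[:,0])).round(4),np.std(pr[:,1]-np.polyval(fr,pr[:,0])).round(4))
E
```

```text
Y [264.0, 40.5] [406.1, 31.4] [ 0.5765 -0.2716  0.0371] [0. 0.]
R [193.6, 31.3] [299.1, 25.3] [0.588  0.1751 0.0368] [0.0002 0.0002]
S [44.9, 35.2] [458.1, 43.1] [ 0.5861 -0.0697  0.0365] [0.0001 0.0001]
S3 [184.5, 28.0] [458.1, 43.1] [ 0.5861 -0.0698  0.0363] [0. 0.]
Y LED in dock [0.0977 0.0351]
R LED in dock [0.0977 0.0359]
tailL [ 0.411  -0.0542  0.0104] [0.0001 0.0001] [ 0.4109 -0.0539  0.01  ] [ 0.411  -0.0542  0.01  ]
tailR [ 0.4081 -0.1435  0.0107] [0.0001 0.0001] [ 0.4078 -0.1432  0.01  ] [ 0.408  -0.1437  0.01  ]
w2 left yaw -0.042 y@.47 -0.0572 right yaw -0.039 y@.47 -0.1493 rms 0.0003 0.0003
w3 left yaw -0.046 y@.47 -0.0567 right yaw -0.044 y@.47 -0.1474 rms 0.0003 0.0003
w4 left yaw -0.044 y@.47 -0.0543 right yaw -0.088 y@.47 -0.1444 rms 0.0003 0.001
```

```bash
python3 - <<'E'
from h import *
C={n:pickle.load(open(n+'.pkl','rb')) for n in ["w2","w3","w4","w5"]}
for n,c,us,(cx,cy,ya) in [("Y w2","w2",[(250+108/3,25+572/3),(250+347/3,25+546/3)],(.4832,-.317,.108)),("Y w3","w3",[(380+75/3,10+600/3),(380+310/3,10+568/3)],(.4832,-.317,.108)),("R w5","w5",[(285+78/2.9,10+550/2.9),(285+300/2.9,10+541/2.9)],(.5003,.119,.217)),("S w2","w2",[(86.1,212.9),(165,213.5)],(.487,-.1015,-.043))]:
    p=onz(C[c],us,.01)[:,:2]-[cx,cy]; print(n,(p@np.array([[np.cos(ya),-np.sin(ya)],[np.sin(ya),np.cos(ya)]])).round(4).tolist())
E
```

```text
Y w2 [[-0.077, 0.0455], [-0.079, -0.0451]]
Y w3 [[-0.0776, 0.0428], [-0.0777, -0.0446]]
R w5 [[-0.0776, 0.0421], [-0.0782, -0.0457]]
S w2 [[-0.0781, 0.0442], [-0.0773, -0.045]]
```

All dock poses agree. The tail edge is at −78 mm in every dock, and the LED offset is identical. Now the half turn, so that joint 6 works around zero.

>>> {"api": "arm_command", "payload": {"motion": [{"x": 0, "y": 0, "z": 0, "roll": 0.12, "fingers": 1}, {"x": 0, "y": 0, "z": 0, "roll": 0.12, "fingers": 1}, {"x": 0, "y": 0, "z": 0, "roll": 0.12, "fingers": 1}, {"x": 0, "y": 0, "z": 0, "roll": 0.12, "fingers": 1}, {"x": 0, "y": 0, "z": 0, "roll": 0.12, "fingers": 1}, {"x": 0, "y": 0, "z": 0, "roll": 0.12, "fingers": 1}, {"x": 0, "y": 0, "z": 0, "roll": 0.12, "fingers": 1}, {"x": 0, "y": 0, "z": 0, "roll": 0.12, "fingers": 1}, {"x": 0, "y": 0, "z": 0, "roll": 0.12, "fingers": 1}, {"x": 0, "y": 0, "z": 0, "roll": 0.12, "fingers": 1}, {"x": 0, "y": 0, "z": 0, "roll": 0.12, "fingers": 1}, {"x": 0, "y": 0, "z": 0, "roll": 0.12, "fingers": 1}, {"x": 0, "y": 0, "z": 0, "roll": 0.12, "fingers": 1}, {"x": 0, "y": 0, "z": 0, "roll": 0.12, "fingers": 1}, {"x": 0, "y": 0, "z": 0, "roll": 0.12, "fingers": 1}, {"x": 0, "y": 0, "z": 0, "roll": 0.12, "fingers": 1}, {"x": 0, "y": 0, "z": 0, "roll": 0.12, "fingers": 1}, {"x": 0, "y": 0, "z": 0, "roll": 0.12, "fingers": 1}, {"x": 0, "y": 0, "z": 0, "roll": 0.12, "fingers": 1}, {"x": 0, "y": 0, "z": 0, "roll": 0.12, "fingers": 1}]}}

```text
clock: 10.22
eef_pos: [0.4057, 0.1786, 0.2577]
tool_rot: [-0.377, 0.597, 0.368, 0.605]
ft_force: [0.8, -0.6, -0.2]
grip_width: 0.0849
```

>>> {"api": "arm_command", "payload": {"motion": [{"x": 0, "y": 0, "z": 0, "roll": 0.12, "fingers": 1}, {"x": 0, "y": 0, "z": 0, "roll": 0.12, "fingers": 1}, {"x": 0, "y": 0, "z": 0, "roll": 0.12, "fingers": 1}, {"x": 0, "y": 0, "z": 0, "roll": 0.12, "fingers": 1}, {"x": 0, "y": 0, "z": 0, "roll": 0.12, "fingers": 1}, {"x": 0, "y": 0, "z": 0, "roll": 0.12, "fingers": 1}, {"x": 0, "y": 0, "z": 0, "roll": 0.12, "fingers": 1}, {"x": 0, "y": 0, "z": 0, "roll": 0.12, "fingers": 1}, {"x": 0, "y": 0, "z": 0, "roll": 0, "fingers": 1}]}}

```text
clock: 10.97
eef_pos: [0.4097, 0.1671, 0.2574]
tool_rot: [-0.041, 0.701, 0.034, 0.712]
ft_force: [0.4, 0.7, -0.9]
grip_width: 0.0853
```

```bash
python3 st.py; python3 -c "
from h import *
go(.4867,-.3166,.14,.088-np.pi)"
```

```text
10.9667 q [ 0.399  0.097 -0.01   1.453 -0.016  0.293] p [0.4097 0.1671 0.2574] toolx [ 0.0163 -0.01   -0.9998] phi -3.0354 F [ 0.4  0.7 -0.9] g 0.0853
t 10.97 pos [0.4097 0.1671 0.2574] phi -3.0354 tilt 0.0191 grip 0.0853 F [ 0.4  0.7 -0.9]
roll 0.0182 | shift now-axes [ 0.1174 -0.4891  0.0252] | after-roll axes [ 0.1174 -0.4886  0.0342]
```

>>> {"api": "arm_command", "payload": {"motion": [{"x": 0, "y": -0.0375, "z": 0.0026, "roll": 0.018, "fingers": 1}, {"x": 0, "y": -0.0375, "z": 0.0026, "roll": 0, "fingers": 1}, {"x": 0, "y": -0.0375, "z": 0.0026, "roll": 0, "fingers": 1}, {"x": 0, "y": -0.0375, "z": 0.0026, "roll": 0, "fingers": 1}, {"x": 0, "y": -0.0375, "z": 0.0026, "roll": 0, "fingers": 1}, {"x": 0, "y": -0.0375, "z": 0.0026, "roll": 0, "fingers": 1}, {"x": 0, "y": -0.0375, "z": 0.0026, "roll": 0, "fingers": 1}, {"x": 0, "y": -0.0375, "z": 0.0026, "roll": 0, "fingers": 1}, {"x": 0, "y": -0.0375, "z": 0.0026, "roll": 0, "fingers": 1}, {"x": 0, "y": -0.0375, "z": 0.0026, "roll": 0, "fingers": 1}, {"x": 0, "y": -0.0375, "z": 0.0026, "roll": 0, "fingers": 1}, {"x": 0, "y": -0.0375, "z": 0.0026, "roll": 0, "fingers": 1}, {"x": 0, "y": -0.0375, "z": 0.0026, "roll": 0, "fingers": 1}, {"x": 0, "y": 0, "z": 0, "roll": 0, "fingers": 1}, {"x": 0, "y": 0, "z": 0, "roll": 0, "fingers": 1}]}}

```text
clock: 12.22
eef_pos: [0.493, -0.3502, 0.2603]
tool_rot: [-0.046, 0.701, 0.037, 0.711]
ft_force: [-0.1, -0.0, 0.6]
grip_width: 0.0853
```

```bash
python3 st.py; python3 -c "
from h import *
go(.4867,-.3166,.14,.088-np.pi)"
```

```text
12.2167 q [-6.17e-01  4.28e-01  4.37e-01  1.56e+00 -1.00e-03 -7.35e-01] p [ 0.493  -0.3502  0.2603] toolx [ 0.0152 -0.0122 -0.9998] phi -3.0233 F [-0.1 -0.   0.6] g 0.0853
t 12.22 pos [ 0.493  -0.3502  0.2603] phi -3.0233 tilt 0.0195 grip 0.0853 F [-0.1 -0.   0.6]
roll 0.0303 | shift now-axes [ 0.1203  0.0341 -0.0023] | after-roll axes [ 0.1203  0.034  -0.0033]
```

>>> {"api": "arm_command", "payload": {"motion": [{"x": 0.02, "y": 0.017, "z": -0.0015, "roll": 0.03, "fingers": 1}, {"x": 0.03, "y": 0.017, "z": -0.0015, "roll": 0, "fingers": 1}, {"x": 0.03, "y": 0, "z": 0, "roll": 0, "fingers": 1}, {"x": 0.03, "y": 0, "z": 0, "roll": 0, "fingers": 1}, {"x": 0, "y": 0, "z": 0, "roll": 0, "fingers": 1}, {"x": 0, "y": 0, "z": 0, "roll": 0, "fingers": 1}]}}

```text
clock: 12.72
eef_pos: [0.4855, -0.3176, 0.1479]
tool_rot: [-0.038, 0.7, 0.027, 0.712]
ft_force: [0.4, -0.6, 0.4]
grip_width: 0.0853
```

```bash
python3 st.py; python3 -c "
from h import *
go(.4867,-.3166,.02,.088-np.pi); c=cam('wrist','w6.png')"
```

```text
12.7167 q [-0.578  0.403  0.108  1.253 -0.003 -0.671] p [ 0.4855 -0.3176  0.1479] toolx [ 0.0173 -0.0146 -0.9997] phi -3.0487 F [ 0.4 -0.6  0.4] g 0.0853
t 12.72 pos [ 0.4855 -0.3176  0.1479] phi -3.0487 tilt 0.0227 grip 0.0853 F [ 0.4 -0.6  0.4]
roll 0.0049 | shift now-axes [0.1279 0.0009 0.0013] | after-roll axes [0.1279 0.0009 0.0013]
```

View pics/w6.png

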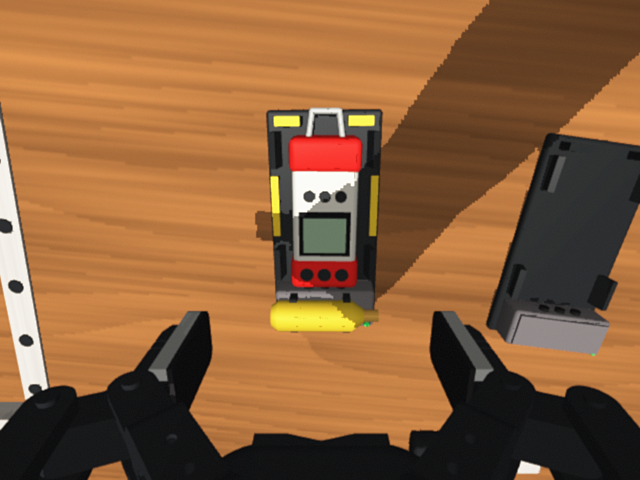

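The red monitor sits centred between the fingers at (325,210). I'll make go() account for the residual tilt and descend.

```bash
cat >> h.py <<'E'
def go(x,y,z,phi):
    o=get_obs();T=R.from_quat(o["tool_rot"]).as_matrix();p=np.array(o["eef_pos"])
    ph=np.arctan2(-T[1,2],-T[0,2]); roll=(ph-phi+np.pi)%(2*np.pi)-np.pi
    d=np.array([x,y,z])-p; T2=T@R.from_rotvec([roll,0,0]).as_matrix()
    print("t %.2f pos %s phi %.4f toolxy %s grip %.4f F %s q6 %.2f"%(o["clock"],p.round(4),ph,T[:2,0].round(4),o["grip_width"],np.round(o["ft_force"],1),o["joint_pos"][5]))
    print("  roll %.4f | shift now %s | after roll %s"%(roll,(T.T@d).round(4),(T2.T@d).round(4)))
E
python3 -c "
from h import *
go(.4867,-.3166,.014,.088-np.pi)"
```

```text
t 12.77 pos [ 0.4852 -0.3174  0.1477] phi -3.0488 toolxy [ 0.0164 -0.0139] grip 0.0856 F [-0.4  0.9 -1. ] q6 -0.67
  roll 0.0047 | shift now [ 0.1337  0.0027 -0.0004] | after roll [ 0.1337  0.0027 -0.0004]
```

>>> {"api": "arm_command", "payload": {"motion": [{"x": 0.03, "y": 0.0027, "z": -0.0004, "roll": 0.004, "fingers": 1}, {"x": 0.03, "y": 0, "z": 0, "roll": 0, "fingers": 1}, {"x": 0.03, "y": 0, "z": 0, "roll": 0, "fingers": 1}, {"x": 0, "y": 0, "z": 0, "roll": 0, "fingers": 1}, {"x": 0, "y": 0, "z": 0, "roll": 0, "fingers": 1}]}}

```text
clock: 13.18
eef_pos: [0.4952, -0.3212, 0.0698]
tool_rot: [-0.043, 0.694, 0.022, 0.719]
ft_force: [0.0, -0.8, 1.2]
grip_width: 0.0857
```

```bash
python3 -c "
from h import *
go(.4867,-.3166,.014,.088-np.pi)"
```

```text
t 13.18 pos [ 0.4952 -0.3212  0.0698] phi -3.0489 toolxy [ 0.0363 -0.027 ] grip 0.0857 F [ 0.  -0.8  1.2] q6 -0.67
  roll 0.0047 | shift now [ 0.0553  0.007  -0.0099] | after roll [ 0.0553  0.007  -0.01  ]
```

>>> {"api": "arm_command", "payload": {"motion": [{"x": 0.008, "y": 0.004, "z": -0.005, "roll": 0, "fingers": 1}, {"x": 0.008, "y": 0.003, "z": -0.005, "roll": 0, "fingers": 1}, {"x": 0.008, "y": 0, "z": 0, "roll": 0, "fingers": 1}, {"x": 0, "y": 0, "z": 0, "roll": 0, "fingers": 1}]}}

```text
clock: 13.52
eef_pos: [0.4913, -0.3197, 0.0547]
tool_rot: [-0.046, 0.689, 0.02, 0.723]
ft_force: [-0.7, 0.9, -0.1]
grip_width: 0.0854
```

```bash
python3 -c "
from h import *
go(.4867,-.3166,.014,.088-np.pi)"
```

```text
t 13.52 pos [ 0.4913 -0.3197  0.0547] phi -3.0476 toolxy [ 0.0494 -0.0356] grip 0.0854 F [-0.7  0.9 -0.1] q6 -0.67
  roll 0.0060 | shift now [ 0.0403  0.0051 -0.0062] | after roll [ 0.0403  0.0051 -0.0062]
```

```bash
python3 st.py; python3 -c "
from h import *
o=get_obs(); print(np.round(o['joint_vel'],3),np.round(o['tau'],1))"
```

```text
13.5167 q [-0.575  0.455 -0.07   0.985 -0.003 -0.668] p [ 0.4913 -0.3197  0.0547] toolx [ 0.0494 -0.0356 -0.9981] phi -3.0476 F [-0.7  0.9 -0.1] g 0.0854
[-0.002 -0.04   0.033  0.035 -0.002 -0.001] [  0.  -45.8  23.6  -0.8  -0.   -0. ]
```

>>> {"api": "arm_command", "payload": {"motion": [{"x": 0, "y": 0, "z": 0, "roll": 0, "fingers": 1}, {"x": 0, "y": 0, "z": 0, "roll": 0, "fingers": 1}, {"x": 0, "y": 0, "z": 0, "roll": 0, "fingers": 1}]}}

```text
clock: 13.77
eef_pos: [0.4934, -0.3211, 0.0579]
tool_rot: [-0.047, 0.688, 0.018, 0.724]
ft_force: [1.3, -0.2, -1.1]
grip_width: 0.0853
```

```bash
python3 st.py
```

```text
13.7667 q [-0.575  0.452 -0.066  0.987 -0.003 -0.668] p [ 0.4934 -0.3211  0.0579] toolx [ 0.0537 -0.0384 -0.9978] phi -3.0474 F [ 1.3 -0.2 -1.1] g 0.0853
```

>>> {"api": "arm_command", "payload": {"motion": [{"x": 0, "y": 0, "z": 0, "roll": 0, "fingers": 1}, {"x": 0, "y": 0, "z": 0, "roll": 0, "fingers": 1}, {"x": 0, "y": 0, "z": 0, "roll": 0, "fingers": 1}]}}

```text
clock: 14.02
eef_pos: [0.4943, -0.3217, 0.0592]
tool_rot: [-0.048, 0.687, 0.018, 0.725]
ft_force: [1.1, -0.3, 0.3]
grip_width: 0.0853
```

```bash
python3 st.py; python3 -c "
from h import *
o=get_obs(); print(np.round(o['joint_vel'],3),np.round(o['tau'],1))"
```

```text
14.0167 q [-0.575  0.452 -0.064  0.988 -0.003 -0.668] p [ 0.4943 -0.3217  0.0592] toolx [ 0.0555 -0.0396 -0.9977] phi -3.0473 F [ 1.1 -0.3  0.3] g 0.0853
[-0.     0.001  0.005  0.002  0.    -0.002] [ -0.  -45.2  23.3  -0.5  -0.   -0. ]
```

>>> {"api": "arm_command", "payload": {"motion": [{"x": 0.03, "y": 0, "z": 0, "roll": 0, "fingers": 1}]}}

```text
clock: 14.1
eef_pos: [0.5007, -0.3259, 0.0351]
tool_rot: [-0.05, 0.683, 0.015, 0.728]
ft_force: [0.7, -0.9, -0.0]
grip_width: 0.0854
```

```bash
python3 st.py; python3 -c "
from h import *
o=get_obs(); print(np.round(o['joint_vel'],3),np.round(o['tau'],1))
cam('side','s1.png')"; python3 st.py
```

```text
14.1 q [-0.575  0.48  -0.089  0.922 -0.003 -0.669] p [ 0.5007 -0.3259  0.0351] toolx [ 0.066  -0.0464 -0.9967] phi -3.0469 F [ 0.7 -0.9 -0. ] g 0.0854
[-0.001  0.462 -0.431 -0.886 -0.001 -0.003] [  0.  -45.9  20.4   2.2  -0.    0. ]
14.15 q [-0.575  0.49  -0.099  0.915 -0.003 -0.669] p [ 0.4956 -0.3227  0.0257] toolx [ 0.0543 -0.0388 -0.9978] phi -3.0474 F [-0.2  0.8 -3.8] g 0.0856
```

View pics/s1.png

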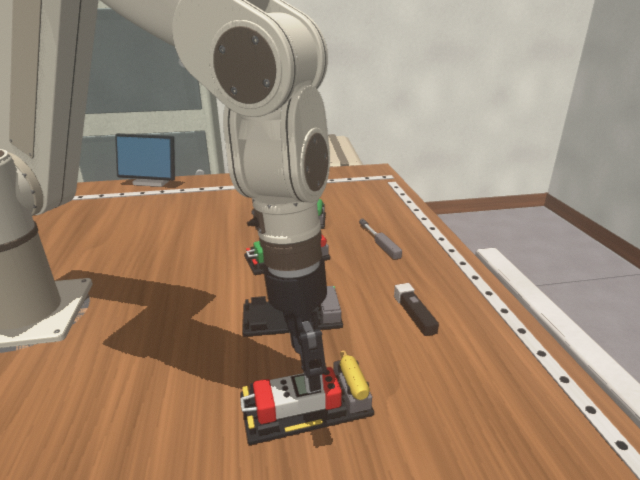

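The side view shows the fingers around mid-length of the red monitor. The cause is now clear: the wrist joint leads on fast vertical moves, and the following row takes that transient as its start. Fast rows upward should reverse it, and camera calls let a row settle.

>>> {"api": "arm_command", "payload": {"motion": [{"x": -0.035, "y": 0, "z": 0, "roll": 0, "fingers": 1}, {"x": -0.035, "y": 0, "z": 0, "roll": 0, "fingers": 1}, {"x": -0.035, "y": 0, "z": 0, "roll": 0, "fingers": 1}, {"x": 0, "y": 0, "z": 0, "roll": 0, "fingers": 1}]}}

```text
clock: 14.48
eef_pos: [0.4828, -0.314, 0.1255]
tool_rot: [-0.043, 0.695, 0.023, 0.718]
ft_force: [1.0, -0.8, 1.0]
grip_width: 0.0854
```

```bash
python3 st.py; cat > settle.py <<'E'
import sys
from h import *
for i in range(int(sys.argv[1])): camera('wrist')
E
python3 settle.py 2; python3 -c "
from h import *
go(.4867,-.3166,.014,.088-np.pi)"
```

```text
14.4833 q [-0.575  0.391  0.03   1.166 -0.003 -0.668] p [ 0.4828 -0.314   0.1255] toolx [ 0.0342 -0.0258 -0.9991] phi -3.048 F [ 1.  -0.8  1. ] g 0.0854
t 14.58 pos [ 0.4803 -0.3124  0.1201] phi -3.0481 toolxy [ 0.028  -0.0218] grip 0.0854 F [-0.2 -0.1 -0.1] q6 -0.67
  roll 0.0055 | shift now [ 0.1063 -0.0022  0.0032] | after roll [ 0.1063 -0.0022  0.0032]
```

>>> {"api": "arm_command", "payload": {"motion": [{"x": 0.04, "y": -0.002, "z": 0.003, "roll": 0.005, "fingers": 1}]}}

```text
clock: 14.67
eef_pos: [0.4892, -0.3179, 0.0871]
tool_rot: [-0.042, 0.693, 0.02, 0.72]
ft_force: [2.2, -0.1, 0.4]
grip_width: 0.0856
```

```bash
python3 settle.py 3; python3 -c "
from h import *
go(.4867,-.3166,.014,.088-np.pi)"
```

```text
t 14.82 pos [ 0.4813 -0.3128  0.0763] phi -3.0531 toolxy [ 0.0199 -0.0165] grip 0.0850 F [0.  1.  0.6] q6 -0.66
  roll 0.0005 | shift now [ 0.0625 -0.0032  0.0039] | after roll [ 0.0625 -0.0031  0.0039]
```

Single rows with settling keep the tool upright, with tilt now 0.026. I'll continue that way.

>>> {"api": "arm_command", "payload": {"motion": [{"x": 0.034, "y": -0.003, "z": 0.004, "roll": 0, "fingers": 1}]}}

```text
clock: 14.9
eef_pos: [0.4901, -0.3185, 0.0484]
tool_rot: [-0.04, 0.696, 0.023, 0.716]
ft_force: [1.3, -2.1, 0.0]
grip_width: 0.0853
```

```bash
python3 settle.py 3; python3 -c "
from h import *
go(.4867,-.3166,.014,.088-np.pi)"
```

```text
t 15.05 pos [ 0.4837 -0.3144  0.0403] phi -3.0532 toolxy [ 0.0139 -0.0126] grip 0.0855 F [0.7 0.1 0.2] q6 -0.66
  roll 0.0004 | shift now [ 0.0264 -0.0021  0.0024] | after roll [ 0.0264 -0.0021  0.0024]
```

>>> {"api": "arm_command", "payload": {"motion": [{"x": 0.024, "y": -0.002, "z": 0.002, "roll": 0, "fingers": 1}]}}

```text
clock: 15.13
eef_pos: [0.4897, -0.3187, 0.0218]
tool_rot: [-0.038, 0.699, 0.025, 0.714]
ft_force: [0.8, 0.4, 1.3]
grip_width: 0.0853
```

```bash
python3 settle.py 3; python3 -c "
from h import *
go(.4867,-.3166,.014,.088-np.pi)"
```

```text
t 15.28 pos [ 0.4853 -0.3159  0.0166] phi -3.0532 toolxy [ 0.0117 -0.0112] grip 0.0852 F [-0.1 -0.4 -0.3] q6 -0.66
  roll 0.0004 | shift now [ 0.0026 -0.0008  0.0013] | after roll [ 0.0026 -0.0008  0.0013]
```

>>> {"api": "arm_command", "payload": {"motion": [{"x": 0.002, "y": 0, "z": 0.001, "roll": 0, "fingers": 0.3}, {"x": 0, "y": 0, "z": 0, "roll": 0, "fingers": 0.3}, {"x": 0, "y": 0, "z": 0, "roll": 0, "fingers": 0.3}, {"x": 0, "y": 0, "z": 0, "roll": 0, "fingers": 0.3}, {"x": 0, "y": 0, "z": 0, "roll": 0, "fingers": 0.3}, {"x": 0, "y": 0, "z": 0, "roll": 0, "fingers": 0.3}]}}

```text
clock: 15.78
eef_pos: [0.4901, -0.3181, 0.0232]
tool_rot: [-0.038, 0.699, 0.025, 0.714]
ft_force: [-0.9, 0.1, 0.1]
grip_width: 0.0258
```

```bash
python3 -c "
from h import *
go(.4867,-.3166,.014,.088-np.pi);cam('side','s2.png')"
```

```text
t 15.78 pos [ 0.4901 -0.3181  0.0232] phi -3.0529 toolxy [ 0.021  -0.0172] grip 0.0258 F [-0.9  0.1  0.1] q6 -0.66
  roll 0.0007 | shift now [ 0.0091  0.002  -0.0034] | after roll [ 0.0091  0.002  -0.0034]
```

View pics/s2.png

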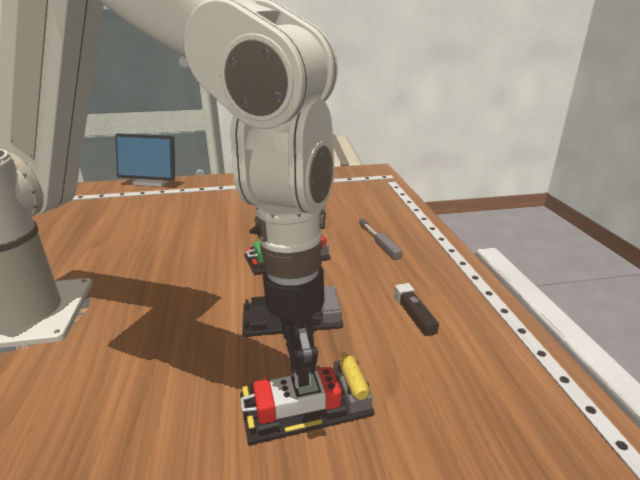

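```bash
python3 -c "
from h import *
cam('wrist','w7.png');c=cam('side'); cv2.imwrite('pics/s2z.png',cv2.resize(c['frame'][300:450,220:390,::-1],None,fx=4,fy=4))
print(proj(c,[.4853,-.3159,.0166]),proj(c,[.4867,-.3166,.044]))"; python3 st.py
```

```text
[[298.10722599 398.04126524]] [[298.50824867 384.47057478]]
15.9333 q [-0.574  0.51  -0.071  0.964 -0.003 -0.663] p [ 0.4898 -0.3179  0.0227] toolx [ 0.0203 -0.0168 -0.9997] phi -3.0529 F [ 0.1  0.2 -0. ] g 0.0256
```

View pics/w7.png

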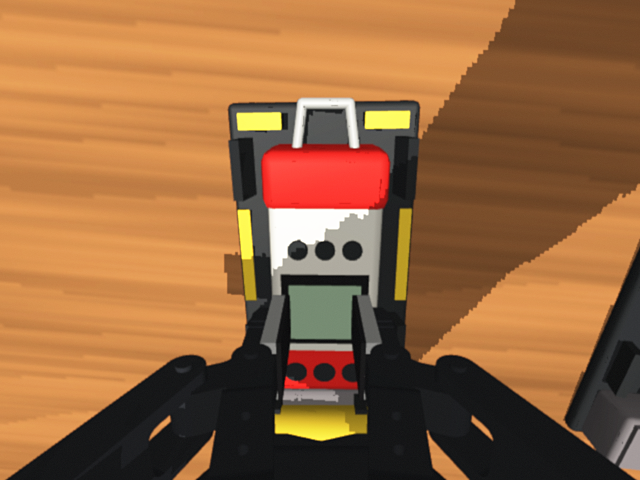

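View pics/s2z.png

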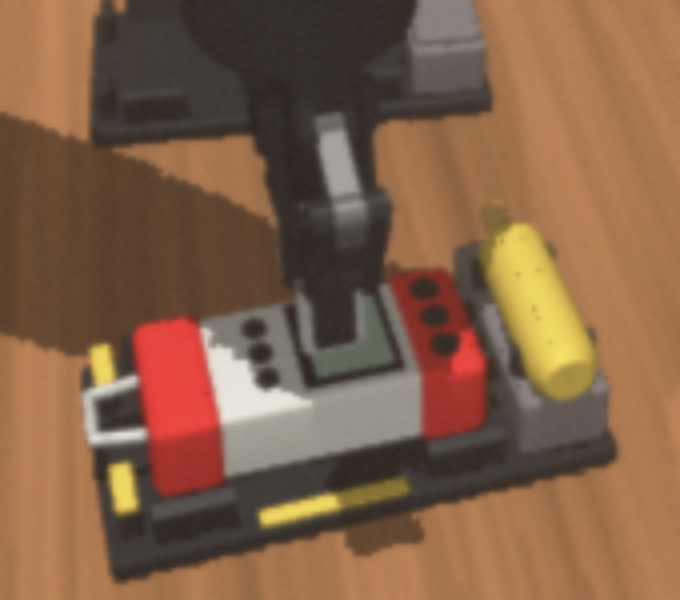

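```bash
python3 - <<'E'
from h import *
c=cam('wrist'); s=cam('side');o=get_obs()
print("cam C",c["C"].round(4),"tcp",np.round(o["eef_pos"],4))
T=R.from_quat(o["tool_rot"]).as_matrix(); print("cam in tool",(T.T@(c["C"]-o["eef_pos"])).round(4))
for u in [(298,251),(325,250),(351,250),(296,372),(325,372),(351,372)]: print(u,onz(c,u,.044)[0].round(4))
print("expect",proj(c,[[.4674,-.3304,.043],[.4663,-.3185,.043],[.4652,-.3064,.043],[.5301,-.3128,.0445]]).round(1))
print("TCP in side",proj(s,o["eef_pos"]).round(1),"in wrist",proj(c,o["eef_pos"]).round(1))
E
```

```text
cam C [ 0.4057 -0.3223  0.1998] tcp [ 0.4895 -0.3178  0.0224]
cam in tool [-0.1789 -0.0003 -0.0807]
(298, 251) [ 0.4672 -0.3296  0.044 ]
(325, 250) [ 0.4656 -0.3179  0.044 ]
(351, 250) [ 0.4645 -0.3066  0.044 ]
(296, 372) [ 0.5312 -0.3262  0.044 ]
(325, 372) [ 0.5297 -0.312   0.044 ]
(351, 372) [ 0.5284 -0.2993  0.044 ]
expect [[296.4 250.4]
 [323.6 250.5]
 [351.2 250.6]
 [323.3 373.1]]
TCP in side [[301.1 395.8]] in wrist [[321.3 278.3]]
```

```bash
python3 - <<'E'
from h import *
c=cam('wrist'); o=get_obs(); T=R.from_quat(o["tool_rot"]).as_matrix()
for a in (0,-.01,-.02,-.03,-.04):
    P=[T@np.array([a,y,z])+o["eef_pos"] for y in(-.0128,.0128) for z in (-.011,.011)]
    print(a,proj(c,P).round(0).tolist())
cv2.imwrite('pics/w7z.png',cv2.resize(c['frame'][260:420,220:420,::-1],None,fx=4,fy=4,interpolation=cv2.INTER_NEAREST))
E
```

```text
0 [[295.0, 259.0], [296.0, 298.0], [347.0, 259.0], [346.0, 298.0]]
-0.01 [[294.0, 266.0], [295.0, 308.0], [348.0, 266.0], [347.0, 308.0]]
-0.02 [[293.0, 275.0], [294.0, 318.0], [349.0, 275.0], [348.0, 318.0]]
-0.03 [[291.0, 284.0], [292.0, 329.0], [351.0, 284.0], [350.0, 329.0]]
-0.04 [[289.0, 295.0], [291.0, 342.0], [353.0, 295.0], [352.0, 342.0]]
```

View pics/w7z.png

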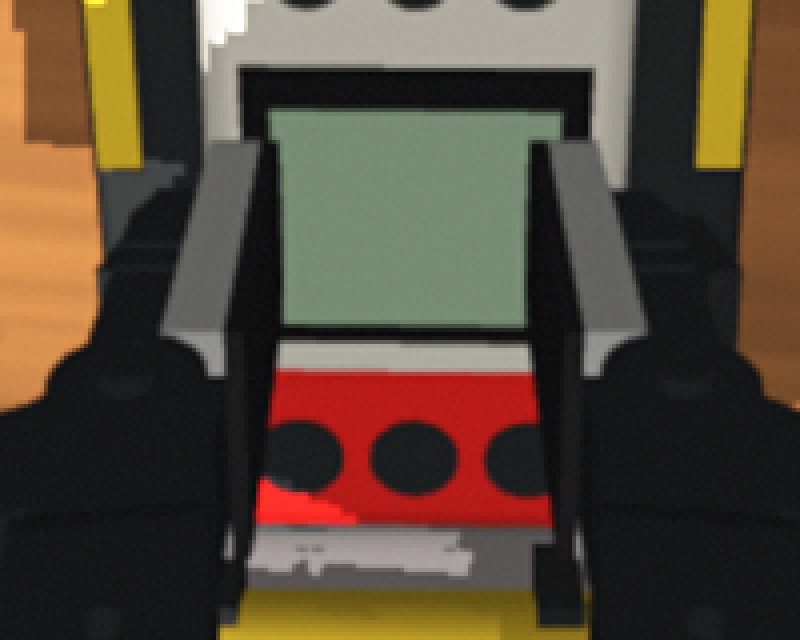

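```bash
python3 - <<'E'
from h import *
s=cam('side'); c=cam('scene'); o=get_obs(); T=R.from_quat(o["tool_rot"]).as_matrix()
cv2.imwrite('pics/sc3.png',cv2.resize(c['frame'][240:380,30:200,::-1],None,fx=4,fy=4,interpolation=cv2.INTER_CUBIC))
for a in (0,-.02,-.04):
    P=[T@np.array([a,y,z])+o["eef_pos"] for y in(-.0128,.0128) for z in (-.011,.011)]
    print(a,'scene zoom',((proj(c,P)-[30,240])*4).round(0).tolist(),'side zoom',((proj(s,P)-[220,300])*4).round(0).tolist())
E
```

```text
0 scene zoom [[246.0, 294.0], [267.0, 322.0], [299.0, 267.0], [320.0, 295.0]] side zoom [[302.0, 417.0], [362.0, 403.0], [287.0, 364.0], [346.0, 351.0]]
-0.02 scene zoom [[235.0, 265.0], [255.0, 293.0], [288.0, 238.0], [309.0, 265.0]] side zoom [[298.0, 375.0], [360.0, 362.0], [284.0, 324.0], [343.0, 311.0]]
-0.04 scene zoom [[223.0, 235.0], [244.0, 263.0], [277.0, 208.0], [299.0, 235.0]] side zoom [[295.0, 333.0], [357.0, 319.0], [280.0, 282.0], [341.0, 269.0]]
```

View pics/sc3.png

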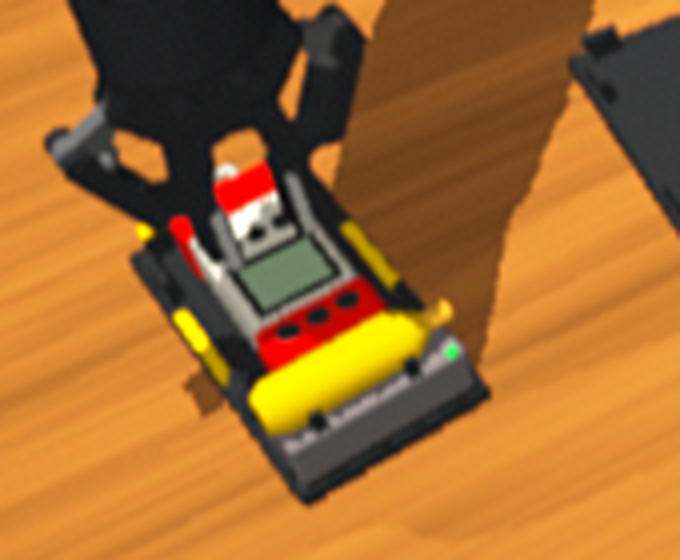

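All three views show the fingertips about 38 mm behind the reported TCP, at z ≈ 0.060 with TCP z = 0.022. They closed above the monitor without touching it. I'll use that measured offset, reopen and go lower, checking force as I go.

>>> {"api": "arm_command", "payload": {"motion": [{"x": 0, "y": 0, "z": 0, "roll": 0, "fingers": 1}, {"x": 0, "y": 0, "z": 0, "roll": 0, "fingers": 1}, {"x": 0, "y": 0, "z": 0, "roll": 0, "fingers": 1}, {"x": 0, "y": 0, "z": 0, "roll": 0, "fingers": 1}, {"x": 0, "y": 0, "z": 0, "roll": 0, "fingers": 1}, {"x": 0, "y": 0, "z": 0, "roll": 0, "fingers": 1}]}}

```text
clock: 16.68
eef_pos: [0.4892, -0.3176, 0.0217]
tool_rot: [-0.037, 0.7, 0.025, 0.713]
ft_force: [-0.4, 0.0, 0.4]
grip_width: 0.0853
```

```bash
python3 settle.py 2; python3 -c "
from h import *
go(.4875,-.3172,-.024,.088-np.pi)"
```

```text
t 16.78 pos [ 0.4892 -0.3176  0.0217] phi -3.0530 toolxy [ 0.0187 -0.0156] grip 0.0855 F [-0.9  0.6 -0.5] q6 -0.66
  roll 0.0006 | shift now [ 0.0456  0.0013 -0.0024] | after roll [ 0.0456  0.0013 -0.0024]
```

>>> {"api": "arm_command", "payload": {"motion": [{"x": 0.022, "y": 0.001, "z": -0.002, "roll": 0, "fingers": 1}]}}

```text
clock: 16.87
eef_pos: [0.4914, -0.3195, 0.0037]
tool_rot: [-0.039, 0.697, 0.024, 0.715]
ft_force: [1.0, -0.9, 0.9]
grip_width: 0.0854
```

```bash
python3 settle.py 3; python3 -c "
from h import *
go(.4875,-.3172,-.024,.088-np.pi)
cam('wrist','w8.png')
c=cam('side'); cv2.imwrite('pics/s3z.png',cv2.resize(c['frame'][300:450,220:390,::-1],None,fx=4,fy=4))"
```

```text
t 17.02 pos [ 0.4858 -0.316  -0.0018] phi -3.0531 toolxy [ 0.015  -0.0133] grip 0.0852 F [-0.2 -0.7  0.9] q6 -0.66
  roll 0.0005 | shift now [ 0.0222 -0.001   0.0013] | after roll [ 0.0222 -0.001   0.0013]
```

View pics/s3z.png

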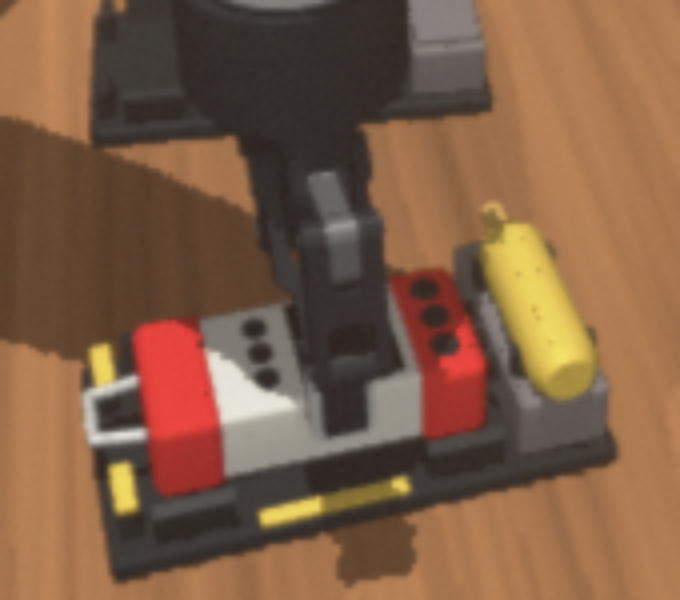

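View pics/w8.png

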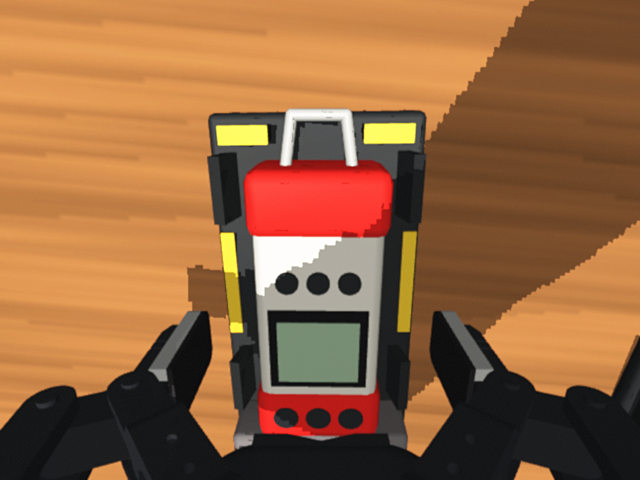

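```bash
python3 - <<'E'
from h import *
s=cam('side'); o=get_obs(); T=R.from_quat(o["tool_rot"]).as_matrix()
for a in (-.03,-.04,-.05):
    P=[T@np.array([a,y,z])+o["eef_pos"] for y in(-.0427,-.052) for z in (-.011,.011)]
    print(a,'side zoom',((proj(s,P)-[220,300])*4).round(0).tolist())
E
```

```text
-0.03 side zoom [[313.0, 465.0], [376.0, 450.0], [318.0, 486.0], [382.0, 471.0]]
-0.04 side zoom [[311.0, 444.0], [375.0, 429.0], [317.0, 465.0], [381.0, 450.0]]
-0.05 side zoom [[309.0, 422.0], [373.0, 408.0], [315.0, 444.0], [380.0, 428.0]]
```

>>> {"api": "arm_command", "payload": {"motion": [{"x": 0.024, "y": -0.001, "z": 0.001, "roll": 0, "fingers": 1}]}}

```text
clock: 17.25
eef_pos: [0.4937, -0.3213, -0.0185]
tool_rot: [-0.039, 0.697, 0.023, 0.716]
ft_force: [0.7, -1.2, 0.8]
grip_width: 0.0858
```

```bash
python3 settle.py 3; python3 -c "
from h import *
go(.4875,-.3172,-.027,.088-np.pi)"
```

```text
t 17.40 pos [ 0.4884 -0.318  -0.0243] phi -3.0531 toolxy [ 0.0169 -0.0145] grip 0.0857 F [ 0.5 -0.2  0.3] q6 -0.66
  roll 0.0005 | shift now [ 0.0026  0.0009 -0.0009] | after roll [ 0.0026  0.0009 -0.0009]
```

>>> {"api": "arm_command", "payload": {"motion": [{"x": 0.002, "y": 0.001, "z": -0.001, "roll": 0, "fingers": 0.3}, {"x": 0, "y": 0, "z": 0, "roll": 0, "fingers": 0.3}, {"x": 0, "y": 0, "z": 0, "roll": 0, "fingers": 0.3}, {"x": 0, "y": 0, "z": 0, "roll": 0, "fingers": 0.3}, {"x": 0, "y": 0, "z": 0, "roll": 0, "fingers": 0.3}]}}

```text
clock: 17.82
eef_pos: [0.4889, -0.3179, -0.0223]
tool_rot: [-0.037, 0.699, 0.025, 0.713]
ft_force: [-0.3, 0.1, -3.0]
grip_width: 0.049
```

```bash
python3 settle.py 2;python3 -c "
from h import *
go(.4875,-.3172,-.027,.088-np.pi)
cam('wrist','w9.png')
c=cam('side'); cv2.imwrite('pics/s4z.png',cv2.resize(c['frame'][300:450,220:390,::-1],None,fx=4,fy=4))"
```

```text
t 17.92 pos [ 0.4889 -0.3178 -0.0226] phi -3.0529 toolxy [ 0.0203 -0.0164] grip 0.0491 F [-0.9 -0.1 -2.3] q6 -0.66
  roll 0.0007 | shift now [ 0.0043  0.0008 -0.0014] | after roll [ 0.0043  0.0008 -0.0014]
```

View pics/s4z.png

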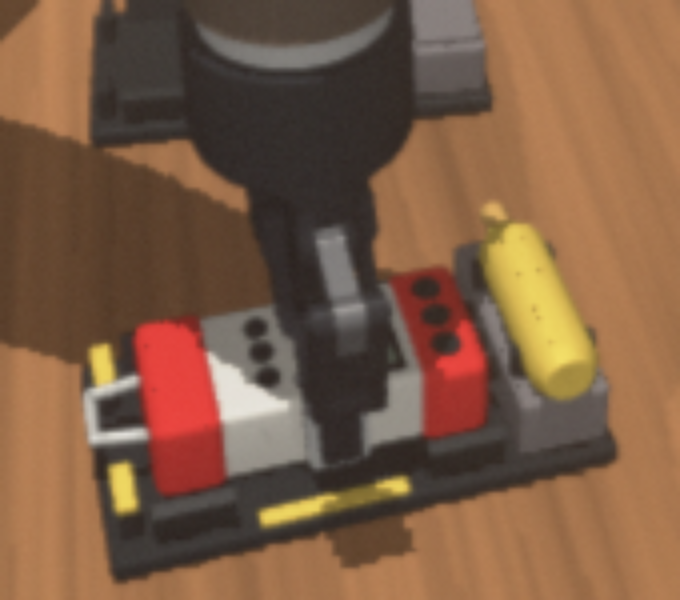

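View pics/w9.png

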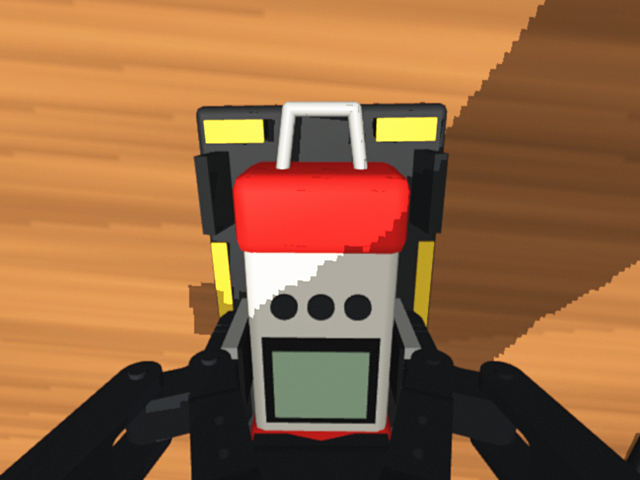

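Gripped at 49 mm with 2–3 N on the wrist. Next I compute the in-hand offset and lift.

```bash
cat >> h.py <<'E'
def inhand(top):
    """in-hand monitor: button row on plane z=top -> centre minus TCP, along monitor axis (fwd) and left; camera picture"""
    c=cam('wrist');o=get_obs();T=R.from_quat(o["tool_rot"]).as_matrix()
    b=[d for d in dots(c,amin=60,amax=900) if 200<d[0][0]<440 and d[0][1]<400]
    print([ (x[0],x[1]) for x in b])
    p=onz(c,[x[0] for x in b],top); yaw=np.arctan2(T[1,2],T[0,2])
    f=np.array([np.cos(yaw),np.sin(yaw),0]);l=np.array([-f[1],f[0],0])
    print("pts",p.round(4).tolist(),"yaw",yaw.round(4),"rel tcp fwd/left",[(round(float((q-o['eef_pos'])@f),4),round(float((q-o['eef_pos'])@l),4)) for q in p])
E
python3 -c "
from h import *
inhand(.043)"
```

```text
[([283.7, 306.4], 579), ([320.4, 306.7], 575), ([357.4, 307.1], 583)]
pts [[0.4684, -0.3306, 0.043], [0.4673, -0.3186, 0.043], [0.4662, -0.3065, 0.043]] yaw 0.0887 rel tcp fwd/left [(-0.0212, -0.0112), (-0.0212, 0.0009), (-0.0212, 0.013)]
```

>>> {"api": "arm_command", "payload": {"motion": [{"x": -0.02, "y": 0, "z": 0, "roll": 0, "fingers": 0.3}]}}

```text
clock: 18.15
eef_pos: [0.4848, -0.3152, -0.0071]
tool_rot: [-0.035, 0.702, 0.027, 0.711]
ft_force: [-0.9, 0.5, -2.9]
grip_width: 0.0492
```

```bash
python3 settle.py 3;python3 -c "
from h import *
go(.487,-.1015,.1,-.043-np.pi)"
```

```text
t 18.30 pos [ 0.4895 -0.3182 -0.002 ] phi -3.0529 toolxy [ 0.0224 -0.0178] grip 0.0488 F [-0.1 -0.8 -2.3] q6 -0.66
  roll 0.1317 | shift now [-0.1059  0.214   0.0188] | after roll [-0.1059  0.2147 -0.0095]
```

>>> {"api": "arm_command", "payload": {"motion": [{"x": -0.035, "y": 0, "z": 0, "roll": 0, "fingers": 0.3}]}}

```text
clock: 18.38
eef_pos: [0.4835, -0.3142, 0.0258]
tool_rot: [-0.035, 0.703, 0.028, 0.71]
ft_force: [-1.5, 0.3, -3.8]
grip_width: 0.0488
```

```bash
python3 settle.py 3;python3 st.py
```

```text
18.5333 q [-0.575  0.494 -0.063  0.98  -0.003 -0.663] p [ 0.4908 -0.3189  0.0349] toolx [ 0.027  -0.0209 -0.9994] phi -3.0528 F [-0.1 -0.1 -3.5] g 0.0491
```

>>> {"api": "arm_command", "payload": {"motion": [{"x": -0.03, "y": 0, "z": 0, "roll": 0, "fingers": 0.3}]}}

```text
clock: 18.62
eef_pos: [0.4852, -0.3153, 0.0582]
tool_rot: [-0.036, 0.701, 0.026, 0.712]
ft_force: [-0.8, 0.1, -3.7]
grip_width: 0.0489
```

```bash
python3 settle.py 3;python3 -c "
from h import *
go(.487,-.1015,.06,-.043-np.pi); cam('wrist','w10.png')"
```

```text
t 18.77 pos [ 0.4913 -0.3192  0.0658] phi -3.0528 toolxy [ 0.0302 -0.0229] grip 0.0491 F [ 0.   0.  -1.3] q6 -0.66
  roll 0.1318 | shift now [0.0007 0.2173 0.0148] | after roll [ 0.0007  0.2173 -0.0139]
```

View pics/w10.png

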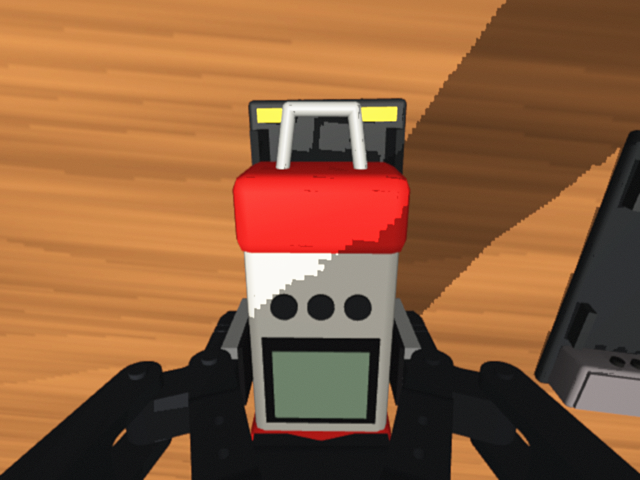

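>>> {"api": "arm_command", "payload": {"motion": [{"x": 0, "y": 0, "z": 0, "roll": 0.064, "fingers": 0.3}, {"x": 0, "y": 0.015, "z": 0, "roll": 0.064, "fingers": 0.3}, {"x": 0, "y": 0.03, "z": -0.002, "roll": 0, "fingers": 0.3}, {"x": 0, "y": 0.033, "z": -0.002, "roll": 0, "fingers": 0.3}, {"x": 0, "y": 0.033, "z": -0.002, "roll": 0, "fingers": 0.3}, {"x": 0, "y": 0.033, "z": -0.002, "roll": 0, "fingers": 0.3}, {"x": 0, "y": 0.03, "z": -0.002, "roll": 0, "fingers": 0.3}, {"x": 0, "y": 0.015, "z": -0.002, "roll": 0, "fingers": 0.3}]}}

```text
clock: 19.48
eef_pos: [0.4758, -0.1231, 0.0432]
tool_rot: [0.015, 0.705, -0.025, 0.709]
ft_force: [0.5, -0.5, -1.8]
grip_width: 0.0492
```

```bash
python3 settle.py 3;python3 -c "
from h import *
go(.487,-.1015,.02,-.043-np.pi)"
```

```text
t 19.63 pos [ 0.4763 -0.1251  0.0437] phi 3.0851 toolxy [ 0.0062 -0.0156] grip 0.0491 F [-0.1 -0.7 -3. ] q6 -0.19
  roll -0.0135 | shift now [0.0233 0.0246 0.0091] | after roll [0.0233 0.0244 0.0095]
```

>>> {"api": "arm_command", "payload": {"motion": [{"x": -0.005, "y": 0.024, "z": 0.0095, "roll": -0.0135, "fingers": 0.3}]}}

```text
clock: 19.72
eef_pos: [0.4847, -0.1045, 0.0466]
tool_rot: [0.01, 0.706, -0.023, 0.708]
ft_force: [-0.3, -0.2, -3.1]
grip_width: 0.049
```

```bash
python3 settle.py 3;python3 -c "
from h import *
go(.487,-.102,.01,-.043-np.pi); cam('wrist','w11.png'); cam('side','s5.png')"
```

```text
t 19.87 pos [ 0.4877 -0.1018  0.0478] phi 3.0993 toolxy [ 0.0063 -0.016 ] grip 0.0490 F [ 0.3  0.4 -2.8] q6 -0.15
  roll 0.0007 | shift now [ 0.0378  0.0003 -0.0009] | after roll [ 0.0378  0.0003 -0.0009]
```

View pics/w11.png

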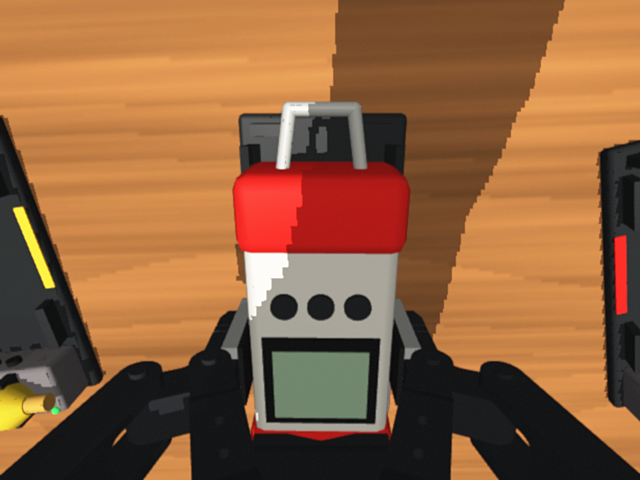

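View pics/s5.png

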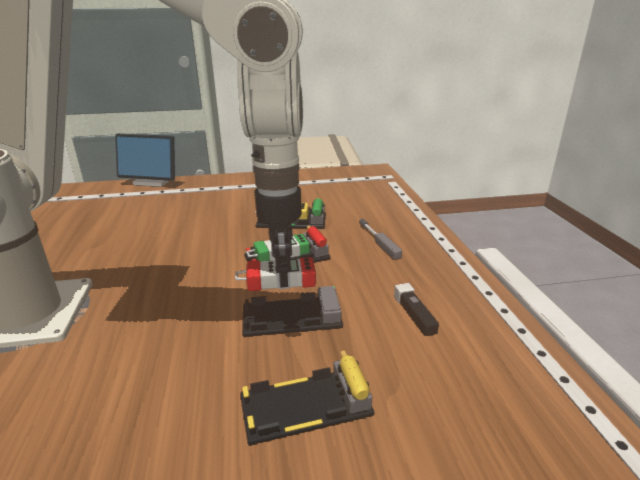

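The wrist view shows the red monitor (mid column 320) lined up with the cradle tail (239–407). The side view shows it above the cradle, with the yellow dock empty. Lowering stepwise.

>>> {"api": "arm_command", "payload": {"motion": [{"x": 0.033, "y": 0.0003, "z": -0.001, "roll": 0, "fingers": 0.3}]}}

```text
clock: 20.05
eef_pos: [0.4921, -0.1051, 0.0195]
tool_rot: [0.009, 0.7, -0.023, 0.713]
ft_force: [1.1, -1.0, -2.3]
grip_width: 0.0488
```

```bash
python3 settle.py 3;python3 -c "
from h import *
go(.487,-.102,-.018,-.043-np.pi)"
```

```text
t 20.20 pos [ 0.4828 -0.1033  0.0126] phi 3.0958 toolxy [-0.0012 -0.0151] grip 0.0491 F [ 0.1  0.9 -3. ] q6 -0.15
  roll -0.0028 | shift now [0.0305 0.0019 0.0042] | after roll [0.0305 0.0019 0.0042]
```

>>> {"api": "arm_command", "payload": {"motion": [{"x": 0.008, "y": 0.001, "z": 0.0022, "roll": -0.002, "fingers": 0.3}, {"x": 0.008, "y": 0.001, "z": 0.002, "roll": 0, "fingers": 0.3}, {"x": 0.008, "y": 0, "z": 0, "roll": 0, "fingers": 0.3}]}}

```text
clock: 20.45
eef_pos: [0.4902, -0.1041, -0.0096]
tool_rot: [0.011, 0.705, -0.022, 0.709]
ft_force: [-0.4, 0.5, -2.5]
grip_width: 0.0488
```

```bash
python3 settle.py 3;python3 -c "
from h import *
go(.487,-.102,-.0226,-.043-np.pi)"
```

```text
t 20.60 pos [ 0.4881 -0.1036 -0.0105] phi 3.0951 toolxy [ 0.0007 -0.0159] grip 0.0492 F [ 0.7 -0.6 -3. ] q6 -0.15
  roll -0.0035 | shift now [ 0.0121  0.0017 -0.0012] | after roll [ 0.0121  0.0017 -0.0012]
```

>>> {"api": "arm_command", "payload": {"motion": [{"x": 0.004, "y": 0.0015, "z": -0.001, "roll": -0.003, "fingers": 0.3}, {"x": 0.004, "y": 0, "z": 0, "roll": 0, "fingers": 0.3}, {"x": 0.003, "y": 0, "z": 0, "roll": 0, "fingers": 0.3}]}}

```text
clock: 20.85
eef_pos: [0.4888, -0.1023, -0.0207]
tool_rot: [0.009, 0.705, -0.021, 0.708]
ft_force: [-0.4, -0.6, -2.9]
grip_width: 0.049
```

```bash
python3 settle.py 3;python3 -c "
from h import *
go(.487,-.102,-.0226,-.043-np.pi)"
```

```text
t 21.00 pos [ 0.4882 -0.1023 -0.0209] phi 3.0986 toolxy [ 0.0028 -0.0163] grip 0.0493 F [-0.2 -0.2 -2.1] q6 -0.15
  roll 0.0000 | shift now [ 0.0017  0.0002 -0.0012] | after roll [ 0.0017  0.0002 -0.0012]
```

>>> {"api": "arm_command", "payload": {"motion": [{"x": 0.0015, "y": 0, "z": -0.001, "roll": 0, "fingers": 0.3}, {"x": 0.001, "y": 0, "z": 0, "roll": 0, "fingers": 0.3}]}}

```text
clock: 21.17
eef_pos: [0.4875, -0.1023, -0.023]
tool_rot: [0.009, 0.706, -0.021, 0.708]
ft_force: [-3.5, 0.8, 1.5]
grip_width: 0.0492
```

```bash
python3 settle.py 3;python3 -c "
from h import *
go(.487,-.102,-.0226,-.043-np.pi)"
```

```text
t 21.32 pos [ 0.4878 -0.1023 -0.0229] phi 3.0987 toolxy [ 0.0041 -0.0165] grip 0.0490 F [-0.4 -0.1 -1.9] q6 -0.15
  roll 0.0001 | shift now [-0.0003  0.0003 -0.0008] | after roll [-0.0003  0.0003 -0.0008]
```

>>> {"api": "arm_command", "payload": {"motion": [{"x": 0.0015, "y": 0, "z": 0, "roll": 0, "fingers": 0.3}, {"x": 0.001, "y": 0, "z": 0, "roll": 0, "fingers": 0.3}]}}

```text
clock: 21.48
eef_pos: [0.4879, -0.1024, -0.0236]
tool_rot: [0.009, 0.705, -0.021, 0.709]
ft_force: [-5.3, -0.2, 9.3]
grip_width: 0.049
```

```bash
python3 settle.py 2;python3 -c "
from h import *
go(.487,-.102,-.0226,-.043-np.pi)"
```

```text
t 21.58 pos [ 0.4879 -0.1024 -0.0236] phi 3.0988 toolxy [ 0.005  -0.0165] grip 0.0494 F [-4.8  0.4  7.4] q6 -0.15
  roll 0.0002 | shift now [-0.001   0.0003 -0.0009] | after roll [-0.001   0.0003 -0.0009]
```

Contact is about 10 N, so the monitor is on the floor. Opening.

>>> {"api": "arm_command", "payload": {"motion": [{"x": 0, "y": 0, "z": 0, "roll": 0, "fingers": 0.65}, {"x": 0, "y": 0, "z": 0, "roll": 0, "fingers": 0.8}, {"x": 0, "y": 0, "z": 0, "roll": 0, "fingers": 1}, {"x": 0, "y": 0, "z": 0, "roll": 0, "fingers": 1}, {"x": 0, "y": 0, "z": 0, "roll": 0, "fingers": 1}, {"x": -0.02, "y": 0, "z": 0, "roll": 0, "fingers": 1}]}}

```text
clock: 22.08
eef_pos: [0.4875, -0.1021, -0.0049]
tool_rot: [0.009, 0.705, -0.021, 0.708]
ft_force: [-0.9, -0.5, 0.7]
grip_width: 0.0856
```

```bash
python3 settle.py 2;python3 -c "
from h import *
go(.487,-.102,-.0226,-.043-np.pi); cam('wrist','w12.png')
c=cam('side'); cv2.imwrite('pics/s6.png',cv2.resize(c['frame'][250:400,210:380,::-1],None,fx=4,fy=4))"
```

```text
t 22.18 pos [ 4.927e-01 -1.031e-01 -1.000e-04] phi 3.0986 toolxy [ 0.015  -0.0187] grip 0.0854 F [ 1.5 -0.7  0.2] q6 -0.15
  roll 0.0000 | shift now [ 0.0224  0.0013 -0.0061] | after roll [ 0.0224  0.0013 -0.0061]
```

View pics/w12.png

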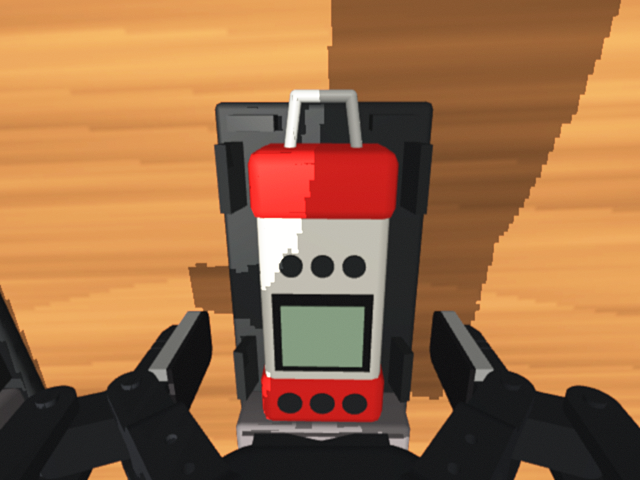

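View pics/s6.png

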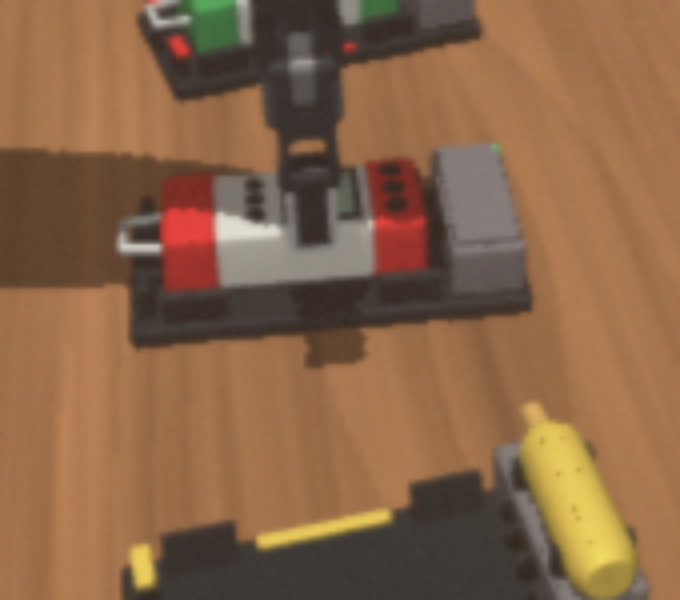

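The wrist and side views show the red monitor seated flat in the cradle between all guides. Next is the yellow monitor.

>>> {"api": "arm_command", "payload": {"motion": [{"x": -0.035, "y": 0, "z": 0, "roll": 0, "fingers": 1}, {"x": -0.035, "y": 0, "z": 0, "roll": 0, "fingers": 1}, {"x": -0.035, "y": 0, "z": 0, "roll": 0, "fingers": 1}]}}

```text
clock: 22.53
eef_pos: [0.4813, -0.0993, 0.0952]
tool_rot: [0.01, 0.711, -0.02, 0.703]
ft_force: [0.6, -0.2, -0.4]
grip_width: 0.0855
```

```bash
python3 settle.py 2;python3 -c "
from h import *
go(.5338,.3236,.12,-.228-np.pi)"
```

```text
t 22.63 pos [ 0.4873 -0.1004  0.1007] phi 3.0985 toolxy [ 0.0039 -0.0164] grip 0.0857 F [ 0.9  0.6 -0. ] q6 -0.15
  roll 0.1849 | shift now [-0.0261  0.4252  0.0283] | after roll [-0.0261  0.4232 -0.0504]
```

>>> {"api": "arm_command", "payload": {"motion": [{"x": -0.012, "y": 0, "z": 0, "roll": 0.092, "fingers": 1}, {"x": -0.012, "y": 0.015, "z": 0, "roll": 0.092, "fingers": 1}, {"x": -0.002, "y": 0.03, "z": -0.004, "roll": 0, "fingers": 1}, {"x": -0.002, "y": 0.036, "z": -0.004, "roll": 0, "fingers": 1}, {"x": -0.002, "y": 0.036, "z": -0.004, "roll": 0, "fingers": 1}, {"x": -0.002, "y": 0.036, "z": -0.004, "roll": 0, "fingers": 1}, {"x": -0.002, "y": 0.036, "z": -0.004, "roll": 0, "fingers": 1}, {"x": -0.002, "y": 0.036, "z": -0.004, "roll": 0, "fingers": 1}, {"x": -0.002, "y": 0.036, "z": -0.004, "roll": 0, "fingers": 1}, {"x": -0.002, "y": 0.036, "z": -0.004, "roll": 0, "fingers": 1}, {"x": -0.002, "y": 0.036, "z": -0.004, "roll": 0, "fingers": 1}, {"x": -0.002, "y": 0.03, "z": -0.004, "roll": 0, "fingers": 1}, {"x": 0, "y": 0.015, "z": -0.004, "roll": 0, "fingers": 1}]}}

```text
clock: 23.72
eef_pos: [0.5327, 0.2897, 0.124]
tool_rot: [0.08, 0.703, -0.096, 0.7]
ft_force: [0.4, 0.4, 0.4]
grip_width: 0.0853
```

```bash
python3 settle.py 3;python3 -c "
from h import *
go(.5338,.3236,.08,-.228-np.pi)
c=cam('wrist','w13.png')
pickle.dump(c,open('w13.pkl','wb'))
print(strips(c,'green'));print(dots(c,amax=600))"
```

```text
t 23.87 pos [0.5317 0.287  0.1235] phi 2.8922 toolxy [-0.008  -0.0242] grip 0.0854 F [-1.  -0.1 -0.7] q6 0.75
  roll -0.0214 | shift now [ 0.0425  0.0371 -0.007 ] | after roll [ 0.0425  0.0372 -0.0062]
[([365.4, 329.7], [33.7, 104.9], 89.1), ([139.3, 293.1], [34.9, 83.6], 61.2), ([314.0, 211.4], [65.2, 8.6], 87.5), ([420.4, 208.0], [8.9, 66.3], 2.7), ([64.0, 181.3], [40.0, 94.2], 64.9), ([328.5, 118.5], [11.0, 27.0], 90.0), ([410.0, 115.5], [11.0, 28.0], 90.0)]
[([357.8, 194.9], 134), ([375.2, 194.5], 135), ([392.8, 194.2], 130), ([92.5, 218.1], 109), ([79.1, 225.1], 108), ([65.7, 231.8], 106), ([354.9, 281.0], 153), ([374.0, 280.7], 159), ([393.1, 280.4], 161), ([144.0, 291.6], 134), ([128.8, 298.6], 135)]
```

View pics/w13.png

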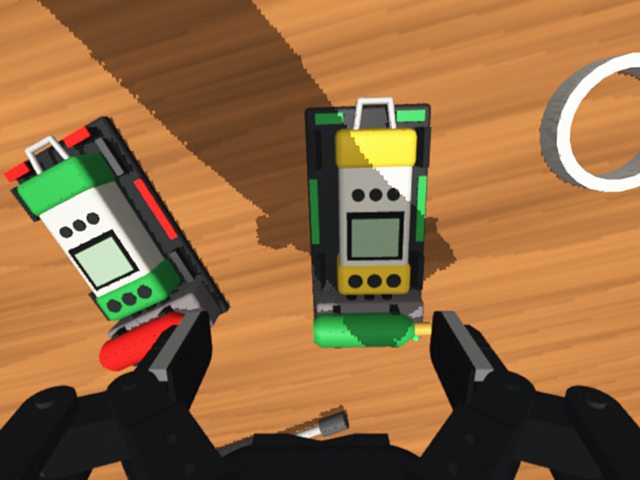

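```bash
python3 - <<'E'
from h import *
c=pickle.load(open('w13.pkl','rb'))
s=onz(c,[(314,211.4),(420.4,208)],.0108);t=onz(c,[(328.5,118.5),(410,115.5)],.026)
m=s.mean(0);d=s[1]-s[0];print("G mid",m.round(4),"w",np.linalg.norm(d).round(4),"yaw",np.arctan2(-d[0],d[1]).round(4),"tailmid",t.mean(0).round(4),"axis yaw",np.arctan2(*(m-t.mean(0))[1::-1]).round(4),np.linalg.norm((m-t.mean(0))[:2]).round(4))
def mon(B,D):
    b=onz(c,B,.043).mean(0);d=onz(c,D,.0445).mean(0);print("centre",(b+.32*(d-b)).round(4),"yaw",np.arctan2(*(d-b)[1::-1]).round(4),"len",np.linalg.norm(d-b).round(4))
mon([(357.8,194.9),(375.2,194.5),(392.8,194.2)],[(354.9,281),(374,280.7),(393.1,280.4)])
mon([(79.1,225.1)],[(128.8,298.6)])
E
```

```text
G mid [0.5316 0.3211 0.0108] w 0.0828 yaw -0.21 tailmid [0.4639 0.3358 0.026 ] axis yaw -0.2134 0.0692
centre [0.5339 0.3233 0.0435] yaw -0.2219 len 0.0639
centre [0.5046 0.1216 0.0435] yaw 0.2014 len 0.0639
```

>>> {"api": "arm_command", "payload": {"motion": [{"x": 0.01, "y": 0.02, "z": -0.003, "roll": -0.024, "fingers": 1}, {"x": 0.03, "y": 0.015, "z": -0.002, "roll": 0, "fingers": 1}]}}

```text
clock: 24.08
eef_pos: [0.5397, 0.3178, 0.0885]
tool_rot: [0.075, 0.701, -0.089, 0.704]
ft_force: [0.3, 0.6, 0.9]
grip_width: 0.0859
```

```bash
python3 settle.py 3;python3 -c "
from h import *
go(.5335,.3222,-.024,-.224-np.pi)"
```

```text
t 24.23 pos [0.5345 0.3145 0.082 ] phi 2.9098 toolxy [-0.011 -0.029] grip 0.0855 F [ 0.7 -0.5  0.4] q6 0.77
  roll -0.0078 | shift now [ 0.1057  0.0105 -0.0023] | after roll [ 0.1057  0.0105 -0.0022]
```

>>> {"api": "arm_command", "payload": {"motion": [{"x": 0.02, "y": 0.005, "z": -0.001, "roll": -0.008, "fingers": 1}, {"x": 0.02, "y": 0.005, "z": -0.001, "roll": 0, "fingers": 1}, {"x": 0.02, "y": 0, "z": 0, "roll": 0, "fingers": 1}]}}

```text
clock: 24.48
eef_pos: [0.5402, 0.3211, 0.029]
tool_rot: [0.073, 0.701, -0.089, 0.704]
ft_force: [0.2, -0.4, -0.1]
grip_width: 0.0854
```

```bash
python3 settle.py 3;python3 -c "
from h import *
go(.5335,.3222,-.024,-.224-np.pi)"
```

```text
t 24.63 pos [0.5378 0.3191 0.0271] phi 2.9119 toolxy [-0.0053 -0.0273] grip 0.0852 F [0.2 0.3 0.9] q6 0.78
  roll -0.0057 | shift now [ 0.051   0.0034 -0.0049] | after roll [ 0.051   0.0035 -0.0049]
```

>>> {"api": "arm_command", "payload": {"motion": [{"x": 0.015, "y": 0.0035, "z": -0.0025, "roll": -0.005, "fingers": 1}, {"x": 0.015, "y": 0, "z": -0.002, "roll": 0, "fingers": 1}, {"x": 0.013, "y": 0, "z": 0, "roll": 0, "fingers": 1}]}}

```text
clock: 24.88
eef_pos: [0.5409, 0.3231, -0.0065]
tool_rot: [0.074, 0.699, -0.087, 0.706]
ft_force: [0.1, 0.3, -0.0]
grip_width: 0.0855
```

```bash
python3 settle.py 3;python3 -c "
from h import *
go(.5335,.3222,-.024,-.224-np.pi);c=cam('wrist','w14.png')"
```

```text
t 25.03 pos [ 0.5398  0.3225 -0.0076] phi 2.9130 toolxy [ 0.005  -0.0216] grip 0.0859 F [-0.6 -0.8  0.1] q6 0.78
  roll -0.0046 | shift now [ 0.0164 -0.0013 -0.0062] | after roll [ 0.0164 -0.0013 -0.0062]
```

View pics/w14.png

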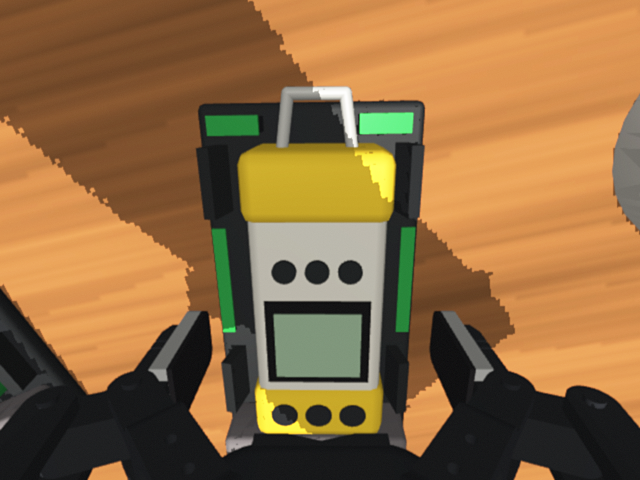

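Fingers straddle the yellow monitor, centred at column 317. Final 15 mm down.

>>> {"api": "arm_command", "payload": {"motion": [{"x": 0.008, "y": -0.001, "z": -0.003, "roll": -0.004, "fingers": 1}, {"x": 0.007, "y": 0, "z": -0.0025, "roll": 0, "fingers": 1}]}}

```text
clock: 25.25
eef_pos: [0.5383, 0.3243, -0.0178]
tool_rot: [0.074, 0.697, -0.085, 0.708]
ft_force: [-0.8, 0.3, 0.2]
grip_width: 0.0857
```

```bash
python3 settle.py 3;python3 -c "
from h import *
go(.534,.3224,-.024,-.224-np.pi)"
```

```text
t 25.40 pos [ 0.5371  0.324  -0.0191] phi 2.9169 toolxy [ 0.0109 -0.0181] grip 0.0855 F [-0.6  0.5 -0.8] q6 0.78
  roll -0.0007 | shift now [ 0.0049 -0.0021 -0.0027] | after roll [ 0.0049 -0.0021 -0.0027]
```

>>> {"api": "arm_command", "payload": {"motion": [{"x": 0.0045, "y": -0.002, "z": -0.0027, "roll": 0, "fingers": 1}]}}

```text
clock: 25.48
eef_pos: [0.5353, 0.3234, -0.0225]
tool_rot: [0.074, 0.697, -0.085, 0.708]
ft_force: [0.1, 0.9, 0.4]
grip_width: 0.0851
```

```bash
python3 settle.py 2
```

>>> {"api": "arm_command", "payload": {"motion": [{"x": 0, "y": 0, "z": 0, "roll": 0, "fingers": 0.3}, {"x": 0, "y": 0, "z": 0, "roll": 0, "fingers": 0.3}, {"x": 0, "y": 0, "z": 0, "roll": 0, "fingers": 0.3}, {"x": 0, "y": 0, "z": 0, "roll": 0, "fingers": 0.3}, {"x": 0, "y": 0, "z": 0, "roll": 0, "fingers": 0.3}]}}

```text
clock: 26.0
eef_pos: [0.533, 0.3224, -0.0241]
tool_rot: [0.073, 0.699, -0.085, 0.707]
ft_force: [0.7, 0.6, -2.6]
grip_width: 0.0488
```

```bash
python3 settle.py 1;python3 -c "
from h import *
go(.534,.3224,-.024,-.224-np.pi); inhand(.043)"
```

```text
t 26.05 pos [ 0.5329  0.3224 -0.0241] phi 2.9173 toolxy [ 0.0094 -0.0183] grip 0.0491 F [-0.2 -0.7  0.3] q6 0.78
  roll -0.0003 | shift now [-0.0001  0.0002  0.001 ] | after roll [-0.0001  0.0002  0.001 ]
[]Traceback (most recent call last):
  File "<string>", line 3, in <module>
    go(.534,.3224,-.024,-.224-np.pi); inhand(.043)
                                      ~~~~~~^^^^^^
  File "h.py", line 65, in inhand
    p=onz(c,[x[0] for x in b],top); yaw=np.arctan2(T[1,2],T[0,2])
  File "h.py", line 12, in onz
    d=ray(c,uv); return c["C"]+d*((z-c["C"][2])/d[:,2])[:,None]
  File "h.py", line 9, in ray
    uv=np.atleast_2d(np.array(uv,float)); d=np.c_[uv,np.ones(len(uv))]@np.linalg.inv(c["intrinsics"]).T
                                            ~~~~~~~~~~~~~~~~~~~~~~~~~~^~~~~~~~~~~~~~~~~~~~~~~~~~~~~~~~~
ValueError: matmul: Input operand 1 has a mismatch in its core dimension 0, with gufunc signature (n?,k),(k,m?)->(n?,m?) (size 3 is different from 1)
```

```bash
sed -i 's/>120: out/>thr+25: out/; s/b=\[d for d in dots(c,amin=60,amax=900)/b=[d for d in dots(c,amin=200,amax=900,thr=70)/' h.py; python3 -c "
from h import *
inhand(.043); cam('wrist','w15.png')"
```

```text
[]Traceback (most recent call last):
  File "<string>", line 3, in <module>
    inhand(.043); cam('wrist','w15.png')
    ~~~~~~^^^^^^
  File "h.py", line 65, in inhand
    p=onz(c,[x[0] for x in b],top); yaw=np.arctan2(T[1,2],T[0,2])
  File "h.py", line 12, in onz
    d=ray(c,uv); return c["C"]+d*((z-c["C"][2])/d[:,2])[:,None]
  File "h.py", line 9, in ray
    uv=np.atleast_2d(np.array(uv,float)); d=np.c_[uv,np.ones(len(uv))]@np.linalg.inv(c["intrinsics"]).T
                                            ~~~~~~~~~~~~~~~~~~~~~~~~~~^~~~~~~~~~~~~~~~~~~~~~~~~~~~~~~~~
ValueError: matmul: Input operand 1 has a mismatch in its core dimension 0, with gufunc signature (n?,k),(k,m?)->(n?,m?) (size 3 is different from 1)
```

```bash
sed -i 's/and y<300/and y<400/' h.py; python3 -c "
from h import *
cam('wrist','w15.png'); inhand(.043)"
```

```text
[([283.4, 312.5], 523), ([320.2, 312.8], 523), ([357.0, 313.0], 533)]
pts [[0.5117, 0.3156, 0.043], [0.5144, 0.3274, 0.043], [0.5171, 0.3391, 0.043]] yaw -0.2243 rel tcp fwd/left [(-0.0192, -0.0114), (-0.0192, 0.0007), (-0.0192, 0.0127)]
```

View pics/w15.png

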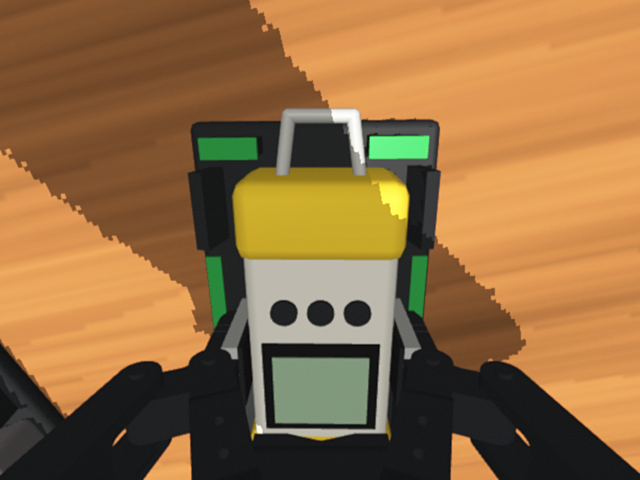

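Gripped; the monitor centre is about 1.3 mm ahead of the TCP. Lifting.

>>> {"api": "arm_command", "payload": {"motion": [{"x": -0.02, "y": 0, "z": 0, "roll": 0, "fingers": 0.3}, {"x": -0.03, "y": 0, "z": 0, "roll": 0, "fingers": 0.3}, {"x": -0.03, "y": 0, "z": 0, "roll": 0, "fingers": 0.3}, {"x": -0.03, "y": 0, "z": 0, "roll": 0, "fingers": 0.3}]}}

```text
clock: 26.58
eef_pos: [0.5234, 0.3189, 0.0764]
tool_rot: [0.067, 0.706, -0.091, 0.699]
ft_force: [1.0, -0.0, -3.9]
grip_width: 0.0494
```

```bash
python3 settle.py 3;python3 -c "
from h import *
go(.4819,-.3178,.1,.108-np.pi)"
```

```text
t 26.73 pos [0.5268 0.321  0.0793] phi 2.9172 toolxy [-0.0051 -0.0276] grip 0.0488 F [ 1.5 -0.8 -3.8] q6 0.78
  roll -0.3324 | shift now [-0.0028 -0.6331  0.0984] | after roll [-0.0028 -0.6306 -0.1136]
```

>>> {"api": "arm_command", "payload": {"motion": [{"x": -0.01, "y": 0, "z": 0, "roll": -0.11, "fingers": 0.3}, {"x": -0.01, "y": -0.01, "z": -0.003, "roll": -0.11, "fingers": 0.3}, {"x": -0.005, "y": -0.02, "z": -0.006, "roll": -0.11, "fingers": 0.3}, {"x": -0.0015, "y": -0.03, "z": -0.006, "roll": 0, "fingers": 0.3}, {"x": -0.0015, "y": -0.034, "z": -0.006, "roll": 0, "fingers": 0.3}, {"x": -0.0015, "y": -0.034, "z": -0.006, "roll": 0, "fingers": 0.3}, {"x": -0.0015, "y": -0.034, "z": -0.006, "roll": 0, "fingers": 0.3}, {"x": -0.0015, "y": -0.034, "z": -0.006, "roll": 0, "fingers": 0.3}, {"x": -0.0015, "y": -0.034, "z": -0.006, "roll": 0, "fingers": 0.3}, {"x": -0.0015, "y": -0.034, "z": -0.006, "roll": 0, "fingers": 0.3}, {"x": -0.0015, "y": -0.034, "z": -0.006, "roll": 0, "fingers": 0.3}, {"x": -0.0015, "y": -0.034, "z": -0.006, "roll": 0, "fingers": 0.3}, {"x": -0.0015, "y": -0.034, "z": -0.006, "roll": 0, "fingers": 0.3}, {"x": -0.0015, "y": -0.025, "z": -0.004, "roll": 0, "fingers": 0.3}, {"x": 0, "y": -0.01, "z": 0, "roll": 0, "fingers": 0.3}]}}

```text
clock: 27.98
eef_pos: [0.4769, -0.101, 0.1021]
tool_rot: [-0.06, 0.727, 0.035, 0.684]
ft_force: [0.2, 0.4, -3.1]
grip_width: 0.0493
```

```bash
python3 settle.py 2;python3 -c "
from h import *
go(.4819,-.3178,.1,.108-np.pi)"
```

```text
t 28.08 pos [ 0.4772 -0.0995  0.1018] phi -3.0086 toolxy [-0.0585 -0.0376] grip 0.0495 F [ 1.2 -0.3 -2.5] q6 -0.31
  roll 0.0250 | shift now [ 0.0097 -0.2168 -0.0242] | after roll [ 0.0097 -0.2173 -0.0187]
```

>>> {"api": "arm_command", "payload": {"motion": [{"x": 0, "y": -0.02, "z": -0.002, "roll": 0.025, "fingers": 0.3}, {"x": 0, "y": -0.034, "z": -0.003, "roll": 0, "fingers": 0.3}, {"x": 0, "y": -0.034, "z": -0.003, "roll": 0, "fingers": 0.3}, {"x": 0, "y": -0.034, "z": -0.003, "roll": 0, "fingers": 0.3}, {"x": 0, "y": -0.034, "z": -0.003, "roll": 0, "fingers": 0.3}, {"x": 0, "y": -0.03, "z": -0.002, "roll": 0, "fingers": 0.3}, {"x": 0, "y": -0.015, "z": 0, "roll": 0, "fingers": 0.3}]}}

```text
clock: 28.67
eef_pos: [0.4829, -0.2937, 0.0971]
tool_rot: [-0.052, 0.731, 0.038, 0.679]
ft_force: [0.4, -0.1, -2.7]
grip_width: 0.0492
```

```bash
python3 settle.py 2;python3 -c "
from h import *
go(.4819,-.3178,.06,.108-np.pi)
c=cam('wrist','w16.png');pickle.dump(c,open('w16.pkl','wb')); print(strips(c,'yellow'))"
```

```text
t 28.77 pos [ 0.4829 -0.293   0.0967] phi -3.0164 toolxy [-0.0724 -0.0235] grip 0.0492 F [ 0.5  1.1 -2.9] q6 -0.64
  roll 0.0172 | shift now [ 0.0372 -0.024  -0.0013] | after roll [ 0.0372 -0.024  -0.0009]
[([318.1, 219.5], [86.6, 181.1], 87.8), ([331.5, 134.9], [29.4, 12.7], 2.0), ([245.0, 132.5], [13.0, 30.0], 90.0)]
```

View pics/w16.png

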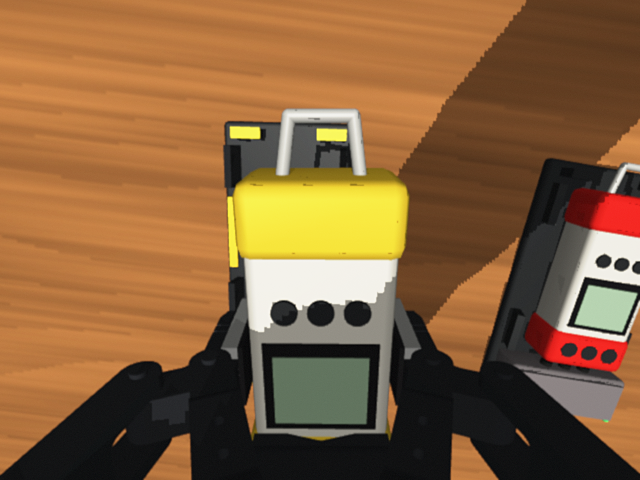

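The tool pitched inwards during the sweep, so the monitor is nose-up by 0.09 rad against the grasp. I'll use the transient on purpose, with fast down rows each followed by a hold row, to restore pitch before placing.

>>> {"api": "arm_command", "payload": {"motion": [{"x": 0.03, "y": -0.012, "z": 0, "roll": 0.017, "fingers": 0.3}, {"x": 0, "y": 0, "z": 0, "roll": 0, "fingers": 0.3}, {"x": 0.03, "y": -0.01, "z": 0, "roll": 0, "fingers": 0.3}, {"x": 0, "y": 0, "z": 0, "roll": 0, "fingers": 0.3}]}}

```text
clock: 29.15
eef_pos: [0.4822, -0.3062, 0.0339]
tool_rot: [-0.046, 0.732, 0.038, 0.678]
ft_force: [-2.0, 1.6, -5.2]
grip_width: 0.0492
```

```bash
python3 settle.py 1;python3 -c "
from h import *
go(.4819,-.3178,.06,.108-np.pi)"
```

```text
t 29.20 pos [ 0.4849 -0.3063  0.0378] phi -3.0221 toolxy [-0.0696 -0.0185] grip 0.0488 F [ 0.8  1.2 -2.4] q6 -0.65
  roll 0.0115 | shift now [-0.0217 -0.0113 -0.0059] | after roll [-0.0217 -0.0114 -0.0058]
```

>>> {"api": "arm_command", "payload": {"motion": [{"x": -0.035, "y": 0, "z": 0, "roll": 0, "fingers": 0.3}]}}

```text
clock: 29.28
eef_pos: [0.4829, -0.3012, 0.0672]
tool_rot: [-0.045, 0.734, 0.041, 0.676]
ft_force: [-0.6, -0.3, -3.5]
grip_width: 0.0489
```

```bash
python3 settle.py 3;python3 -c "
from h import *
go(.4819,-.3178,.06,.108-np.pi)"
```

```text
t 29.43 pos [ 0.4909 -0.3056  0.0771] phi -3.0201 toolxy [-0.0619 -0.0224] grip 0.0490 F [-0.  -0.7 -3.3] q6 -0.65
  roll 0.0135 | shift now [ 0.0179 -0.0107 -0.0093] | after roll [ 0.0179 -0.0109 -0.0092]
```

>>> {"api": "arm_command", "payload": {"motion": [{"x": -0.04, "y": -0.004, "z": -0.003, "roll": 0.007, "fingers": 0.3}]}}

```text
clock: 29.52
eef_pos: [0.4858, -0.3041, 0.1077]
tool_rot: [-0.045, 0.732, 0.038, 0.679]
ft_force: [-2.0, 1.0, -4.1]
grip_width: 0.0488
```

```bash
python3 settle.py 2;python3 -c "
from h import *
go(.4819,-.3178,.06,.108-np.pi)"
```

```text
t 29.62 pos [ 0.4945 -0.31    0.1205] phi -3.0264 toolxy [-0.0517 -0.0282] grip 0.0489 F [ 1.6 -0.9 -1.7] q6 -0.65
  roll 0.0072 | shift now [ 0.0613 -0.0049 -0.0101] | after roll [ 0.0613 -0.005  -0.0101]
```

>>> {"api": "arm_command", "payload": {"motion": [{"x": -0.04, "y": -0.004, "z": -0.003, "roll": 0.005, "fingers": 0.3}]}}

```text
clock: 29.7
eef_pos: [0.4895, -0.3087, 0.1493]
tool_rot: [-0.046, 0.728, 0.034, 0.683]
ft_force: [-1.1, 0.9, -5.7]
grip_width: 0.0493
```

```bash
python3 settle.py 2;python3 -c "
from h import *
go(.4819,-.3178,.06,.108-np.pi)"
```

```text
t 29.80 pos [ 0.4972 -0.3141  0.1618] phi -3.0310 toolxy [-0.0413 -0.0344] grip 0.0493 F [ 1.4  0.1 -2.1] q6 -0.65
  roll 0.0026 | shift now [ 0.1024  0.0011 -0.011 ] | after roll [ 0.1024  0.001  -0.011 ]
```

>>> {"api": "arm_command", "payload": {"motion": [{"x": 0.03, "y": 0, "z": 0, "roll": 0, "fingers": 0.3}, {"x": 0.03, "y": 0, "z": 0, "roll": 0, "fingers": 0.3}, {"x": 0.03, "y": 0, "z": 0, "roll": 0, "fingers": 0.3}, {"x": 0, "y": 0, "z": 0, "roll": 0, "fingers": 0.3}, {"x": 0, "y": 0, "z": 0, "roll": 0, "fingers": 0.3}]}}

```text
clock: 30.22
eef_pos: [0.4998, -0.3172, 0.0758]
tool_rot: [-0.055, 0.715, 0.026, 0.696]
ft_force: [0.5, -0.3, -1.6]
grip_width: 0.049
```

```bash
python3 settle.py 2;python3 -c "
from h import *
go(.4819,-.3178,.06,.108-np.pi)"
```

```text
t 30.32 pos [ 0.4997 -0.3173  0.0763] phi -3.0276 toolxy [-0.0246 -0.0426] grip 0.0491 F [-0.1 -0.9 -3.7] q6 -0.65
  roll 0.0059 | shift now [ 0.0168  0.0022 -0.0173] | after roll [ 0.0168  0.0021 -0.0173]
```

Pitch is improving, but the correction acts only along the arm's radial direction, and the rest of the tilt is along world x. I'll do the remaining correction near y ≈ 0.

>>> {"api": "arm_command", "payload": {"motion": [{"x": -0.04, "y": 0, "z": 0, "roll": 0, "fingers": 0.3}]}}

```text
clock: 30.4
eef_pos: [0.4956, -0.3125, 0.1094]
tool_rot: [-0.052, 0.72, 0.029, 0.692]
ft_force: [-0.8, -0.4, -4.5]
grip_width: 0.049
```

```bash
python3 settle.py 2
```

>>> {"api": "arm_command", "payload": {"motion": [{"x": 0, "y": 0.03, "z": 0.004, "roll": 0, "fingers": 0.3}, {"x": 0, "y": 0.034, "z": 0.004, "roll": 0, "fingers": 0.3}, {"x": 0, "y": 0.034, "z": 0.004, "roll": 0, "fingers": 0.3}, {"x": 0, "y": 0.034, "z": 0.004, "roll": 0, "fingers": 0.3}, {"x": 0, "y": 0.034, "z": 0.004, "roll": 0, "fingers": 0.3}, {"x": 0, "y": 0.034, "z": 0.004, "roll": 0, "fingers": 0.3}, {"x": 0, "y": 0.034, "z": 0.004, "roll": 0, "fingers": 0.3}, {"x": 0, "y": 0.025, "z": 0.003, "roll": 0, "fingers": 0.3}, {"x": 0, "y": 0.012, "z": 0, "roll": 0, "fingers": 0.3}]}}

```text
clock: 31.25
eef_pos: [0.521, -0.0426, 0.1272]
tool_rot: [-0.059, 0.697, 0.014, 0.715]
ft_force: [0.1, 0.4, -1.8]
grip_width: 0.0492
```

```bash
python3 settle.py 2;python3 st.py
```

```text
31.35 q [-0.043  0.298 -0.102  1.139 -0.062 -0.149] p [ 0.521  -0.0433  0.1274] toolx [ 0.0288 -0.0629 -0.9976] phi -3.0357 F [ 0.4 -0.1 -3. ] g 0.049
```

>>> {"api": "arm_command", "payload": {"motion": [{"x": 0, "y": -0.04, "z": -0.004, "roll": 0, "fingers": 0.3}]}}

```text
clock: 31.43
eef_pos: [0.5221, -0.0779, 0.1305]
tool_rot: [-0.062, 0.696, 0.019, 0.715]
ft_force: [0.5, -1.3, -3.2]
grip_width: 0.0489
```

```bash
python3 settle.py 2;python3 st.py
```

```text
31.5333 q [-0.126  0.301 -0.087  1.143 -0.062 -0.229] p [ 0.5228 -0.0875  0.132 ] toolx [ 0.0329 -0.0669 -0.9972] phi -3.0392 F [ 0.4  0.2 -3.1] g 0.0488
```

>>> {"api": "arm_command", "payload": {"motion": [{"x": 0, "y": -0.04, "z": -0.004, "roll": 0, "fingers": 0.3}]}}

```text
clock: 31.62
eef_pos: [0.5231, -0.1213, 0.1348]
tool_rot: [-0.061, 0.695, 0.015, 0.716]
ft_force: [1.1, -0.7, -3.3]
grip_width: 0.0491
```

```bash
python3 settle.py 2;python3 st.py
```

```text
31.7167 q [-0.205  0.309 -0.064  1.148 -0.062 -0.301] p [ 0.5239 -0.1303  0.1362] toolx [ 0.0365 -0.0713 -0.9968] phi -3.0455 F [ 0.4  0.4 -3. ] g 0.049
```

The sideways tilt sits in joint 5 (−0.062). As before, I'll roll to joint 6's stop, this time the upper one, to tilt it back, then return.

>>> {"api": "arm_command", "payload": {"motion": [{"x": 0, "y": 0, "z": 0, "roll": 0.12, "fingers": 0.3}, {"x": 0, "y": 0, "z": 0, "roll": 0.12, "fingers": 0.3}, {"x": 0, "y": 0, "z": 0, "roll": 0.12, "fingers": 0.3}, {"x": 0, "y": 0, "z": 0, "roll": 0.12, "fingers": 0.3}, {"x": 0, "y": 0, "z": 0, "roll": 0.12, "fingers": 0.3}, {"x": 0, "y": 0, "z": 0, "roll": 0.12, "fingers": 0.3}, {"x": 0, "y": 0, "z": 0, "roll": 0.12, "fingers": 0.3}, {"x": 0, "y": 0, "z": 0, "roll": 0.12, "fingers": 0.3}, {"x": 0, "y": 0, "z": 0, "roll": 0.12, "fingers": 0.3}, {"x": 0, "y": 0, "z": 0, "roll": 0.12, "fingers": 0.3}, {"x": 0, "y": 0, "z": 0, "roll": 0.12, "fingers": 0.3}, {"x": 0, "y": 0, "z": 0, "roll": 0.12, "fingers": 0.3}, {"x": 0, "y": 0, "z": 0, "roll": 0.12, "fingers": 0.3}, {"x": 0, "y": 0, "z": 0, "roll": 0.12, "fingers": 0.3}, {"x": 0, "y": 0, "z": 0, "roll": 0.12, "fingers": 0.3}, {"x": 0, "y": 0, "z": 0, "roll": 0.12, "fingers": 0.3}, {"x": 0, "y": 0, "z": 0, "roll": 0.12, "fingers": 0.3}, {"x": 0, "y": 0, "z": 0, "roll": 0.12, "fingers": 0.3}, {"x": 0, "y": 0, "z": 0, "roll": 0.12, "fingers": 0.3}, {"x": 0, "y": 0, "z": 0, "roll": 0.12, "fingers": 0.3}]}}

```text
clock: 33.38
eef_pos: [0.53, -0.1541, 0.1548]
tool_rot: [0.669, 0.217, -0.649, 0.291]
ft_force: [0.3, -1.4, -3.8]
grip_width: 0.0493
```

```bash
python3 st.py
```

```text
33.3833 q [-0.24   0.293 -0.039  1.156 -0.069  2.162] p [ 0.53   -0.1541  0.1548] toolx [ 0.0637 -0.0869 -0.9942] phi 0.7355 F [ 0.3 -1.4 -3.8] g 0.0493
```

>>> {"api": "arm_command", "payload": {"motion": [{"x": 0, "y": 0, "z": 0, "roll": 0.12, "fingers": 0.3}, {"x": 0, "y": 0, "z": 0, "roll": 0.12, "fingers": 0.3}, {"x": 0, "y": 0, "z": 0, "roll": 0.12, "fingers": 0.3}, {"x": 0, "y": 0, "z": 0, "roll": 0.12, "fingers": 0.3}, {"x": 0, "y": 0, "z": 0, "roll": 0.12, "fingers": 0.3}, {"x": 0, "y": 0, "z": 0, "roll": 0.12, "fingers": 0.3}, {"x": 0, "y": 0, "z": 0, "roll": 0.12, "fingers": 0.3}]}}

```text
clock: 33.97
eef_pos: [0.5315, -0.1612, 0.1613]
tool_rot: [0.732, -0.08, -0.676, -0.018]
ft_force: [-0.2, 0.7, -3.1]
grip_width: 0.049
```

```bash
python3 settle.py 1; python3 st.py
```

```text
34.0167 q [-0.251  0.287 -0.031  1.16  -0.072  3.03 ] p [ 0.5317 -0.1614  0.1615] toolx [ 0.0727 -0.0927 -0.993 ] phi -0.139 F [ 0.4 -0.6 -3.3] g 0.0488
```

>>> {"api": "arm_command", "payload": {"motion": [{"x": 0, "y": 0, "z": 0, "roll": 0.1, "fingers": 0.3}, {"x": 0, "y": 0, "z": 0, "roll": 0.08, "fingers": 0.3}, {"x": 0, "y": 0, "z": 0, "roll": 0.08, "fingers": 0.3}, {"x": 0, "y": 0, "z": 0, "roll": 0.08, "fingers": 0.3}, {"x": 0, "y": 0, "z": 0, "roll": 0.08, "fingers": 0.3}]}}

```text
clock: 34.43
eef_pos: [0.5063, -0.2343, 0.1649]
tool_rot: [0.728, -0.157, -0.65, -0.15]
ft_force: [-0.5, 0.1, -3.4]
grip_width: 0.0491
```

```bash
python3 settle.py 1; python3 st.py
```

```text
34.4833 q [-0.449  0.275 -0.037  1.148  0.012  3.138] p [ 0.5043 -0.2386  0.1651] toolx [ 0.1048 -0.0376 -0.9938] phi -0.4455 F [-0.2 -3.3 -2.9] g 0.0489
```

>>> {"api": "arm_command", "payload": {"motion": [{"x": -0.035, "y": 0, "z": 0, "roll": -0.06, "fingers": 0.3}, {"x": -0.035, "y": 0, "z": 0, "roll": -0.1, "fingers": 0.3}, {"x": -0.035, "y": 0, "z": 0, "roll": -0.1, "fingers": 0.3}, {"x": 0, "y": 0, "z": 0, "roll": -0.1, "fingers": 0.3}]}}

```text
clock: 34.82
eef_pos: [0.4876, -0.2393, 0.2715]
tool_rot: [0.74, -0.037, -0.671, -0.013]
ft_force: [1.5, 0.2, -1.4]
grip_width: 0.0492
```

```bash
python3 st.py; python3 settle.py 2; python3 st.py
```

```text
34.8167 q [-0.462  0.217  0.164  1.414  0.01   2.752] p [ 0.4876 -0.2393  0.2715] toolx [ 0.0969 -0.0376 -0.9946] phi -0.0702 F [ 1.5  0.2 -1.4] g 0.0492
34.9167 q [-0.462  0.221  0.155  1.409  0.01   2.758] p [ 0.4859 -0.2381  0.2656] toolx [ 0.0895 -0.0338 -0.9954] phi -0.076 F [ 0.2 -0.1 -3.3] g 0.049
```

>>> {"api": "arm_command", "payload": {"motion": [{"x": 0.04, "y": 0, "z": 0, "roll": -0.12, "fingers": 0.3}]}}

```text
clock: 35.0
eef_pos: [0.4936, -0.242, 0.2333]
tool_rot: [0.742, -0.0, -0.67, 0.03]
ft_force: [1.7, -1.1, -2.7]
grip_width: 0.0491
```

```bash
python3 settle.py 2; python3 st.py
```

```text
35.1 q [-0.461  0.24   0.059  1.31   0.009  2.639] p [ 0.4842 -0.2372  0.2181] toolx [ 0.076  -0.0274 -0.9967] phi 0.0431 F [-1.4  0.2 -4.3] g 0.0492
```

>>> {"api": "arm_command", "payload": {"motion": [{"x": 0.04, "y": 0, "z": 0, "roll": -0.12, "fingers": 0.3}]}}

```text
clock: 35.18
eef_pos: [0.4907, -0.2402, 0.1893]
tool_rot: [0.733, 0.043, -0.675, 0.07]
ft_force: [2.6, -1.6, -1.7]
grip_width: 0.0491
```

```bash
python3 settle.py 2; python3 st.py
```

```text
35.2833 q [-0.461  0.266 -0.012  1.228  0.009  2.521] p [ 0.4822 -0.2359  0.1774] toolx [ 0.0621 -0.0208 -0.9979] phi 0.1607 F [-1.   1.5 -4.3] g 0.0488
```

>>> {"api": "arm_command", "payload": {"motion": [{"x": 0.04, "y": 0, "z": 0, "roll": -0.12, "fingers": 0.3}]}}

```text
clock: 35.37
eef_pos: [0.4897, -0.2393, 0.1492]
tool_rot: [0.724, 0.085, -0.675, 0.111]
ft_force: [3.7, -1.8, -0.4]
grip_width: 0.0489
```

```bash
python3 settle.py 2; python3 st.py
```

```text
35.4667 q [-0.46   0.297 -0.073  1.146  0.009  2.405] p [ 0.4815 -0.2352  0.1384] toolx [ 0.0525 -0.0161 -0.9985] phi 0.2774 F [-1.6  1.1 -3.8] g 0.0491
```

>>> {"api": "arm_command", "payload": {"motion": [{"x": -0.035, "y": 0, "z": 0, "roll": -0.12, "fingers": 0.3}, {"x": -0.035, "y": 0, "z": 0, "roll": -0.12, "fingers": 0.3}, {"x": -0.035, "y": 0, "z": 0, "roll": -0.12, "fingers": 0.3}, {"x": 0, "y": 0, "z": 0, "roll": -0.12, "fingers": 0.3}]}}

```text
clock: 35.8
eef_pos: [0.4745, -0.2328, 0.2513]
tool_rot: [0.671, 0.25, -0.644, 0.271]
ft_force: [1.9, -1.1, -2.6]
grip_width: 0.049
```

```bash
python3 settle.py 2; python3 st.py
```

```text
35.9 q [-0.462  0.242  0.137  1.424  0.009  1.931] p [ 0.4729 -0.232   0.2462] toolx [ 0.041  -0.0107 -0.9991] phi 0.7496 F [-0.4 -0.6 -3.5] g 0.049
```

>>> {"api": "arm_command", "payload": {"motion": [{"x": 0.04, "y": 0, "z": 0, "roll": -0.12, "fingers": 0.3}]}}

```text
clock: 35.98
eef_pos: [0.4796, -0.235, 0.2149]
tool_rot: [0.657, 0.282, -0.626, 0.31]
ft_force: [1.8, -1.6, -2.6]
grip_width: 0.0491
```

```bash
python3 settle.py 2; python3 st.py
```

```text
36.0833 q [-0.461  0.259  0.044  1.325  0.009  1.817] p [ 0.4706 -0.2304  0.2014] toolx [ 0.031  -0.0058 -0.9995] phi 0.8643 F [-1.8  1.3 -4. ] g 0.0492
```

>>> {"api": "arm_command", "payload": {"motion": [{"x": 0.04, "y": 0, "z": 0, "roll": -0.12, "fingers": 0.3}]}}

```text
clock: 36.17
eef_pos: [0.4762, -0.2329, 0.1712]
tool_rot: [0.635, 0.322, -0.613, 0.343]
ft_force: [2.0, -2.0, -2.4]
grip_width: 0.0492
```

```bash
python3 settle.py 2; python3 st.py
```

```text
36.2667 q [-0.46   0.284 -0.034  1.238  0.008  1.703] p [ 0.4667 -0.2281  0.159 ] toolx [ 1.770e-02  7.000e-04 -9.998e-01] phi 0.979 F [-0.8  1.  -5.1] g 0.0489
```

>>> {"api": "arm_command", "payload": {"motion": [{"x": 0, "y": 0, "z": 0, "roll": -0.12, "fingers": 0.3}, {"x": 0, "y": 0, "z": 0, "roll": -0.12, "fingers": 0.3}, {"x": 0, "y": 0, "z": 0, "roll": -0.12, "fingers": 0.3}, {"x": 0, "y": 0, "z": 0, "roll": -0.12, "fingers": 0.3}, {"x": 0, "y": 0, "z": 0, "roll": -0.12, "fingers": 0.3}, {"x": 0, "y": 0, "z": 0, "roll": -0.12, "fingers": 0.3}, {"x": 0, "y": 0, "z": 0, "roll": -0.12, "fingers": 0.3}, {"x": 0, "y": 0, "z": 0, "roll": -0.12, "fingers": 0.3}, {"x": 0, "y": 0, "z": 0, "roll": -0.12, "fingers": 0.3}, {"x": 0, "y": 0, "z": 0, "roll": -0.12, "fingers": 0.3}, {"x": 0, "y": 0, "z": 0, "roll": -0.12, "fingers": 0.3}, {"x": 0, "y": 0, "z": 0, "roll": -0.12, "fingers": 0.3}, {"x": 0, "y": 0, "z": 0, "roll": -0.12, "fingers": 0.3}, {"x": 0, "y": 0, "z": 0, "roll": -0.12, "fingers": 0.3}, {"x": 0, "y": 0, "z": 0, "roll": -0.12, "fingers": 0.3}, {"x": 0, "y": 0, "z": 0, "roll": -0.12, "fingers": 0.3}, {"x": 0, "y": 0, "z": 0, "roll": -0.12, "fingers": 0.3}, {"x": 0, "y": 0, "z": 0, "roll": -0.12, "fingers": 0.3}]}}

```text
clock: 37.77
eef_pos: [0.4828, -0.2363, 0.2041]
tool_rot: [0.006, 0.691, -0.015, 0.723]
ft_force: [-0.6, 0.2, -3.2]
grip_width: 0.0492
```

```bash
python3 settle.py 2; python3 st.py; python3 -c "
from h import *
go(.4819,-.3178,.08,.108-np.pi)"
```

```text
37.8667 q [-0.46   0.27   0.066  1.318  0.008 -0.425] p [ 0.4831 -0.2365  0.2042] toolx [ 0.047  -0.0141 -0.9988] phi 3.1071 F [-0.1  0.1 -2.9] g 0.0489
t 37.87 pos [ 0.4831 -0.2365  0.2042] phi 3.1071 toolxy [ 0.047  -0.0141] grip 0.0489 F [-0.1  0.1 -2.9] q6 -0.43
  roll -0.1425 | shift now [ 0.1252 -0.0798 -0.0043] | after roll [ 0.1252 -0.0784 -0.0156]
```

>>> {"api": "arm_command", "payload": {"motion": [{"x": 0.03, "y": -0.027, "z": -0.004, "roll": -0.12, "fingers": 0.3}]}}

```text
clock: 37.95
eef_pos: [0.4848, -0.2627, 0.1819]
tool_rot: [-0.037, 0.685, 0.023, 0.727]
ft_force: [2.8, -0.8, -3.6]
grip_width: 0.049
```

```bash
python3 settle.py 2; python3 -c "
from h import *
go(.4819,-.3178,.08,.108-np.pi)"
```

```text
t 38.05 pos [ 0.4781 -0.2655  0.1725] phi -3.0639 toolxy [ 0.043 -0.014] grip 0.0490 F [-0.8  1.7 -3.1] q6 -0.59
  roll -0.0303 | shift now [ 0.0933 -0.0509 -0.0041] | after roll [ 0.0933 -0.0507 -0.0056]
```

>>> {"api": "arm_command", "payload": {"motion": [{"x": 0.03, "y": -0.027, "z": -0.004, "roll": -0.01, "fingers": 0.3}]}}

```text
clock: 38.13
eef_pos: [0.4812, -0.2913, 0.1498]
tool_rot: [-0.036, 0.688, 0.023, 0.724]
ft_force: [1.2, -1.6, -1.7]
grip_width: 0.0492
```

```bash
python3 settle.py 2; python3 -c "
from h import *
go(.4819,-.3178,.08,.108-np.pi)"
```

```text
t 38.23 pos [ 0.4753 -0.2936  0.1407] phi -3.0640 toolxy [ 0.0369 -0.0124] grip 0.0494 F [-0.7  1.  -3.7] q6 -0.64
  roll -0.0304 | shift now [ 0.0612 -0.0237  0.0026] | after roll [ 0.0612 -0.0238  0.0018]
```

>>> {"api": "arm_command", "payload": {"motion": [{"x": 0.034, "y": -0.021, "z": 0.002, "roll": -0.028, "fingers": 0.3}]}}

```text
clock: 38.32
eef_pos: [0.4834, -0.3143, 0.1147]
tool_rot: [-0.042, 0.69, 0.029, 0.722]
ft_force: [1.0, -0.0, -1.3]
grip_width: 0.0491
```

```bash
python3 settle.py 2; python3 -c "
from h import *
go(.4819,-.3178,-.0,.108-np.pi); c=cam('wrist','w17.png'); print(strips(c,'yellow'));pickle.dump(c,open('w17.pkl','wb'))"
```

```text
t 38.42 pos [ 0.4775 -0.3142  0.1036] phi -3.0441 toolxy [ 0.0289 -0.0083] grip 0.0491 F [-1.   1.8 -4.7] q6 -0.68
  roll -0.0105 | shift now [ 0.1037 -0.0029  0.0011] | after roll [ 0.1037 -0.0029  0.0011]
[([320.6, 214.8], [87.0, 173.9], 88.1), ([368.5, 134.0], [12.0, 13.0], 90.0), ([268.5, 134.0], [12.0, 21.0], 90.0)]
```

View pics/w17.png

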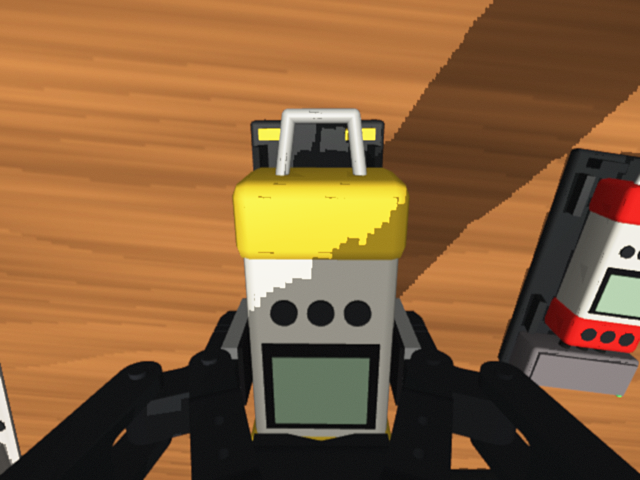

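>>> {"api": "arm_command", "payload": {"motion": [{"x": 0.038, "y": -0.003, "z": 0.001, "roll": -0.01, "fingers": 0.3}]}}

```text
clock: 38.55
eef_pos: [0.4865, -0.3199, 0.0762]
tool_rot: [-0.043, 0.691, 0.03, 0.721]
ft_force: [2.3, -1.5, -1.8]
grip_width: 0.0492
```

```bash
python3 settle.py 2; python3 -c "
from h import *
go(.4819,-.3178,-.0241,.108-np.pi)"
```

```text
t 38.65 pos [ 0.478  -0.3144  0.0645] phi -3.0365 toolxy [ 0.0242 -0.0035] grip 0.0490 F [-1.7  1.6 -3.8] q6 -0.69
  roll -0.0029 | shift now [ 0.0886 -0.0033  0.0014] | after roll [ 0.0886 -0.0033  0.0014]
```

>>> {"api": "arm_command", "payload": {"motion": [{"x": 0.034, "y": -0.002, "z": 0.003, "roll": 0, "fingers": 0.3}]}}

```text
clock: 38.73
eef_pos: [0.4867, -0.3188, 0.0378]
tool_rot: [-0.04, 0.694, 0.032, 0.718]
ft_force: [3.1, -1.2, -0.6]
grip_width: 0.049
```

```bash
python3 settle.py 3; python3 -c "
from h import *
go(.4819,-.3178,-.0241,.108-np.pi)"
```

```text
t 38.88 pos [ 0.4808 -0.3146  0.0303] phi -3.0380 toolxy [ 0.0207 -0.0009] grip 0.0493 F [-0.  -0.4 -2.7] q6 -0.69
  roll -0.0044 | shift now [ 0.0545 -0.0032 -0.0003] | after roll [ 0.0545 -0.0032 -0.0003]
```

>>> {"api": "arm_command", "payload": {"motion": [{"x": 0.03, "y": -0.003, "z": 0.001, "roll": -0.003, "fingers": 0.3}]}}

```text
clock: 38.97
eef_pos: [0.4884, -0.3205, 0.0083]
tool_rot: [-0.041, 0.695, 0.034, 0.717]
ft_force: [1.3, -1.4, -1.9]
grip_width: 0.0493
```

```bash
python3 settle.py 3; python3 -c "
from h import *
go(.4819,-.3178,-.0241,.108-np.pi); c=cam('wrist','w18.png'); print(strips(c,'yellow'));pickle.dump(c,open('w18.pkl','wb'))"
```

```text
t 39.12 pos [ 0.4823 -0.3169  0.0015] phi -3.0358 toolxy [ 0.0197 -0.    ] grip 0.0492 F [-0.7 -0.6 -2.8] q6 -0.69
  roll -0.0022 | shift now [ 0.0256 -0.0008 -0.001 ] | after roll [ 0.0256 -0.0008 -0.001 ]
[([320.5, 240.5], [191.0, 139.0], 0.0), ([392.5, 143.0], [20.0, 51.0], 90.0), ([249.0, 142.5], [19.0, 50.0], 90.0)]
```

View pics/w18.png

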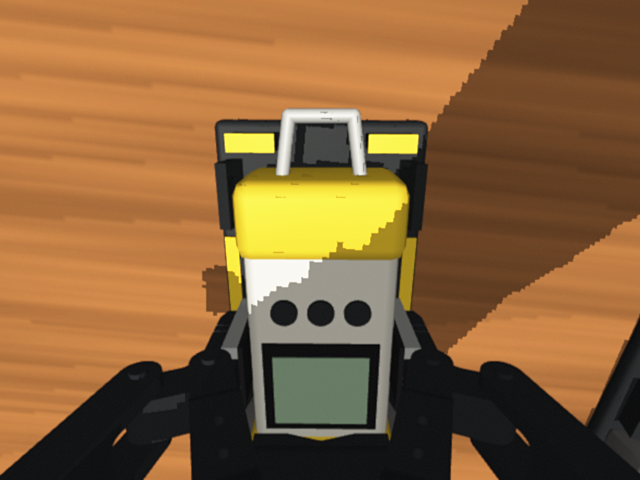

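Yellow is lined up symmetrically: tail marks at columns 249 and 392, monitor at 320. Lowering the last 25 mm.

>>> {"api": "arm_command", "payload": {"motion": [{"x": 0.015, "y": -0.001, "z": -0.001, "roll": -0.002, "fingers": 0.3}]}}

```text
clock: 39.25
eef_pos: [0.4864, -0.3207, -0.0072]
tool_rot: [-0.041, 0.696, 0.035, 0.716]
ft_force: [0.3, -1.3, -2.7]
grip_width: 0.0495
```

```bash
python3 settle.py 3; python3 -c "
from h import *
go(.4819,-.3178,-.0241,.108-np.pi)"
```

```text
t 39.40 pos [ 0.4832 -0.3189 -0.0107] phi -3.0340 toolxy [ 0.0229 -0.0021] grip 0.0493 F [-0.4 -0.5 -4. ] q6 -0.70
  roll -0.0004 | shift now [ 0.0133  0.0013 -0.0015] | after roll [ 0.0133  0.0013 -0.0015]
```

>>> {"api": "arm_command", "payload": {"motion": [{"x": 0.006, "y": 0, "z": 0, "roll": 0, "fingers": 0.3}]}}

```text
clock: 39.48
eef_pos: [0.4848, -0.3198, -0.0141]
tool_rot: [-0.04, 0.697, 0.036, 0.715]
ft_force: [0.2, -1.4, -3.3]
grip_width: 0.0491
```

```bash
python3 settle.py 3; python3 -c "
from h import *
go(.4819,-.3178,-.0241,.108-np.pi)"
```

```text
t 39.63 pos [ 0.4836 -0.319  -0.016 ] phi -3.0341 toolxy [ 0.0235 -0.0025] grip 0.0490 F [-0.8 -0.5 -2.5] q6 -0.70
  roll -0.0005 | shift now [ 0.008   0.0014 -0.0017] | after roll [ 0.008   0.0014 -0.0017]
```

>>> {"api": "arm_command", "payload": {"motion": [{"x": 0.006, "y": 0.001, "z": -0.0017, "roll": 0, "fingers": 0.3}]}}

```text
clock: 39.72
eef_pos: [0.4834, -0.3191, -0.0206]
tool_rot: [-0.04, 0.697, 0.036, 0.715]
ft_force: [0.6, -0.4, -2.4]
grip_width: 0.0492
```

```bash
python3 settle.py 3; python3 -c "
from h import *
go(.4819,-.3178,-.0241,.108-np.pi)"
```

```text
t 39.87 pos [ 0.4813 -0.3177 -0.0226] phi -3.0342 toolxy [ 0.0223 -0.0016] grip 0.0490 F [-0.3  0.9 -2. ] q6 -0.70
  roll -0.0006 | shift now [ 0.0015 -0.0001  0.0006] | after roll [ 0.0015 -0.0001  0.0006]
```

>>> {"api": "arm_command", "payload": {"motion": [{"x": 0.003, "y": 0, "z": -0.001, "roll": 0, "fingers": 0.3}]}}

```text
clock: 39.95
eef_pos: [0.4817, -0.3181, -0.0242]
tool_rot: [-0.039, 0.697, 0.037, 0.715]
ft_force: [-5.0, 8.2, 33.2]
grip_width: 0.0492
```

```bash
python3 settle.py 2; python3 -c "
from h import *
go(.4819,-.3178,-.0241,.108-np.pi)"
```

```text
t 40.05 pos [ 0.4816 -0.3181 -0.0238] phi -3.0339 toolxy [ 0.025  -0.0027] grip 0.0491 F [0.4 2.2 6.5] q6 -0.70
  roll -0.0003 | shift now [0.0003 0.0003 0.0003] | after roll [0.0003 0.0003 0.0003]
```

On the floor, with a 33 N touchdown peak that settled to 6.5 N. I'll use smaller last steps next time. Releasing and raising slightly.

>>> {"api": "arm_command", "payload": {"motion": [{"x": 0, "y": 0, "z": 0, "roll": 0, "fingers": 0.65}, {"x": 0, "y": 0, "z": 0, "roll": 0, "fingers": 0.8}, {"x": 0, "y": 0, "z": 0, "roll": 0, "fingers": 1}, {"x": 0, "y": 0, "z": 0, "roll": 0, "fingers": 1}, {"x": 0, "y": 0, "z": 0, "roll": 0, "fingers": 1}, {"x": -0.02, "y": 0, "z": 0, "roll": 0, "fingers": 1}, {"x": -0.03, "y": 0, "z": 0, "roll": 0, "fingers": 1}]}}

```text
clock: 40.63
eef_pos: [0.4774, -0.3163, 0.0225]
tool_rot: [-0.038, 0.7, 0.038, 0.712]
ft_force: [0.5, -0.4, 0.1]
grip_width: 0.0857
```

```bash
python3 settle.py 2;python3 -c "
from h import *
go(.5045,.1217,.12,.2-np.pi); cam('wrist','w19.png')
c=cam('side'); cv2.imwrite('pics/s7.png',cv2.resize(c['frame'][250:450,210:380,::-1],None,fx=3,fy=3))"; python3 st.py
```

```text
t 40.73 pos [ 0.4822 -0.3195  0.0287] phi -3.0341 toolxy [ 0.0291 -0.0057] grip 0.0854 F [ 0.9 -0.5  0.2] q6 -0.70
  roll -0.0925 | shift now [-0.0931  0.4355  0.0721] | after roll [-0.0931  0.427   0.112 ]
40.8333 q [-0.592  0.496 -0.086  0.966  0.012 -0.699] p [ 0.4802 -0.3182  0.0255] toolx [ 0.025  -0.0029 -0.9997] phi -3.0341 F [ 0.1  0.2 -0.3] g 0.0859
```

View pics/w19.png

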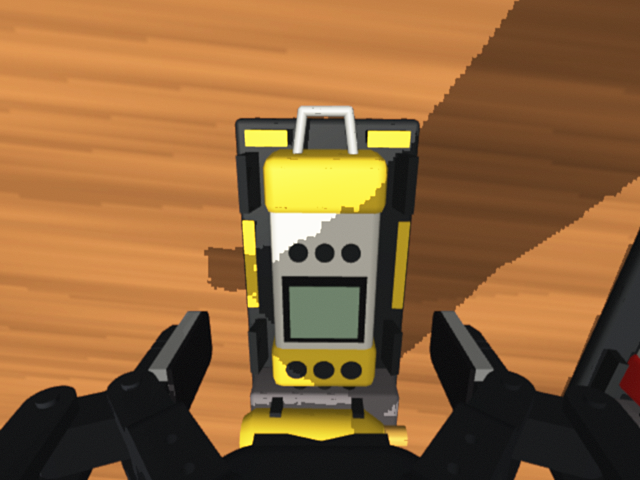

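View pics/s7.png

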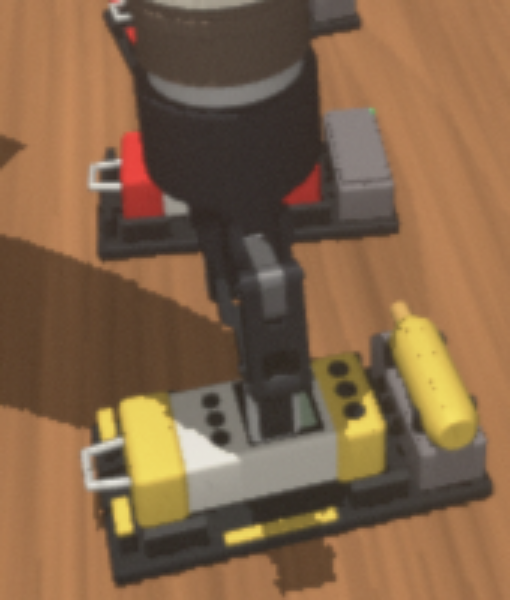

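Both views show yellow fully seated in its own dock. Next is green.

>>> {"api": "arm_command", "payload": {"motion": [{"x": -0.035, "y": 0, "z": 0, "roll": -0.045, "fingers": 1}, {"x": -0.035, "y": 0, "z": 0, "roll": -0.045, "fingers": 1}, {"x": -0.03, "y": 0, "z": 0, "roll": 0, "fingers": 1}]}}

```text
clock: 41.08
eef_pos: [0.47, -0.3127, 0.1156]
tool_rot: [-0.067, 0.702, 0.075, 0.705]
ft_force: [1.7, -0.1, 0.0]
grip_width: 0.0853
```

```bash
python3 settle.py 2;python3 -c "
from h import *
go(.5045,.1217,.12,.2-np.pi)"
```

```text
t 41.18 pos [ 0.474  -0.3155  0.1204] phi -2.9415 toolxy [0.0139 0.0045] grip 0.0853 F [ 0.2 -0.   0.4] q6 -0.79
  roll 0.0001 | shift now [0.0028 0.4224 0.1168] | after roll [0.0028 0.4224 0.1168]
```

>>> {"api": "arm_command", "payload": {"motion": [{"x": 0, "y": 0.02, "z": 0.005, "roll": 0, "fingers": 1}, {"x": 0, "y": 0.034, "z": 0.009, "roll": 0, "fingers": 1}, {"x": 0, "y": 0.034, "z": 0.009, "roll": 0, "fingers": 1}, {"x": 0, "y": 0.034, "z": 0.009, "roll": 0, "fingers": 1}, {"x": 0, "y": 0.034, "z": 0.009, "roll": 0, "fingers": 1}, {"x": 0, "y": 0.034, "z": 0.009, "roll": 0, "fingers": 1}, {"x": 0, "y": 0.034, "z": 0.009, "roll": 0, "fingers": 1}, {"x": 0, "y": 0.034, "z": 0.009, "roll": 0, "fingers": 1}, {"x": 0, "y": 0.034, "z": 0.009, "roll": 0, "fingers": 1}, {"x": 0, "y": 0.034, "z": 0.009, "roll": 0, "fingers": 1}, {"x": 0, "y": 0.034, "z": 0.009, "roll": 0, "fingers": 1}, {"x": 0, "y": 0.03, "z": 0.008, "roll": 0, "fingers": 1}, {"x": 0, "y": 0.015, "z": 0.003, "roll": 0, "fingers": 1}]}}

```text
clock: 42.27
eef_pos: [0.4895, 0.1158, 0.1002]
tool_rot: [-0.064, 0.708, 0.068, 0.7]
ft_force: [0.3, -1.0, 0.5]
grip_width: 0.0856
```

```bash
python3 settle.py 2;python3 -c "
from h import *
go(.5045,.1217,-.024,.2-np.pi)"; python3 st.py
```

```text
t 42.37 pos [0.489  0.115  0.0999] phi -2.9541 toolxy [-0.0141  0.0037] grip 0.0855 F [-0.3 -0.5  0. ] q6 0.04
  roll -0.0125 | shift now [0.1237 0.0029 0.0181] | after roll [0.1237 0.0027 0.0181]
42.3667 q [ 0.226  0.319 -0.147  1.118  0.007  0.039] p [0.489  0.115  0.0999] toolx [-0.0141  0.0037 -0.9999] phi -2.9541 F [-0.3 -0.5  0. ] g 0.0855
```

>>> {"api": "arm_command", "payload": {"motion": [{"x": 0.025, "y": 0.0015, "z": 0.009, "roll": -0.012, "fingers": 1}, {"x": 0.025, "y": 0.001, "z": 0.008, "roll": 0, "fingers": 1}]}}

```text
clock: 42.53
eef_pos: [0.5068, 0.1215, 0.0513]
tool_rot: [-0.07, 0.706, 0.073, 0.701]
ft_force: [0.3, -0.3, -0.9]
grip_width: 0.0856
```

```bash
python3 settle.py 3;python3 -c "
from h import *
go(.504,.1219,-.024,.2-np.pi); c=cam('wrist','w20.png')
b=[d for d in dots(c,amin=100,amax=900) if 200<d[0][0]<440]; print(b)
B=[d[0] for d in b]; 
for q in B: print(onz(c,q,.0435)[0].round(4))"
```

```text
t 42.68 pos [0.5042 0.1201 0.0498] phi -2.9415 toolxy [-0.0146  0.0023] grip 0.0856 F [-0.  -0.2  0.6] q6 0.03
  roll 0.0001 | shift now [0.0738 0.0014 0.0012] | after roll [0.0738 0.0014 0.0012]
[([300.3, 238.2], 240), ([324.0, 238.3], 238), ([347.4, 238.4], 242)]
[0.4868 0.106  0.0435]
[0.4844 0.1178 0.0435]
[0.4821 0.1296 0.0435]
```

View pics/w20.png

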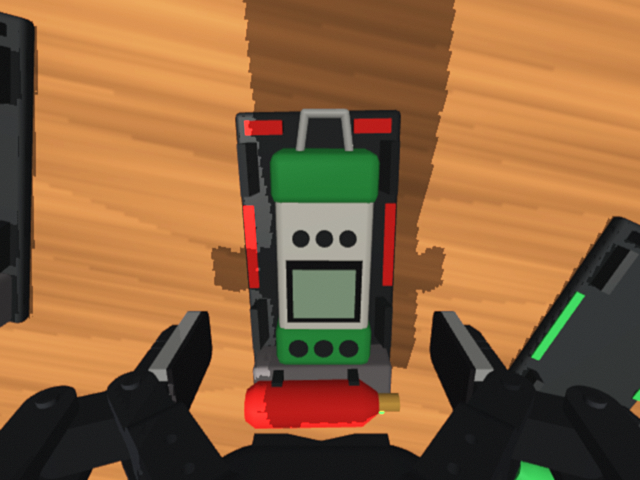

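>>> {"api": "arm_command", "payload": {"motion": [{"x": 0.02, "y": 0.0014, "z": 0.001, "roll": 0, "fingers": 1}, {"x": 0.02, "y": 0, "z": 0, "roll": 0, "fingers": 1}]}}

```text
clock: 42.9
eef_pos: [0.5104, 0.1215, 0.0167]
tool_rot: [-0.068, 0.704, 0.072, 0.704]
ft_force: [0.0, 0.3, 0.2]
grip_width: 0.0852
```

```bash
python3 settle.py 3;python3 -c "
from h import *
go(.504,.1219,-.024,.2-np.pi)"
```

```text
t 43.05 pos [0.5085 0.1211 0.0157] phi -2.9442 toolxy [-0.0054  0.0042] grip 0.0850 F [0.3 0.2 0.2] q6 0.03
  roll -0.0026 | shift now [ 0.0397  0.0015 -0.0041] | after roll [ 0.0397  0.0015 -0.0041]
```

>>> {"api": "arm_command", "payload": {"motion": [{"x": 0.013, "y": 0, "z": 0, "roll": 0, "fingers": 1}, {"x": 0.013, "y": 0, "z": 0, "roll": 0, "fingers": 1}]}}

```text
clock: 43.22
eef_pos: [0.5127, 0.1213, -0.0048]
tool_rot: [-0.067, 0.702, 0.071, 0.705]
ft_force: [-1.1, -0.2, -0.5]
grip_width: 0.0853
```

```bash
python3 settle.py 3;python3 -c "
from h import *
go(.504,.1219,-.024,.2-np.pi)"
```

```text
t 43.37 pos [ 0.5117  0.1212 -0.0056] phi -2.9455 toolxy [0.0014 0.0057] grip 0.0856 F [-0.3 -0.4  0.6] q6 0.03
  roll -0.0039 | shift now [ 0.0184  0.0021 -0.0075] | after roll [ 0.0184  0.0021 -0.0075]
```

>>> {"api": "arm_command", "payload": {"motion": [{"x": 0.017, "y": 0.002, "z": -0.0075, "roll": -0.004, "fingers": 1}]}}

```text
clock: 43.45
eef_pos: [0.5094, 0.1227, -0.0183]
tool_rot: [-0.068, 0.699, 0.073, 0.708]
ft_force: [1.0, 0.5, 0.5]
grip_width: 0.0853
```

```bash
python3 settle.py 3;python3 -c "
from h import *
go(.504,.1219,-.024,.2-np.pi)"
```

```text
t 43.60 pos [ 0.5032  0.1216 -0.022 ] phi -2.9415 toolxy [0.0002 0.0054] grip 0.0856 F [0.6 0.3 0.6] q6 0.03
  roll 0.0001 | shift now [0.002  0.0002 0.0008] | after roll [0.002  0.0002 0.0008]
```

>>> {"api": "arm_command", "payload": {"motion": [{"x": 0, "y": 0, "z": 0, "roll": 0, "fingers": 0.3}, {"x": 0, "y": 0, "z": 0, "roll": 0, "fingers": 0.3}, {"x": 0, "y": 0, "z": 0, "roll": 0, "fingers": 0.3}, {"x": 0, "y": 0, "z": 0, "roll": 0, "fingers": 0.3}, {"x": 0, "y": 0, "z": 0, "roll": 0, "fingers": 0.3}]}}

```text
clock: 44.02
eef_pos: [0.5071, 0.1223, -0.0172]
tool_rot: [-0.068, 0.701, 0.073, 0.706]
ft_force: [-0.5, -0.7, -3.3]
grip_width: 0.0488
```

```bash
python3 settle.py 1;python3 -c "
from h import *
go(.5316,.3205,.1,-.215-np.pi); inhand(.043)"
```

```text
t 44.07 pos [ 0.5071  0.1223 -0.0173] phi -2.9417 toolxy [0.0068 0.007 ] grip 0.0489 F [ 0.6 -0.4 -2.1] q6 0.03
  roll 0.4149 | shift now [-0.1157  0.19    0.0643] | after roll [-0.1157  0.1998 -0.0178]
[([285.4, 296.6], 487), ([320.8, 296.7], 489), ([356.2, 296.7], 487)]
pts [[0.4887, 0.1058, 0.043], [0.4864, 0.1177, 0.043], [0.484, 0.1296, 0.043]] yaw 0.1999 rel tcp fwd/left [(-0.021, -0.0125), (-0.0209, -0.0004), (-0.0209, 0.0118)]
```

Green is gripped (48.9 mm), centre about at the TCP. Lifting and moving to the green dock.

>>> {"api": "arm_command", "payload": {"motion": [{"x": -0.02, "y": 0, "z": 0, "roll": 0, "fingers": 0.3}, {"x": -0.03, "y": 0, "z": 0, "roll": 0, "fingers": 0.3}, {"x": -0.03, "y": 0, "z": 0, "roll": 0, "fingers": 0.3}, {"x": -0.02, "y": 0, "z": 0, "roll": 0, "fingers": 0.3}]}}

```text
clock: 44.45
eef_pos: [0.4987, 0.1196, 0.0777]
tool_rot: [-0.069, 0.708, 0.072, 0.699]
ft_force: [1.6, 0.3, -2.1]
grip_width: 0.049
```

```bash
python3 settle.py 2;python3 -c "
from h import *
go(.532,.3205,.1,-.215-np.pi); cam('wrist','w21.png')"
```

```text
t 44.55 pos [0.5014 0.1203 0.0792] phi -2.9418 toolxy [-0.0067  0.0035] grip 0.0489 F [ 1.8  0.1 -2.6] q6 0.03
  roll 0.4148 | shift now [-0.0203  0.1903  0.0696] | after roll [-0.0203  0.2022 -0.013 ]
```

View pics/w21.png

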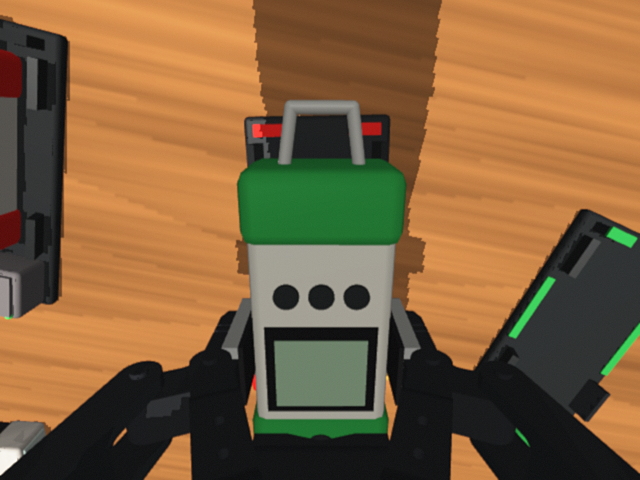

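>>> {"api": "arm_command", "payload": {"motion": [{"x": 0, "y": 0.02, "z": 0.004, "roll": 0.1, "fingers": 0.3}, {"x": 0, "y": 0.03, "z": 0.004, "roll": 0.1, "fingers": 0.3}, {"x": 0, "y": 0.03, "z": 0.002, "roll": 0.1, "fingers": 0.3}, {"x": 0, "y": 0.03, "z": 0, "roll": 0.1, "fingers": 0.3}, {"x": 0, "y": 0.03, "z": -0.002, "roll": 0, "fingers": 0.3}, {"x": 0, "y": 0.02, "z": -0.002, "roll": 0, "fingers": 0.3}]}}

```text
clock: 45.1
eef_pos: [0.5065, 0.2769, 0.0634]
tool_rot: [0.078, 0.712, -0.086, 0.693]
ft_force: [0.5, -0.5, -2.4]
grip_width: 0.0491
```

```bash
python3 settle.py 3;python3 -c "
from h import *
go(.532,.3205,.03,-.215-np.pi)"; python3 st.py
```

```text
t 45.25 pos [0.5059 0.2757 0.063 ] phi 2.9114 toolxy [-0.0299 -0.0096] grip 0.0487 F [ 0.1 -0.8 -3.5] q6 0.73
  roll -0.0152 | shift now [0.0317 0.0501 0.0161] | after roll [0.0317 0.0498 0.0168]
45.25 q [0.496 0.501 0.032 1.132 0.006 0.725] p [0.5059 0.2757 0.063 ] toolx [-0.0299 -0.0096 -0.9995] phi 2.9114 F [ 0.1 -0.8 -3.5] g 0.0487
```

>>> {"api": "arm_command", "payload": {"motion": [{"x": -0.03, "y": 0.025, "z": 0.008, "roll": -0.015, "fingers": 0.3}]}}

```text
clock: 45.33
eef_pos: [0.5062, 0.2881, 0.0803]
tool_rot: [0.064, 0.722, -0.089, 0.683]
ft_force: [-2.6, -2.3, -5.6]
grip_width: 0.0486
```

```bash
python3 settle.py 2;python3 -c "
from h import *
go(.532,.3205,.03,-.215-np.pi)"
```

```text
t 45.43 pos [0.5212 0.2999 0.0925] phi 2.9277 toolxy [-0.0285 -0.0082] grip 0.0487 F [ 1.2  1.  -1.2] q6 0.73
  roll 0.0011 | shift now [0.062  0.0233 0.0078] | after roll [0.062  0.0233 0.0078]
```

>>> {"api": "arm_command", "payload": {"motion": [{"x": -0.035, "y": 0.02, "z": 0, "roll": 0, "fingers": 0.3}]}}

```text
clock: 45.52
eef_pos: [0.5167, 0.3104, 0.1158]
tool_rot: [0.066, 0.72, -0.087, 0.685]
ft_force: [-3.0, -2.1, -5.9]
grip_width: 0.049
```

```bash
python3 settle.py 2;python3 -c "
from h import *
go(.532,.3205,.03,-.215-np.pi)"
```

```text
t 45.62 pos [0.5282 0.3213 0.1295] phi 2.9282 toolxy [-0.0242 -0.0049] grip 0.0488 F [ 1.7  0.4 -1.3] q6 0.76
  roll 0.0016 | shift now [0.0994 0.001  0.0062] | after roll [0.0994 0.001  0.0062]
```

>>> {"api": "arm_command", "payload": {"motion": [{"x": 0.03, "y": 0, "z": 0, "roll": 0, "fingers": 0.3}, {"x": 0.03, "y": 0, "z": 0, "roll": 0, "fingers": 0.3}, {"x": 0.03, "y": 0, "z": 0, "roll": 0, "fingers": 0.3}, {"x": 0, "y": 0, "z": 0, "roll": 0, "fingers": 0.3}, {"x": 0, "y": 0, "z": 0, "roll": 0, "fingers": 0.3}]}}

```text
clock: 46.03
eef_pos: [0.5299, 0.3166, 0.0369]
tool_rot: [0.075, 0.708, -0.079, 0.697]
ft_force: [0.2, -0.1, -1.7]
grip_width: 0.049
```

```bash
python3 settle.py 2;python3 -c "
from h import *
go(.532,.3205,-.018,-.215-np.pi); cam('wrist','w22.png')"
```

```text
t 46.13 pos [0.5298 0.3168 0.0375] phi 2.9237 toolxy [-0.0165 -0.0037] grip 0.0490 F [-1.3  0.2 -2.5] q6 0.75
  roll -0.0029 | shift now [0.0555 0.0045 0.0022] | after roll [0.0555 0.0045 0.0022]
```

View pics/w22.png

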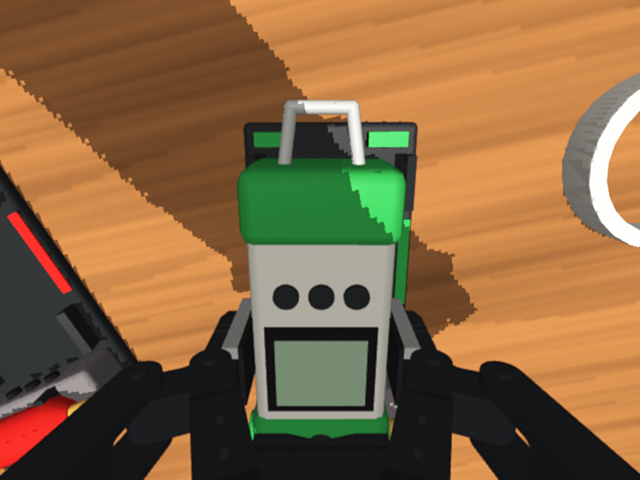

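>>> {"api": "arm_command", "payload": {"motion": [{"x": 0.01, "y": 0.002, "z": 0.001, "roll": -0.003, "fingers": 0.3}, {"x": 0.01, "y": 0.002, "z": 0.001, "roll": 0, "fingers": 0.3}, {"x": 0.01, "y": 0, "z": 0, "roll": 0, "fingers": 0.3}, {"x": 0, "y": 0, "z": 0, "roll": 0, "fingers": 0.3}]}}

```text
clock: 46.52
eef_pos: [0.5383, 0.3238, 0.0121]
tool_rot: [0.077, 0.704, -0.074, 0.702]
ft_force: [0.7, -0.3, -2.8]
grip_width: 0.0487
```

```bash
python3 settle.py 2;python3 -c "
from h import *
go(.532,.3205,-.018,-.215-np.pi)"
```

```text
t 46.62 pos [0.539  0.3243 0.0137] phi 2.9270 toolxy [-0.0019  0.0051] grip 0.0489 F [-0.3  0.4 -2. ] q6 0.75
  roll 0.0004 | shift now [ 0.0317 -0.0054 -0.006 ] | after roll [ 0.0317 -0.0054 -0.006 ]
```

>>> {"api": "arm_command", "payload": {"motion": [{"x": 0.01, "y": -0.0054, "z": -0.006, "roll": 0, "fingers": 0.3}]}}

```text
clock: 46.7
eef_pos: [0.5353, 0.3224, 0.0061]
tool_rot: [0.079, 0.702, -0.072, 0.704]
ft_force: [1.8, 0.9, -1.1]
grip_width: 0.0488
```

```bash
python3 settle.py 2;python3 -c "
from h import *
go(.532,.3205,-.018,-.215-np.pi); c=cam('wrist','w23.png'); print(strips(c,'green'))"
```

```text
t 46.80 pos [0.5301 0.3194 0.0025] phi 2.9271 toolxy [-0.0052  0.0032] grip 0.0490 F [-1.  -0.3 -4.1] q6 0.75
  roll 0.0005 | shift now [0.0205 0.0015 0.0017] | after roll [0.0205 0.0015 0.0017]
[([320.0, 422.0], [32.0, 134.0], 90.0), ([411.2, 274.1], [13.4, 73.3], 4.4), ([318.5, 233.0], [150.0, 175.0], 90.0), ([255.5, 145.0], [18.0, 47.0], 90.0), ([397.0, 144.5], [50.0, 19.0], -0.0)]
```

View pics/w23.png

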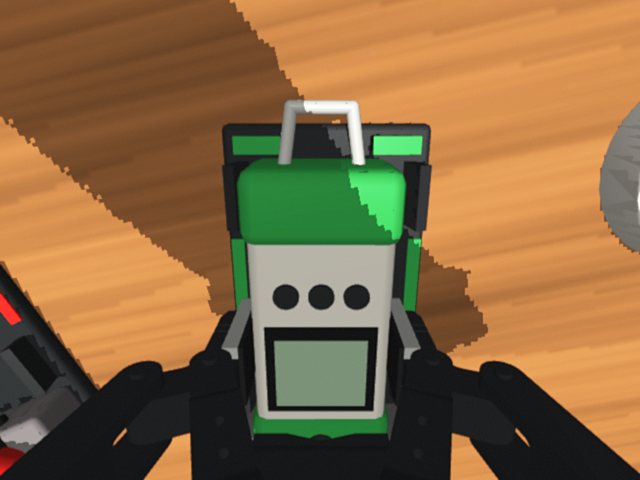

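>>> {"api": "arm_command", "payload": {"motion": [{"x": 0.008, "y": 0.002, "z": 0.0017, "roll": 0, "fingers": 0.3}]}}

```text
clock: 46.93
eef_pos: [0.5345, 0.3223, -0.0029]
tool_rot: [0.078, 0.703, -0.074, 0.703]
ft_force: [0.5, 0.2, -2.1]
grip_width: 0.0491
```

```bash
python3 settle.py 2;python3 -c "
from h import *
go(.532,.3205,-.018,-.215-np.pi)"
```

```text
t 47.03 pos [ 0.533   0.3216 -0.0056] phi 2.9272 toolxy [-0.0044  0.0037] grip 0.0488 F [ 0.5 -0.7 -3.2] q6 0.75
  roll 0.0006 | shift now [ 0.0124 -0.0013 -0.0007] | after roll [ 0.0124 -0.0013 -0.0007]
```

>>> {"api": "arm_command", "payload": {"motion": [{"x": 0.004, "y": 0, "z": 0, "roll": 0, "fingers": 0.3}]}}

```text
clock: 47.12
eef_pos: [0.5339, 0.3222, -0.009]
tool_rot: [0.077, 0.704, -0.074, 0.702]
ft_force: [-0.0, -0.4, -1.9]
grip_width: 0.0491
```

```bash
python3 settle.py 2;python3 -c "
from h import *
go(.532,.3205,-.018,-.215-np.pi); c=cam('wrist','w24.png'); print(strips(c,'green')[-2:])"
```

```text
t 47.22 pos [ 0.5328  0.3215 -0.0103] phi 2.9272 toolxy [-0.0053  0.0032] grip 0.0490 F [ 0.2 -0.1 -2.8] q6 0.75
  roll 0.0006 | shift now [ 0.0077 -0.0011 -0.0005] | after roll [ 0.0077 -0.0011 -0.0005]
[([397.0, 141.5], [21.0, 54.0], 90.0), ([243.0, 141.0], [20.0, 54.0], 90.0)]
```

>>> {"api": "arm_command", "payload": {"motion": [{"x": 0.004, "y": 0, "z": 0, "roll": 0, "fingers": 0.3}]}}

```text
clock: 47.35
eef_pos: [0.5337, 0.322, -0.0133]
tool_rot: [0.077, 0.704, -0.074, 0.702]
ft_force: [1.0, 0.7, -3.6]
grip_width: 0.049
```

```bash
python3 settle.py 2;python3 st.py
```

```text
47.45 q [0.54  0.638 0.048 0.985 0.005 0.754] p [ 0.5324  0.3212 -0.0147] toolx [-0.006   0.0027 -1.    ] phi 2.9272 F [-0.7  0.2 -2.6] g 0.0488
```

>>> {"api": "arm_command", "payload": {"motion": [{"x": 0.0015, "y": 0, "z": 0, "roll": 0, "fingers": 0.3}]}}

```text
clock: 47.53
eef_pos: [0.5326, 0.3213, -0.0161]
tool_rot: [0.076, 0.705, -0.075, 0.701]
ft_force: [-0.5, 0.5, -2.7]
grip_width: 0.0485
```

```bash
python3 settle.py 2;python3 st.py
```

```text
47.6333 q [0.54  0.64  0.046 0.981 0.005 0.754] p [ 0.5322  0.3211 -0.0165] toolx [-0.0065  0.0024 -1.    ] phi 2.9272 F [ 0.3 -0.  -3.1] g 0.0488
```

>>> {"api": "arm_command", "payload": {"motion": [{"x": 0.0015, "y": 0, "z": 0, "roll": 0, "fingers": 0.3}]}}

```text
clock: 47.72
eef_pos: [0.5324, 0.3213, -0.0177]
tool_rot: [0.076, 0.705, -0.075, 0.701]
ft_force: [-3.0, -0.4, 3.6]
grip_width: 0.0488
```

```bash
python3 settle.py 2;python3 st.py
```

```text
47.8167 q [0.54  0.641 0.045 0.979 0.005 0.754] p [ 0.5325  0.3213 -0.0175] toolx [-0.0058  0.0027 -1.    ] phi 2.9272 F [ 0.5 -0.1 -1.1] g 0.0489
```

Light contact. A little more, then release.

>>> {"api": "arm_command", "payload": {"motion": [{"x": 0.0012, "y": 0, "z": 0, "roll": 0, "fingers": 0.3}, {"x": 0.0005, "y": 0, "z": 0, "roll": 0, "fingers": 0.3}]}}

```text
clock: 47.98
eef_pos: [0.5325, 0.3213, -0.0177]
tool_rot: [0.077, 0.705, -0.075, 0.701]
ft_force: [-1.6, -1.1, 1.5]
grip_width: 0.0487
```

```bash
python3 settle.py 1;python3 st.py
```

```text
48.0333 q [0.54  0.641 0.044 0.977 0.005 0.755] p [ 0.5324  0.3213 -0.0178] toolx [-0.0052  0.0031 -1.    ] phi 2.9271 F [-2.9 -0.8  3.4] g 0.0487
```

>>> {"api": "arm_command", "payload": {"motion": [{"x": 0, "y": 0, "z": 0, "roll": 0, "fingers": 0.65}, {"x": 0, "y": 0, "z": 0, "roll": 0, "fingers": 0.8}, {"x": 0, "y": 0, "z": 0, "roll": 0, "fingers": 1}, {"x": 0, "y": 0, "z": 0, "roll": 0, "fingers": 1}, {"x": 0, "y": 0, "z": 0, "roll": 0, "fingers": 1}, {"x": -0.02, "y": 0, "z": 0, "roll": 0, "fingers": 1}, {"x": -0.03, "y": 0, "z": 0, "roll": 0, "fingers": 1}]}}

```text
clock: 48.62
eef_pos: [0.5293, 0.3191, 0.026]
tool_rot: [0.074, 0.708, -0.077, 0.698]
ft_force: [0.8, 1.3, 0.2]
grip_width: 0.0852
```

```bash
python3 settle.py 2;python3 st.py; python3 -c "
from h import *
cam('wrist','w25.png')
c=cam('side'); cv2.imwrite('pics/s8.png',cv2.resize(c['frame'][170:290,220:360,::-1],None,fx=4,fy=4))"
```

```text
48.7167 q [0.539 0.59  0.101 1.08  0.006 0.754] p [0.5345 0.3221 0.0329] toolx [-0.0022  0.0051 -1.    ] phi 2.9271 F [1.7 0.2 0.6] g 0.0851
```

View pics/w25.png

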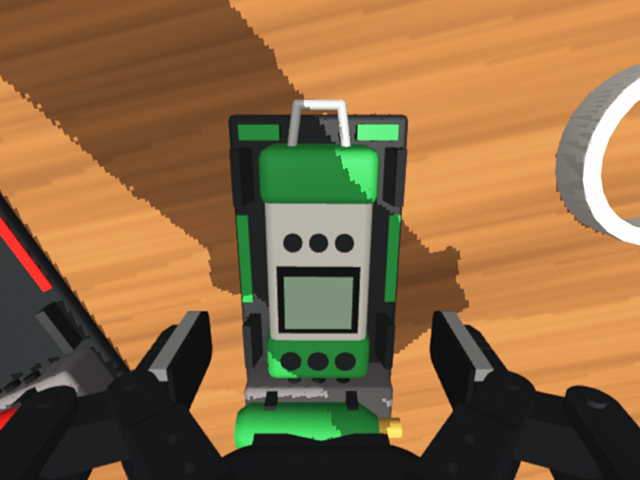

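View pics/s8.png

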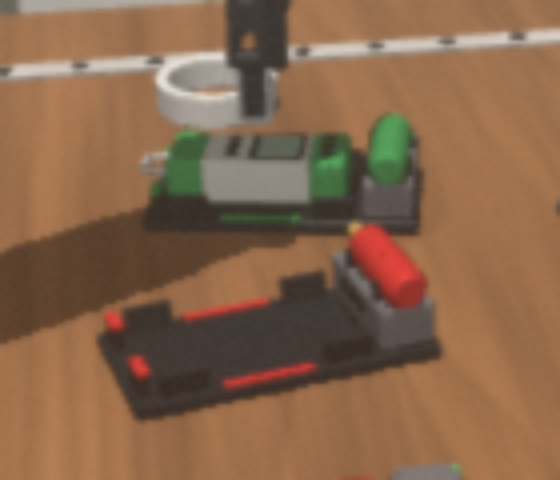

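Green is seated in its own dock and the red dock is empty. Back to the red monitor in the cradle.

>>> {"api": "arm_command", "payload": {"motion": [{"x": -0.035, "y": 0, "z": 0, "roll": 0, "fingers": 1}, {"x": -0.035, "y": 0, "z": 0, "roll": -0.085, "fingers": 1}, {"x": -0.02, "y": 0, "z": 0, "roll": -0.085, "fingers": 1}]}}

```text
clock: 49.07
eef_pos: [0.5263, 0.3167, 0.1112]
tool_rot: [0.011, 0.716, -0.017, 0.698]
ft_force: [1.1, -0.0, -0.0]
grip_width: 0.0852
```

```bash
python3 settle.py 2;python3 -c "
from h import *
go(.487,-.102,.12,-.043-np.pi)"
```

```text
t 49.17 pos [0.5285 0.318  0.113 ] phi 3.0994 toolxy [-0.0198 -0.0053] grip 0.0854 F [ 0.9  1.2 -0.5] q6 0.58
  roll 0.0008 | shift now [-0.0039 -0.4214 -0.0238] | after roll [-0.0039 -0.4215 -0.0235]
```

>>> {"api": "arm_command", "payload": {"motion": [{"x": 0, "y": -0.02, "z": -0.001, "roll": 0, "fingers": 1}, {"x": 0, "y": -0.034, "z": -0.002, "roll": 0, "fingers": 1}, {"x": 0, "y": -0.034, "z": -0.002, "roll": 0, "fingers": 1}, {"x": 0, "y": -0.034, "z": -0.002, "roll": 0, "fingers": 1}, {"x": 0, "y": -0.034, "z": -0.002, "roll": 0, "fingers": 1}, {"x": 0, "y": -0.034, "z": -0.002, "roll": 0, "fingers": 1}, {"x": 0, "y": -0.034, "z": -0.002, "roll": 0, "fingers": 1}, {"x": 0, "y": -0.034, "z": -0.002, "roll": 0, "fingers": 1}, {"x": 0, "y": -0.034, "z": -0.002, "roll": 0, "fingers": 1}, {"x": 0, "y": -0.034, "z": -0.002, "roll": 0, "fingers": 1}, {"x": 0, "y": -0.034, "z": -0.002, "roll": 0, "fingers": 1}, {"x": 0, "y": -0.025, "z": -0.002, "roll": 0, "fingers": 1}, {"x": 0, "y": -0.01, "z": 0, "roll": 0, "fingers": 1}]}}

```text
clock: 50.25
eef_pos: [0.4703, -0.0891, 0.0906]
tool_rot: [0.014, 0.726, -0.021, 0.687]
ft_force: [-1.0, 0.5, 0.5]
grip_width: 0.0851
```

```bash
python3 settle.py 2;python3 -c "
from h import *
go(.487,-.102,-.024,-.043-np.pi); c=cam('wrist','w26.png')
b=[d for d in dots(c,amin=80,amax=900)]; print(b)
for d in b: print(onz(c,d[0],.0435)[0].round(4))"; python3 st.py
```

```text
t 50.35 pos [ 0.4708 -0.0878  0.0906] phi 3.0931 toolxy [-0.0544 -0.0073] grip 0.0849 F [-0.4 -0.5  0.2] q6 -0.12
  roll -0.0055 | shift now [ 0.1137 -0.0123  0.023 ] | after roll [ 0.1137 -0.0124  0.0229]
[([300.0, 161.6], 675), ([281.6, 246.8], 144), ([300.8, 246.8], 142), ([319.6, 246.4], 158), ([281.2, 338.6], 156), ([302.1, 338.6], 188), ([323.0, 338.7], 189), ([12.1, 340.4], 154)]
[ 0.4146 -0.0979  0.0435]
[ 0.4665 -0.1127  0.0435]
[ 0.4671 -0.1007  0.0435]
[ 0.4673 -0.0889  0.0435]
[ 0.5307 -0.1178  0.0435]
[ 0.5312 -0.1038  0.0435]
[ 0.5319 -0.0898  0.0435]
[ 0.5243 -0.3005  0.0435]
50.4 q [-0.17   0.317 -0.177  1.129 -0.016 -0.124] p [ 0.4714 -0.0865  0.091 ] toolx [-0.0536 -0.007  -0.9985] phi 3.0952 F [-0.1  0.4 -0.9] g 0.0855
```

View pics/w26.png

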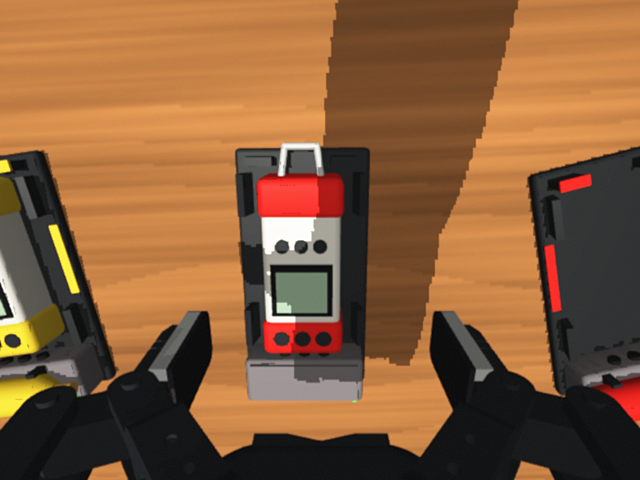

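>>> {"api": "arm_command", "payload": {"motion": [{"x": -0.04, "y": -0.007, "z": 0.006, "roll": -0.003, "fingers": 1}]}}

```text
clock: 50.48
eef_pos: [0.4695, -0.0902, 0.1222]
tool_rot: [0.014, 0.733, -0.016, 0.68]
ft_force: [-0.9, 0.8, -1.7]
grip_width: 0.0855
```

```bash
python3 settle.py 2;python3 st.py
```

```text
50.5833 q [-0.179  0.298 -0.083  1.235 -0.016 -0.137] p [ 0.4823 -0.093   0.1338] toolx [-0.0475 -0.0077 -0.9988] phi 3.099 F [ 1.3 -0.1  1.3] g 0.0852
```

>>> {"api": "arm_command", "payload": {"motion": [{"x": -0.04, "y": -0.006, "z": 0, "roll": 0, "fingers": 1}]}}

```text
clock: 50.67
eef_pos: [0.4771, -0.0952, 0.1646]
tool_rot: [0.012, 0.729, -0.016, 0.684]
ft_force: [-1.4, 0.1, -1.6]
grip_width: 0.0855
```

```bash
python3 settle.py 2;python3 st.py
```

```text
50.7667 q [-1.870e-01  2.760e-01 -1.000e-03  1.331e+00 -1.600e-02 -1.460e-01] p [ 0.4871 -0.0976  0.176 ] toolx [-0.0393 -0.009  -0.9992] phi 3.1006 F [ 1.1 -0.3  1.2] g 0.0855
```

>>> {"api": "arm_command", "payload": {"motion": [{"x": 0.03, "y": 0, "z": 0, "roll": 0, "fingers": 1}, {"x": 0.03, "y": 0, "z": 0, "roll": 0, "fingers": 1}, {"x": 0.03, "y": 0, "z": 0, "roll": 0, "fingers": 1}, {"x": 0, "y": 0, "z": 0, "roll": 0, "fingers": 1}, {"x": 0, "y": 0, "z": 0, "roll": 0, "fingers": 1}]}}

```text
clock: 51.18
eef_pos: [0.4919, -0.0917, 0.0876]
tool_rot: [0.008, 0.715, -0.015, 0.699]
ft_force: [0.2, 0.3, -0.1]
grip_width: 0.0853
```

```bash
python3 settle.py 2;python3 -c "
from h import *
go(.487,-.1022,-.022,-.048-np.pi)"
```

```text
t 51.28 pos [ 0.492  -0.0921  0.0883] phi 3.1097 toolxy [-0.0228 -0.0097] grip 0.0854 F [-0.3  0.   0.1] q6 -0.14
  roll 0.0161 | shift now [ 0.1105 -0.0091 -0.0022] | after roll [ 0.1105 -0.0091 -0.002 ]
```

>>> {"api": "arm_command", "payload": {"motion": [{"x": 0.02, "y": -0.005, "z": 0, "roll": 0.016, "fingers": 1}, {"x": 0.02, "y": -0.004, "z": 0, "roll": 0, "fingers": 1}, {"x": 0.02, "y": 0, "z": 0, "roll": 0, "fingers": 1}, {"x": 0, "y": 0, "z": 0, "roll": 0, "fingers": 1}]}}

```text
clock: 51.62
eef_pos: [0.4992, -0.1018, 0.0353]
tool_rot: [0.012, 0.709, -0.021, 0.705]
ft_force: [-1.4, 0.1, 0.3]
grip_width: 0.0854
```

```bash
python3 settle.py 2;python3 -c "
from h import *
go(.487,-.1022,-.022,-.048-np.pi)"
```

```text
t 51.72 pos [ 0.5017 -0.1022  0.0383] phi 3.0957 toolxy [-0.0007 -0.0137] grip 0.0855 F [ 0.8 -0.6  1. ] q6 -0.15
  roll 0.0021 | shift now [ 0.0603  0.0002 -0.0147] | after roll [ 0.0603  0.0001 -0.0147]
```

>>> {"api": "arm_command", "payload": {"motion": [{"x": 0.01, "y": 0, "z": -0.002, "roll": 0, "fingers": 1}, {"x": 0.01, "y": 0, "z": -0.002, "roll": 0, "fingers": 1}]}}

```text
clock: 51.88
eef_pos: [0.5029, -0.103, 0.0228]
tool_rot: [0.011, 0.703, -0.022, 0.711]
ft_force: [0.1, -0.0, -0.3]
grip_width: 0.085
```

```bash
python3 settle.py 2;python3 -c "
from h import *
go(.487,-.1022,-.022,-.048-np.pi); cam('wrist','w27.png')"
```

```text
t 51.98 pos [ 0.5007 -0.1027  0.021 ] phi 3.0960 toolxy [ 0.0055 -0.0149] grip 0.0851 F [-0.3 -0.8 -0.4] q6 -0.15
  roll 0.0024 | shift now [ 0.0429  0.0005 -0.0139] | after roll [ 0.0429  0.0004 -0.0139]
```

View pics/w27.png

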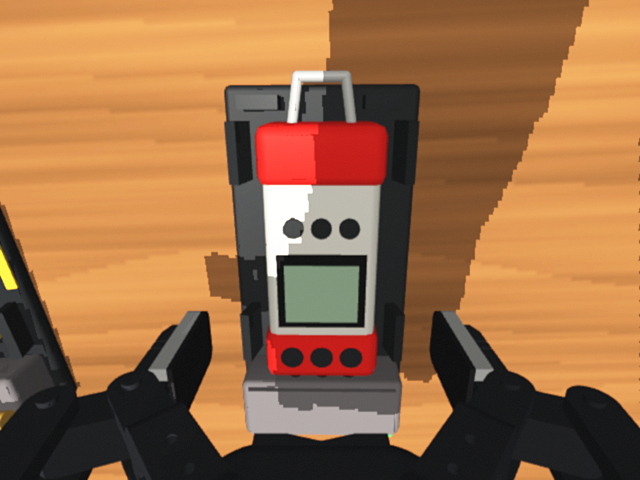

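Red is centred between the fingers (321,270). The final descent needs a 14 mm backward correction.

>>> {"api": "arm_command", "payload": {"motion": [{"x": 0.015, "y": 0, "z": -0.012, "roll": 0.002, "fingers": 1}]}}

```text
clock: 52.12
eef_pos: [0.4941, -0.1032, 0.0091]
tool_rot: [0.011, 0.702, -0.022, 0.712]
ft_force: [1.0, -0.1, -0.8]
grip_width: 0.0854
```

```bash
python3 settle.py 2;python3 -c "
from h import *
go(.487,-.1022,-.023,-.048-np.pi)"
```

```text
t 52.22 pos [ 0.4856 -0.1018  0.0048] phi 3.0937 toolxy [ 0.0002 -0.0139] grip 0.0849 F [-0.7  0.1 -0.6] q6 -0.15
  roll 0.0001 | shift now [0.0278 0.0001 0.0014] | after roll [0.0278 0.0001 0.0014]
```

>>> {"api": "arm_command", "payload": {"motion": [{"x": 0.015, "y": 0, "z": 0, "roll": 0, "fingers": 1}, {"x": 0.007, "y": 0, "z": 0, "roll": 0, "fingers": 1}]}}

```text
clock: 52.38
eef_pos: [0.4871, -0.1024, -0.0156]
tool_rot: [0.012, 0.706, -0.022, 0.708]
ft_force: [-0.7, -0.7, -0.1]
grip_width: 0.0856
```

```bash
python3 settle.py 3;python3 -c "
from h import *
go(.487,-.1022,-.023,-.048-np.pi)"
```

```text
t 52.53 pos [ 0.4883 -0.1026 -0.0147] phi 3.0937 toolxy [ 0.0049 -0.0148] grip 0.0852 F [-0.4  0.2  0.3] q6 -0.15
  roll 0.0001 | shift now [ 0.0083  0.0005 -0.0014] | after roll [ 0.0083  0.0005 -0.0014]
```

>>> {"api": "arm_command", "payload": {"motion": [{"x": 0.0075, "y": 0, "z": -0.001, "roll": 0, "fingers": 1}]}}

```text
clock: 52.62
eef_pos: [0.4896, -0.1031, -0.0206]
tool_rot: [0.012, 0.704, -0.022, 0.71]
ft_force: [-0.2, -1.1, -0.1]
grip_width: 0.0849
```

```bash
python3 settle.py 4;python3 st.py
```

```text
52.8167 q [-0.198  0.44  -0.337  0.786 -0.013 -0.151] p [ 0.4874 -0.1027 -0.0222] toolx [ 0.0048 -0.0147 -0.9999] phi 3.0937 F [-1.2 -0.3  0.2] g 0.0854
```

>>> {"api": "arm_command", "payload": {"motion": [{"x": 0, "y": 0, "z": 0, "roll": 0, "fingers": 0.3}, {"x": 0, "y": 0, "z": 0, "roll": 0, "fingers": 0.3}, {"x": 0, "y": 0, "z": 0, "roll": 0, "fingers": 0.3}, {"x": 0, "y": 0, "z": 0, "roll": 0, "fingers": 0.3}, {"x": 0, "y": 0, "z": 0, "roll": 0, "fingers": 0.3}]}}

```text
clock: 53.23
eef_pos: [0.4884, -0.1027, -0.0209]
tool_rot: [0.012, 0.704, -0.022, 0.709]
ft_force: [-0.5, 0.8, -3.3]
grip_width: 0.049
```

```bash
python3 settle.py 1;python3 -c "
from h import *
go(.5003,.119,.08,.217-np.pi); inhand(.043)"
```

```text
t 53.28 pos [ 0.4883 -0.1027 -0.021 ] phi 3.0938 toolxy [ 0.0067 -0.0148] grip 0.0488 F [ 1.  -0.5 -0.9] q6 -0.15
  roll -0.2648 | shift now [-0.1042  0.2206  0.0021] | after roll [-0.1042  0.2123  0.0598]
[([284.0, 302.0], 503), ([320.1, 302.1], 504), ([356.3, 302.3], 512)]
pts [[0.4668, -0.1132, 0.043], [0.4673, -0.1011, 0.043], [0.4678, -0.0891, 0.043]] yaw -0.0477 rel tcp fwd/left [(-0.021, -0.0115), (-0.0211, 0.0005), (-0.0211, 0.0126)]
```

Gripped centrally. Lift, then over to the red dock.

>>> {"api": "arm_command", "payload": {"motion": [{"x": -0.02, "y": 0, "z": 0, "roll": 0, "fingers": 0.3}, {"x": -0.03, "y": 0, "z": 0, "roll": 0, "fingers": 0.3}, {"x": -0.03, "y": 0, "z": 0, "roll": 0, "fingers": 0.3}, {"x": -0.02, "y": 0, "z": 0, "roll": 0, "fingers": 0.3}]}}

```text
clock: 53.67
eef_pos: [0.4799, -0.0998, 0.0746]
tool_rot: [0.013, 0.711, -0.021, 0.703]
ft_force: [0.4, -0.4, -2.3]
grip_width: 0.0486
```

```bash
python3 settle.py 2;python3 -c "
from h import *
go(.5009,.1186,.08,.217-np.pi)"
```

```text
t 53.77 pos [ 0.4826 -0.1003  0.0761] phi 3.0937 toolxy [-0.0063 -0.0124] grip 0.0484 F [ 1.1 -0.3 -1.8] q6 -0.15
  roll -0.2649 | shift now [-0.0068  0.2195  0.0078] | after roll [-0.0068  0.2098  0.065 ]
```

>>> {"api": "arm_command", "payload": {"motion": [{"x": 0, "y": 0.02, "z": 0.005, "roll": -0.09, "fingers": 0.3}, {"x": 0, "y": 0.03, "z": 0.006, "roll": -0.09, "fingers": 0.3}, {"x": 0, "y": 0.03, "z": 0.008, "roll": -0.08, "fingers": 0.3}, {"x": 0, "y": 0.03, "z": 0.009, "roll": 0, "fingers": 0.3}, {"x": 0, "y": 0.03, "z": 0.009, "roll": 0, "fingers": 0.3}, {"x": 0, "y": 0.03, "z": 0.008, "roll": 0, "fingers": 0.3}, {"x": 0, "y": 0.02, "z": 0.004, "roll": 0, "fingers": 0.3}]}}

```text
clock: 54.35
eef_pos: [0.499, 0.0958, 0.0638]
tool_rot: [-0.08, 0.709, 0.07, 0.697]
ft_force: [0.6, -0.0, -3.2]
grip_width: 0.0487
```

```bash
python3 settle.py 2;python3 -c "
from h import *
go(.5009,.1186,-.021,.217-np.pi); c=cam('wrist','w28.png'); print(strips(c,'red'))"; python3 st.py
```

```text
t 54.45 pos [0.4984 0.0964 0.0635] phi -2.9257 toolxy [-0.0168 -0.016 ] grip 0.0489 F [ 0.1 -1.3 -3.1] q6 -0.02
  roll -0.0011 | shift now [0.0841 0.0222 0.0089] | after roll [0.0841 0.0222 0.0089]
[([324.9, 414.0], [52.0, 144.4], 89.1), ([419.6, 255.5], [10.8, 77.8], 4.4), ([320.5, 204.0], [88.0, 173.0], 90.0), ([411.0, 146.0], [14.0, 36.0], 90.0), ([310.5, 146.0], [14.0, 35.0], 90.0)]
54.5 q [ 0.197  0.368 -0.179  1.044 -0.014 -0.017] p [0.4985 0.0946 0.0637] toolx [-0.0167 -0.0173 -0.9997] phi -2.9274 F [ 0.1 -1.6 -2.1] g 0.049
```

View pics/w28.png

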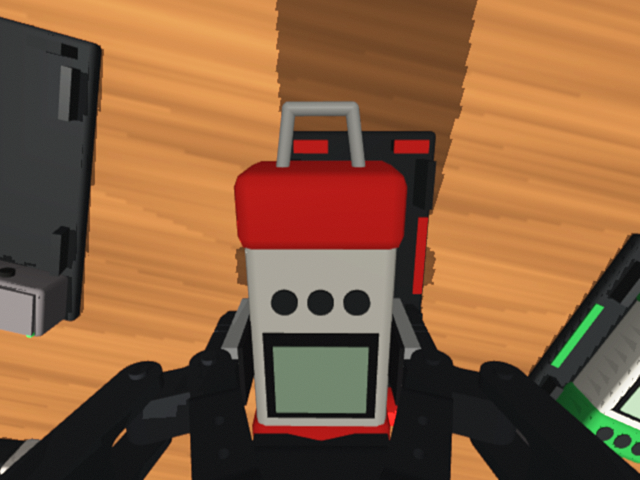

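>>> {"api": "arm_command", "payload": {"motion": [{"x": -0.03, "y": 0.022, "z": 0.008, "roll": -0.002, "fingers": 0.3}]}}

```text
clock: 54.58
eef_pos: [0.4954, 0.1138, 0.0866]
tool_rot: [-0.082, 0.715, 0.068, 0.691]
ft_force: [0.4, -0.4, -3.5]
grip_width: 0.0491
```

```bash
python3 settle.py 2;python3 -c "
from h import *
go(.5009,.1186,-.021,.217-np.pi)"
```

```text
t 54.68 pos [0.5045 0.1202 0.0952] phi -2.9238 toolxy [-0.012  -0.0151] grip 0.0489 F [ 1.5 -0.1 -1.7] q6 0.02
  roll 0.0008 | shift now [ 0.1163  0.0006 -0.0021] | after roll [ 0.1163  0.0006 -0.0021]
```

>>> {"api": "arm_command", "payload": {"motion": [{"x": 0.02, "y": 0, "z": 0, "roll": 0, "fingers": 0.3}, {"x": 0.02, "y": 0, "z": 0, "roll": 0, "fingers": 0.3}, {"x": 0.02, "y": 0, "z": 0, "roll": 0, "fingers": 0.3}, {"x": 0, "y": 0, "z": 0, "roll": 0, "fingers": 0.3}]}}

```text
clock: 55.02
eef_pos: [0.5064, 0.1159, 0.0335]
tool_rot: [-0.081, 0.706, 0.07, 0.7]
ft_force: [-1.9, -1.0, -2.9]
grip_width: 0.049
```

```bash
python3 settle.py 2;python3 -c "
from h import *
go(.5009,.1186,-.021,.217-np.pi)"
```

```text
t 55.12 pos [0.5086 0.1166 0.0366] phi -2.9269 toolxy [-0.0016 -0.0149] grip 0.0488 F [ 0.5  0.8 -2.3] q6 0.02
  roll -0.0023 | shift now [ 0.0576  0.0044 -0.0069] | after roll [ 0.0576  0.0044 -0.0069]
```

>>> {"api": "arm_command", "payload": {"motion": [{"x": 0.01, "y": 0.002, "z": -0.004, "roll": -0.002, "fingers": 0.3}, {"x": 0.01, "y": 0.002, "z": -0.004, "roll": 0, "fingers": 0.3}, {"x": 0.008, "y": 0, "z": -0.002, "roll": 0, "fingers": 0.3}]}}

```text
clock: 55.37
eef_pos: [0.5032, 0.117, 0.0126]
tool_rot: [-0.08, 0.701, 0.07, 0.705]
ft_force: [-0.4, -0.6, -2.7]
grip_width: 0.0488
```

```bash
python3 settle.py 2;python3 -c "
from h import *
go(.5009,.1186,-.021,.217-np.pi); c=cam('wrist','w29.png'); print(strips(c,'red'))"
```

```text
t 55.47 pos [0.5017 0.1166 0.0116] phi -2.9280 toolxy [ 0.0051 -0.0141] grip 0.0487 F [-0.1 -0.3 -2.2] q6 0.02
  roll -0.0034 | shift now [ 0.0325  0.0026 -0.0004] | after roll [ 0.0325  0.0026 -0.0004]
[([320.5, 425.3], [29.5, 139.1], 89.6), ([326.0, 235.0], [150.0, 184.0], 90.0), ([394.0, 136.5], [19.0, 48.0], 90.0), ([257.5, 136.5], [19.0, 43.0], 90.0)]
```

View pics/w29.png

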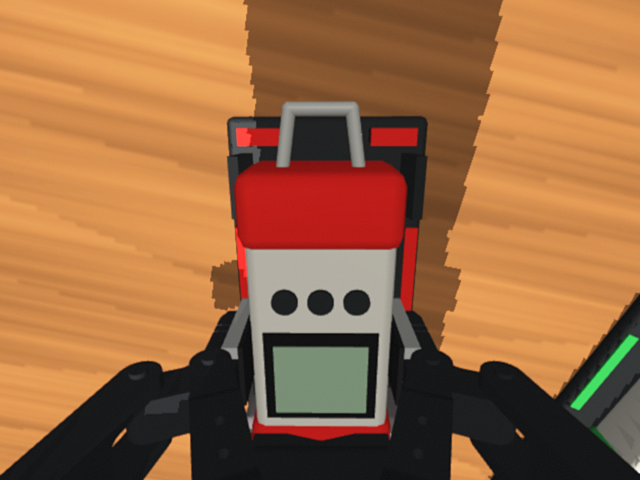

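Red is about 2.5 mm to the left of dock centre. I'll correct that while lowering.

>>> {"api": "arm_command", "payload": {"motion": [{"x": 0.011, "y": 0.0026, "z": 0, "roll": -0.003, "fingers": 0.3}]}}

```text
clock: 55.6
eef_pos: [0.5048, 0.1194, 0.0037]
tool_rot: [-0.081, 0.699, 0.071, 0.707]
ft_force: [-0.0, 0.0, -2.9]
grip_width: 0.0489
```

```bash
python3 settle.py 2;python3 -c "
from h import *
go(.5009,.1186,-.021,.217-np.pi)"
```

```text
t 55.70 pos [0.5018 0.1192 0.001 ] phi -2.9248 toolxy [ 0.0056 -0.0138] grip 0.0491 F [-0.4 -1.1 -2.7] q6 0.03
  roll -0.0002 | shift now [ 0.022 -0.    -0.001] | after roll [ 0.022 -0.    -0.001]
```

>>> {"api": "arm_command", "payload": {"motion": [{"x": 0.008, "y": 0, "z": 0, "roll": 0, "fingers": 0.3}]}}

```text
clock: 55.78
eef_pos: [0.5036, 0.1194, -0.0053]
tool_rot: [-0.081, 0.7, 0.072, 0.706]
ft_force: [0.4, 0.6, -2.4]
grip_width: 0.0492
```

```bash
python3 settle.py 2;python3 -c "
from h import *
go(.5009,.1186,-.021,.217-np.pi); c=cam('wrist','w30.png'); print(strips(c,'red')[-2:])"
```

```text
t 55.88 pos [ 0.5015  0.1189 -0.0075] phi -2.9249 toolxy [ 0.0047 -0.0141] grip 0.0489 F [-0.2 -0.8 -2.5] q6 0.03
  roll -0.0003 | shift now [ 0.0135  0.0001 -0.0006] | after roll [ 0.0135  0.0001 -0.0006]
[([397.0, 139.5], [21.0, 54.0], 90.0), ([245.0, 139.0], [20.0, 54.0], 90.0)]
```

Aligned: tail marks at 245 and 397, mid 321. Continuing down.

>>> {"api": "arm_command", "payload": {"motion": [{"x": 0.007, "y": 0, "z": 0, "roll": 0, "fingers": 0.3}]}}

```text
clock: 56.02
eef_pos: [0.5031, 0.1191, -0.013]
tool_rot: [-0.081, 0.701, 0.071, 0.705]
ft_force: [0.4, 0.0, -2.9]
grip_width: 0.049
```

```bash
python3 settle.py 2;python3 st.py
```

```text
56.1167 q [ 0.242  0.461 -0.275  0.835 -0.015  0.026] p [ 0.5009  0.1186 -0.015 ] toolx [ 0.0035 -0.0145 -0.9999] phi -2.925 F [-0.9 -0.9 -3.2] g 0.0491
```

>>> {"api": "arm_command", "payload": {"motion": [{"x": 0.003, "y": 0, "z": 0, "roll": 0, "fingers": 0.3}]}}

```text
clock: 56.2
eef_pos: [0.5014, 0.1186, -0.0178]
tool_rot: [-0.082, 0.702, 0.071, 0.704]
ft_force: [-0.2, 0.3, -3.1]
grip_width: 0.0491
```

```bash
python3 settle.py 2;python3 st.py
```

```text
56.3 q [ 0.242  0.466 -0.279  0.827 -0.015  0.026] p [ 0.5004  0.1184 -0.0186] toolx [ 0.0024 -0.0147 -0.9999] phi -2.925 F [ 0.5 -0.  -2.9] g 0.0487
```

>>> {"api": "arm_command", "payload": {"motion": [{"x": 0.0015, "y": 0, "z": 0, "roll": 0, "fingers": 0.3}]}}

```text
clock: 56.38
eef_pos: [0.5007, 0.1184, -0.0199]
tool_rot: [-0.082, 0.703, 0.071, 0.703]
ft_force: [0.4, 0.1, -2.0]
grip_width: 0.0488
```

```bash
python3 settle.py 2;python3 st.py
```

```text
56.4833 q [ 0.242  0.468 -0.281  0.823 -0.015  0.025] p [ 0.5003  0.1183 -0.0203] toolx [ 0.002  -0.0148 -0.9999] phi -2.925 F [ 0.5  0.6 -2.9] g 0.0488
```

>>> {"api": "arm_command", "payload": {"motion": [{"x": 0.0012, "y": 0, "z": 0, "roll": 0, "fingers": 0.3}]}}

```text
clock: 56.57
eef_pos: [0.5003, 0.1183, -0.0211]
tool_rot: [-0.082, 0.703, 0.071, 0.703]
ft_force: [-3.8, -2.2, 18.5]
grip_width: 0.0491
```

```bash
python3 settle.py 2;python3 st.py
```

```text
56.6667 q [ 0.242  0.469 -0.281  0.821 -0.015  0.025] p [ 0.5005  0.1184 -0.0208] toolx [ 0.0026 -0.0146 -0.9999] phi -2.925 F [-1.9 -0.2  1.6] g 0.049
```

>>> {"api": "arm_command", "payload": {"motion": [{"x": 0.001, "y": 0, "z": 0, "roll": 0, "fingers": 0.3}]}}

```text
clock: 56.75
eef_pos: [0.5004, 0.1183, -0.0211]
tool_rot: [-0.082, 0.703, 0.071, 0.703]
ft_force: [-3.6, -2.4, 9.6]
grip_width: 0.0493
```

```bash
python3 settle.py 1;python3 st.py
```

```text
56.8 q [ 0.242  0.469 -0.282  0.82  -0.015  0.025] p [ 0.5005  0.1183 -0.021 ] toolx [ 0.003  -0.0144 -0.9999] phi -2.925 F [-4.7 -0.1  6. ] g 0.0488
```

Seated. Releasing, rising and backing off for a final check.

>>> {"api": "arm_command", "payload": {"motion": [{"x": 0, "y": 0, "z": 0, "roll": 0, "fingers": 0.65}, {"x": 0, "y": 0, "z": 0, "roll": 0, "fingers": 0.8}, {"x": 0, "y": 0, "z": 0, "roll": 0, "fingers": 1}, {"x": 0, "y": 0, "z": 0, "roll": 0, "fingers": 1}, {"x": 0, "y": 0, "z": 0, "roll": 0, "fingers": 1}, {"x": -0.02, "y": 0, "z": 0, "roll": 0, "fingers": 1}, {"x": -0.035, "y": 0, "z": 0, "roll": 0, "fingers": 1}, {"x": -0.035, "y": 0, "z": 0, "roll": 0, "fingers": 1}, {"x": -0.035, "y": 0, "z": 0, "roll": 0, "fingers": 1}, {"x": -0.035, "y": 0, "z": 0, "roll": 0, "fingers": 1}, {"x": -0.035, "y": 0, "z": 0, "roll": 0, "fingers": 1}]}}

```text
clock: 57.72
eef_pos: [0.4938, 0.1197, 0.1721]
tool_rot: [-0.083, 0.709, 0.07, 0.697]
ft_force: [0.9, 0.5, -0.6]
grip_width: 0.0858
```

```bash
python3 settle.py 2;python3 st.py; python3 -c "
from h import *
c=cam('wrist','w31.png')
b=[d for d in dots(c,amin=40,amax=900)]
for d in b: print(d[0],onz(c,d[0],.0435)[0].round(4))
print('red strips',[(s,onz(c,s[0],.011)[0].round(4)) for s in strips(c,'red')])
cam('scene','sc9.png'); cam('side','s9.png')"
```

```text
57.8167 q [ 0.248  0.28   0.01   1.306 -0.015  0.031] p [0.4987 0.1209 0.1772] toolx [-0.0022 -0.0159 -0.9999] phi -2.9251 F [ 0.6 -0.5  0.1] g 0.0855
[320.3, 125.8] [0.4294 0.1032 0.0435]
[305.7, 190.7] [0.4824 0.1025 0.0435]
[320.4, 190.7] [0.4797 0.1144 0.0435]
[334.7, 190.6] [0.4771 0.1259 0.0435]
[304.6, 263.0] [0.5455 0.1146 0.0435]
[320.5, 263.1] [0.5425 0.1283 0.0435]
[336.5, 263.1] [0.5394 0.142  0.0435]
[535.1, 271.7] [0.5088 0.3137 0.0435]
[546.4, 277.3] [0.5117 0.3254 0.0435]
[557.8, 282.6] [0.5142 0.3372 0.0435]
[493.4, 329.2] [0.5713 0.2985 0.0435]
[506.3, 334.8] [0.5743 0.3121 0.0435]
[519.0, 340.5] [0.5774 0.3258 0.0435]
red strips [(([313.5, 306.5], [29.0, 85.0], 90.0), array([0.6027, 0.1338, 0.011 ])), (([320.7, 261.3], [28.6, 61.4], 88.0), array([0.5534, 0.1304, 0.011 ])), (([366.0, 206.0], [8.1, 56.2], 2.2), array([0.4907, 0.1594, 0.011 ])), (([276.2, 205.5], [55.3, 8.0], 87.7), array([0.5084, 0.0783, 0.011 ])), (([320.0, 151.0], [32.0, 66.0], 90.0), array([0.4513, 0.1073, 0.011 ])), (([354.5, 128.0], [10.0, 23.0], 90.0), array([0.4258, 0.1323, 0.011 ])), (([287.5, 128.0], [10.0, 23.0], 90.0), array([0.4383, 0.0755, 0.011 ]))]
```

View pics/w31.png

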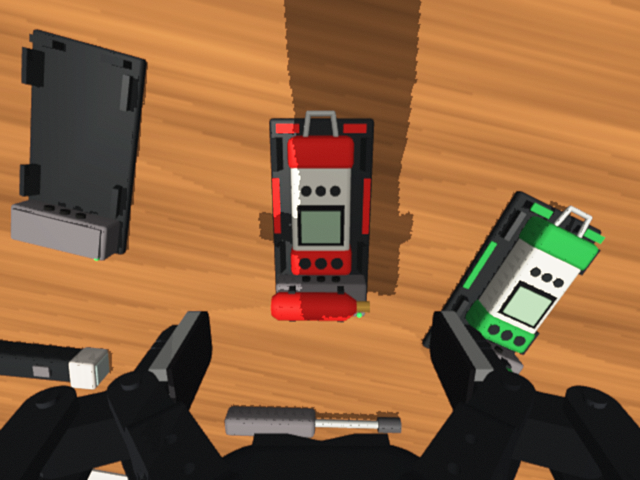

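View pics/sc9.png

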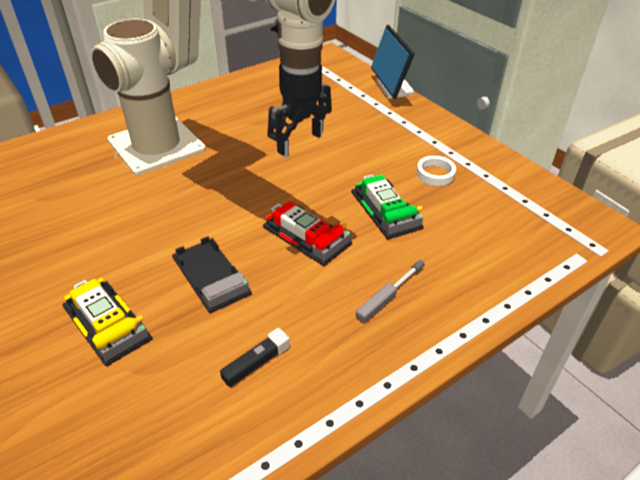

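View pics/s9.png

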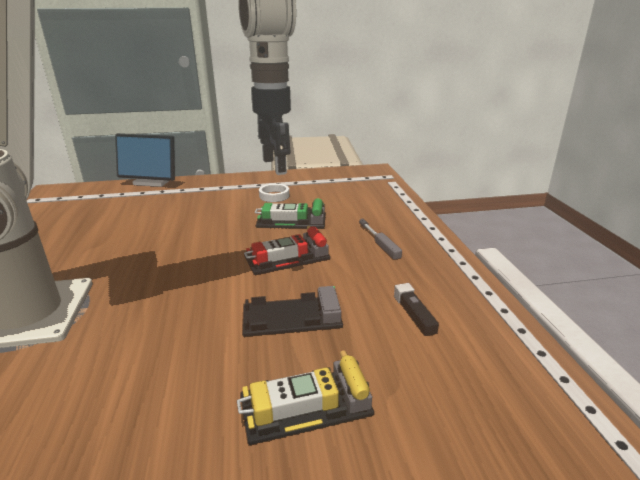

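The pictures show all three monitors flat in matching docks, bails towards the robot, with the cradle empty. The tape, torch and driver are at the same pixels as at the start. Handing in.

```bash
python3 -c "
from workcell import job_done,get_obs
print(get_obs()['clock']); print(job_done())"
```

```text
57.9667
the job is handed in; nothing more can be done
None
```

All three gas monitors are in the docks that match their bumper colours, display up and with the sensor end towards the cartridge. I handed the job in at 58 s of the 112 s allowed. Red was parked in the spare cradle, then yellow, green and finally red went to their own docks.

**Last checks:**
- **Red and green:** the last wrist view puts the red monitor's centre within about 1 mm of its dock centre. Green is within about 1 mm of its own, and both look level.
- **Yellow:** I checked it only by eye, in the wrist and side views. It sits flat between the guides.
- **Everything else:** the cradle is empty, and in the scene view the tape roll, torch and socket driver look to be where they started.

**What went wrong or disagreed:**
- **Fingertip position:** the tips stood about 38 mm behind the reported TCP, so my first grasp closed on air above the red monitor without touching it. I corrected using the offset measured in the pictures.
- **Tool tilt:** fast moves and joint 6's end stop tilted the tool by up to about 0.12 rad. I worked the tilt back down before each placing.
- **Touchdown force:** contact peaked at about 33 N for yellow, 18 N for red in its dock, 9 N for red in the cradle and 4 N for green. All were below the limits, but yellow went down harder than I intended.

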